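# Clock and clamp damper pins for welding

### The job

Set up the damper pins for spot welding: pull the red clamp lever towards the robot to open the clamp, then lay each pin from the black tray in a lane of its own in the green fixture, head towards the robot. Turn every pin until its yellow flat faces straight up and slide it under the yellow bridge fully home against the end stop. When all the pins are in, throw the lever fully away from the robot to clamp them, and leave the other things on the bench alone.

Things in the scene. Friction and masses are not known exactly. Their poses are not given: they have to be found in the camera images.
- fixture: green welding fixture fixed to the bench; origin at bench level under the middle lane; +x along the lanes, away from the robot (yaw varies a little). Three lanes at y = -100, 0, +100 mm. Base plate 10 mm thick, x -95 to 100, y -138 to 188 mm. Before it is pushed home a pin lies well with its origin at x = -38 mm, its tip 4 mm short of the bridge's lead-in
- rests (a point): middle of the space between the V-rests of the middle lane, on the lane axis. Each lane has two V-rests (45 degree flanks, 10 mm long, 44 mm wide at the top) centred at fixture x = -75 and +5 mm; they carry the round of a pin with its axis 58 mm above the bench; between them is room for fingers down to the base plate. A pin slides along the rests under a push of 3 to 10 N
- bridge (a point): middle of the yellow bridge's underside. The bridge spans all lanes at fixture x = 50 to 62 mm, 10.5 mm above the lane axis, its top 80.5 mm above the bench; a sloped lead-in 4 mm long and 3 mm high in front. A pin passes beneath only with its flat up to within about 0.2 rad, and catches if its nose is lifted 2 mm
- stop (a point): the end stop's face on the middle lane's axis: aluminium wall across all lanes at fixture x = 81 mm. Between bridge and stop the copper clamp beam (x = 65 to 75 mm) hangs 14.5 mm above the lane axis with the lever open, 9.5 mm when clamped
- lane1_home (a point): the point where a pin's origin lies when that pin is home in this lane with its tip on the end stop (1 mm play). Lane axis along the fixture's +x, 58 mm above the bench. Lane at y = -100 mm
- lane2_home (a point): the point where a pin's origin lies when that pin is home in this lane with its tip on the end stop (1 mm play). Lane axis along the fixture's +x, 58 mm above the bench. Middle lane
- lane3_home (a point): the point where a pin's origin lies when that pin is home in this lane with its tip on the end stop (1 mm play). Lane axis along the fixture's +x, 58 mm above the bench. Lane at y = +100 mm, next to the lever
- clamp_lever (a joint): the clamp lever: 0 = open (leans 0.5 rad towards the fixture's -x, to the robot), 1.0 rad = clamped (leans 0.5 rad to +x). Stays where it is left; light friction (about 1 N at the ball)
- clamp_lever_tip (a point): centre of the lever's red ball, 26 mm in diameter, 70 mm from the pivot on a 10 mm rod
- clamp_lever_pivot (a point): the lever's pivot, 32 mm above the bench on a dark block 25 mm high on the base plate, fixture x = 55, y = 160 mm; its axis is the fixture's y
- mat: black rubber-lined tray on which the pins lie, 230 x 270 mm, fixed: floor 3 mm above the bench, rim 8 mm above the bench and 5 mm wide; origin at the centre of its underside. Pins rest on a face of the hex head, axis level, 13 mm above the tray floor, roughly along the tray's x with the head towards the robot, and do not roll unless knocked
- pin_a1: damper pin (may be absent): round steel bar 26 mm in diameter, 175 mm long, about 0.3 kg; dark hex head 12 mm long, 26 mm across flats, at the -x end; milled flat (yellow) on the last 34 mm at the +x end, 8.5 mm from the axis, 20 mm wide. Origin on the axis, 80 mm from the flat end's face; +x along the pin to the flat end, +z squarely out of the flat. Balances 5 to 15 mm headward of the origin
- pin_a2: damper pin (may be absent): round steel bar 26 mm in diameter, 175 mm long, about 0.3 kg; dark hex head 12 mm long, 26 mm across flats, at the -x end; milled flat (yellow) on the last 34 mm at the +x end, 8.5 mm from the axis, 20 mm wide. Origin on the axis, 80 mm from the flat end's face; +x along the pin to the flat end, +z squarely out of the flat. Balances 5 to 15 mm headward of the origin
- pin_a3: damper pin (may be absent): round steel bar 26 mm in diameter, 175 mm long, about 0.3 kg; dark hex head 12 mm long, 26 mm across flats, at the -x end; milled flat (yellow) on the last 34 mm at the +x end, 8.5 mm from the axis, 20 mm wide. Origin on the axis, 80 mm from the flat end's face; +x along the pin to the flat end, +z squarely out of the flat. Balances 5 to 15 mm headward of the origin
- pin_b: damper pin (may be absent): round steel bar 26 mm in diameter, 175 mm long, about 0.3 kg; dark hex head 12 mm long, 26 mm across flats, at the -x end; milled flat (yellow) on the last 34 mm at the +x end, 8.5 mm from the axis, 20 mm wide. Origin on the axis, 80 mm from the flat end's face; +x along the pin to the flat end, +z squarely out of the flat. Balances 5 to 15 mm headward of the origin
- pin_c: damper pin (may be absent): round steel bar 26 mm in diameter, 175 mm long, about 0.3 kg; dark hex head 12 mm long, 26 mm across flats, at the -x end; milled flat (yellow) on the last 34 mm at the +x end, 8.5 mm from the axis, 20 mm wide. Origin on the axis, 80 mm from the flat end's face; +x along the pin to the flat end, +z squarely out of the flat. Balances 5 to 15 mm headward of the origin
- spray_can: a can, 54 mm in diameter, 150 mm high, standing beyond the work; leave alone
- electrode_tin: a blue open tin of copper electrodes, 60 x 80 x 35 mm, beyond the work; leave alone
There are look-alikes about, which are no part of the job. Leave any purple look-alike of the pin_b alone. What is shaped like the pin_a2 but turquoise is not meant.

How it is judged:
On the way, in this order (a step that is already met when the one before it is completed fails the run):
1. the clamp lever is pulled open (value of joint clamp_lever below 0.15 rad), for 0.2 s.
2. with the clamp open, every pin on the bench is home in a lane with its flat up ((distance between pin_a1 and lane1_home below 0.006 m or distance between pin_a1 and lane2_home below 0.006 m or distance between pin_a1 and lane3_home below 0.006 m) and angle between each of pin_a1, pin_a2, pin_a3, pin_b, pin_c's own z axis and vertical below 0.17 rad and (distance between pin_a2 and lane1_home below 0.006 m or distance between pin_a2 and lane2_home below 0.006 m or distance between pin_a2 and lane3_home below 0.006 m) and (distance between pin_a3 and lane1_home below 0.006 m or distance between pin_a3 and lane2_home below 0.006 m or distance between pin_a3 and lane3_home below 0.006 m) and (distance between pin_b and lane1_home below 0.006 m or distance between pin_b and lane2_home below 0.006 m or distance between pin_b and lane3_home below 0.006 m) and (distance between pin_c and lane1_home below 0.006 m or distance between pin_c and lane2_home below 0.006 m or distance between pin_c and lane3_home below 0.006 m) and value of joint clamp_lever below 0.3 rad), for 0.2 s.
3. the clamp lever is thrown (value of joint clamp_lever above 0.85 rad), for 0.2 s.
At the end, for the whole second after the job is handed in: every pin present lies at rest with its origin within 6 mm of the home point of one of the lanes (each pin in a lane of its own) and its flat within 0.17 rad of straight up, and the clamp lever stands beyond 0.85 rad ((distance between pin_a1 and lane1_home below 0.006 m or distance between pin_a1 and lane2_home below 0.006 m or distance between pin_a1 and lane3_home below 0.006 m) and angle between each of pin_a1, pin_a2, pin_a3, pin_b, pin_c's own z axis and vertical below 0.17 rad and (distance between pin_a2 and lane1_home below 0.006 m or distance between pin_a2 and lane2_home below 0.006 m or distance between pin_a2 and lane3_home below 0.006 m) and (distance between pin_a3 and lane1_home below 0.006 m or distance between pin_a3 and lane2_home below 0.006 m or distance between pin_a3 and lane3_home below 0.006 m) and (distance between pin_b and lane1_home below 0.006 m or distance between pin_b and lane2_home below 0.006 m or distance between pin_b and lane3_home below 0.006 m) and (distance between pin_c and lane1_home below 0.006 m or distance between pin_c and lane2_home below 0.006 m or distance between pin_c and lane3_home below 0.006 m) and value of joint clamp_lever above 0.85 rad and linear speed of each of pin_a1, pin_a2, pin_a3, pin_b, pin_c below 0.02 m/s); the robot touches nothing.
It fails at once if the spray can is moved by more than 30 mm (distance of spray_can from where it was at the start of the episode above 0.03 m).
It fails at once if the electrode tin is moved by more than 30 mm (distance of electrode_tin from where it was at the start of the episode above 0.03 m).
Of pin_a1, pin_a2, pin_a3 only 1 to 1 are there at a start; the rules pass over those that are not, and their reading is None.
Of pin_b, pin_c only 1 to 2 are there at a start; the rules pass over those that are not, and their reading is None.
At some moment in a run one of pin_a1, pin_a2, pin_a3, pin_b, pin_c may be knocked a few centimetres aside while the robot is not near it.
Once in a run the grip may slacken for a moment while it holds something.
It also fails if it takes over 210 s, if anything falls off the work surface, if the arm or the gripper's body presses on something with over 40 N, if the wrist force passes 120 N, or if a joint passes its speed limit or range.

### The arm

A 6-joint arm with a two-finger parallel gripper is mounted at the origin on the work surface. World frame = base frame: x ahead of the robot, y to its left, z up, the work surface at z = 0. Lengths are in m, angles in rad, forces in N, time in s.
With the tool pointing down it reaches from about 0.3 to 0.95 m from the base axis. Payload 3.1 kg.
Tool frame: the origin (TCP) lies where the fingers leave the gripper's body, on its centre line; the fingertips stand tips_ahead ahead of it and the grasp point (between the pads) lies 54 mm ahead of it (tips_ahead is the distance from the TCP to the fingertips, in m); y points along the fingers, z is the direction in which the jaws open and shut, and the axes are right-handed (so a half turn about y gives the same grasp; the last joint's range is limited). The gripper opens to 85 mm and grips with 20 to 120 N. Pads are 22 mm wide; open, the fingers measure 114 mm over their backs; the gripper's body (76 mm by 85 mm) begins 54 mm behind the grasp point. The pads swing forward as they close: fully open they stand 13 mm farther back than shut.
Start: joints at [-1.226, 0.308, 1.634, -0, 1.2, -0.07], TCP at [0.252, -0.572, 0.304] pointing down, gripper open.
Joint ranges: [-3.06, 3.06], [-0.79, 1.96], [0.05, 2.63], [-1.19, 4.34], [0.05, 2.64], [-2.94, 2.94]. Speed limits (rad/s): [2.79, 2.79, 3.14, 3.14, 3.14, 3.14].

### API

Orientations are given as a unit quaternion [w, x, y, z].
In Python, from station import get_state, snapshot, close_job, tips_ahead gives the robot as it stands.
- The arm moves only by the tool send_rows, never from a script. Its argument "rows" is a list of rows, each an object of numbers: "tx", "ty", "tz": the shift along the tool's x, y, z in cm; "rx", "ry", "rz": the turn, a rotation vector about the tool's x, y, z in degrees; "claw": the closure, from 0 (fully open) to 1 (shut). A call has exactly 5 rows; each row is the pose to reach, as a shift and turn from the pose commanded when the call began, along the tool's axes at that moment; what a row does not reach only later rows make up. A row lasts 1/10 s, in which the tool goes at most 50 mm and 8.59 degrees, less where a joint would pass 70% of its speed; a pose out of reach is approached as far as the arm can. A call with a gripper value outside its range is refused whole. The fingers move at their own pace and stop on an object; "grip_force" is the grip in N (left out, the last holds). Time passes only in rows, so rows that repeat a pose let the fingers close, or fill a call up. It gives the time, the measured TCP pose, the force and the opening at its end, in the units of the state.
- get_state(): the state, without advancing time (a new reading comes with each control period).
- snapshot(name): name is "scene" or "top"; returns a dict with "color" (400x640x3 uint8, red, green, blue), "fx", "fy", "cx", "cy" (pixels), "k1" (the pictures are not rectified: a ray, as slopes to the right and down, at radius r is drawn at 1 + k1 r^2 times it, then the intrinsics apply), "R" (3x3) and "t" (3): a world point X has camera coordinates R X + t. Camera axes: x right, y down, z forward; pixel columns grow to the right and rows downward; lengths in m; the calibration is good to about 2 mm. A picture is of the moment at which its call begins. There is no depth.
- close_job(): hands the job in, once; it reports no verdict.
The state is a dict: "clock": time; "q": joint angles; "qvel": joint speeds; "effort": joint torques, N m; "ee_pos": TCP position; "ee_rot": TCP orientation; "ft_force": force on the tool from outside, world axes, zero at the start; "torque": the same for the moment, N m; "width": finger opening in m.
Only numpy, scipy, OpenCV 4.12 (cv2) and the standard library are available. Lean on these libraries where they do the work, as an engineer would, in place of code of your own. Each camera call takes 0.05 s, during which the arm holds its last target.

## Working session

There is one attempt and no reset: what is moved stays moved. The work goes in short steps, Python scripts to look and compute and a tool call to move; the robot and the scene stay as the last step left them, time stands still between calls to the robot, and variables do not carry over. Pictures are saved under pics/ and viewed, and the job is handed in when it is done.

Besides the shell and the picture viewer there is one more tool, called after "Emit:" in YAML: its name, and indented under it one key for each argument. send_rows: Moves the arm, as the interface text tells. Its arguments: {"type":"object","properties":{"rows":{"type":"array"},"grip_force":{"type":"number"}},"required":["rows"]}

```bash
ls; mkdir -p pics; python3 - <<'E'
from station import *
import cv2
s=get_state(); print(s); print(tips_ahead if not callable(tips_ahead) else tips_ahead())
for n in("scene","top"):
    p=snapshot(n); cv2.imwrite(f"pics/{n}0.png",p["color"][:,:,::-1]); print({k:p[k] for k in p if k!="color"})
E
```

```text
pics
{'clock': 0.0, 'q': array([-1.22570260e+00,  3.09023699e-01,  1.63518068e+00, -2.13988443e-05,
        1.19967544e+00, -6.97442154e-02]), 'qvel': array([ 0.00090687,  0.00054567,  0.00062134, -0.00030324, -0.00153335,
       -0.0008896 ]), 'effort': array([ 1.14739174e-03, -4.15252912e+01, -2.76665068e+01, -6.41363204e-05,
        1.02131700e-02, -7.01308611e-07]), 'ee_pos': array([ 0.2516271 , -0.57140298,  0.30263802]), 'ee_rot': array([ 0.14550259, -0.14573851,  0.69274944, -0.69114941]), 'ft_force': array([-0.19258295,  0.33820813, -0.37663793]), 'torque': array([ 0.02237757,  0.05206489, -0.04708165]), 'width': 0.08515251092711168}
0.0726
{'fx': 413.66118863511537, 'fy': 413.66118863511537, 'cx': 311.7234289076684, 'cy': 201.66034672210137, 'k1': 0.022407952171368244, 'R': array([[-0.2264947 ,  0.97401119,  0.00153398],
       [ 0.66434572,  0.15563701, -0.73104165],
       [-0.71228149, -0.16455796, -0.68233112]]), 't': array([ 0.18899096, -0.34023159,  1.58032685])}
{'fx': 514.320833623027, 'fy': 514.320833623027, 'cx': 313.3945988540173, 'cy': 199.03088098419974, 'k1': -0.07156375748726948, 'R': array([[-1.06233527e-03, -9.99999350e-01,  4.15130535e-04],
       [-9.83582784e-01,  9.69982977e-04, -1.80454886e-01],
       [ 1.80454366e-01, -6.00018837e-04, -9.83583175e-01]]), 't': array([-0.03834247,  0.58850577,  1.33874137])}
```

View pics/scene0.png

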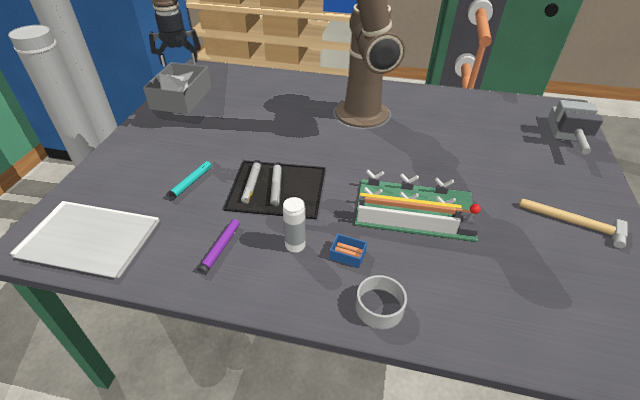

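View pics/top0.png

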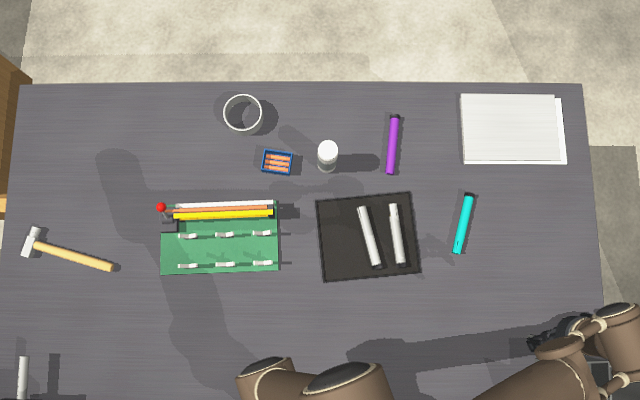

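The tray holds two pins, at about (369,236) and (397,234) in the top view. The fixture is at about (220,237) and the red ball at (161,207). The turquoise and purple look-alikes lie outside the tray. Next I zoom in.

```bash
cat > h.py <<'E'
import numpy as np, cv2, json
from station import *
def cam(n):
    p=snapshot(n); p["K"]=np.array([[p["fx"],0,p["cx"]],[0,p["fy"],p["cy"]],[0,0,1]]); p["D"]=np.array([p["k1"],0,0,0.]); p["img"]=p["color"][:,:,::-1].copy(); return p
def rays(p,uv):
    uv=np.asarray(uv,float).reshape(-1,1,2)
    n=cv2.undistortPoints(uv,p["K"],p["D"]).reshape(-1,2)
    d=np.c_[n,np.ones(len(n))]@p["R"]; return -p["R"].T@p["t"],d
def plane(p,uv,z):
    c,d=rays(p,uv); z=np.broadcast_to(z,len(d)); return c+d*((z-c[2])/d[:,2])[:,None]
def proj(p,X):
    X=np.asarray(X,float).reshape(-1,1,3); return cv2.projectPoints(X,cv2.Rodrigues(p["R"])[0],p["t"],p["K"],p["D"])[0].reshape(-1,2)
def tri(p1,u1,p2,u2):
    c1,d1=rays(p1,u1);c2,d2=rays(p2,u2);d1=d1[0]/np.linalg.norm(d1[0]);d2=d2[0]/np.linalg.norm(d2[0])
    A=np.c_[d1,-d2]; s=np.linalg.lstsq(A,c2-c1,rcond=None)[0]; a=c1+s[0]*d1;b=c2+s[1]*d2
    return (a+b)/2,np.linalg.norm(a-b)
def crop(p,box,k,name):
    x0,y0,x1,y1=box; cv2.imwrite("pics/"+name+".png",cv2.resize(p["img"][y0:y1,x0:x1],None,fx=k,fy=k,interpolation=cv2.INTER_CUBIC))
E
python3 - <<'E'
from h import *
t=cam("top");s=cam("scene")
crop(t,(150,190,290,285),5,"t1a");crop(t,(310,185,430,285),6,"t1b");crop(s,(220,155,340,225),6,"s1b");crop(s,(345,160,495,245),5,"s1a")
E
```

```text
(no output)
```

View pics/t1a.png

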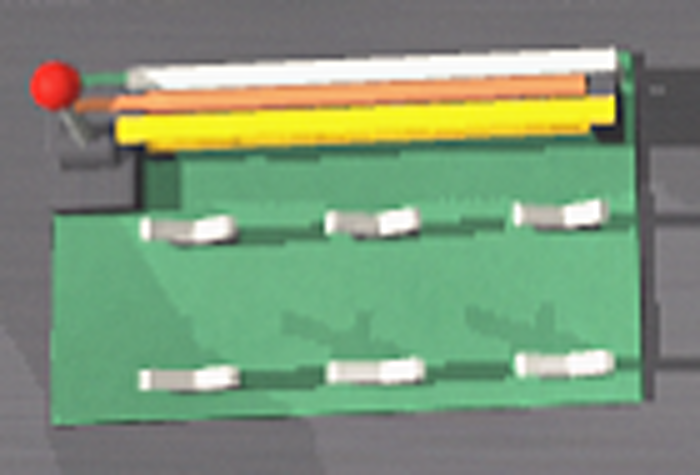

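View pics/t1b.png

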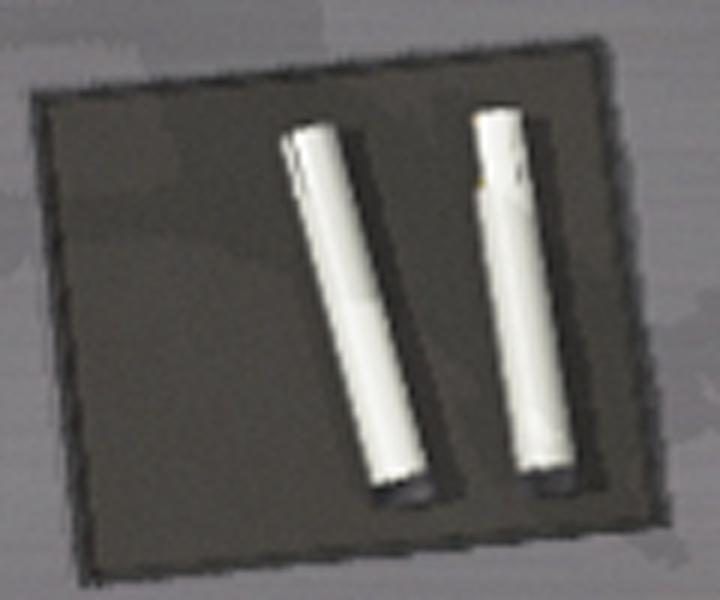

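View pics/s1b.png

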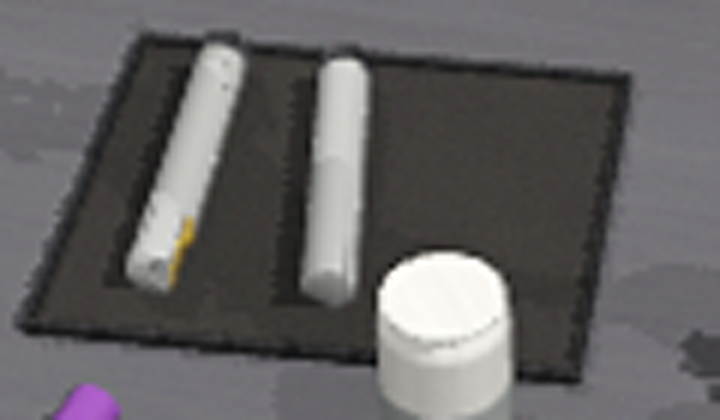

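View pics/s1a.png

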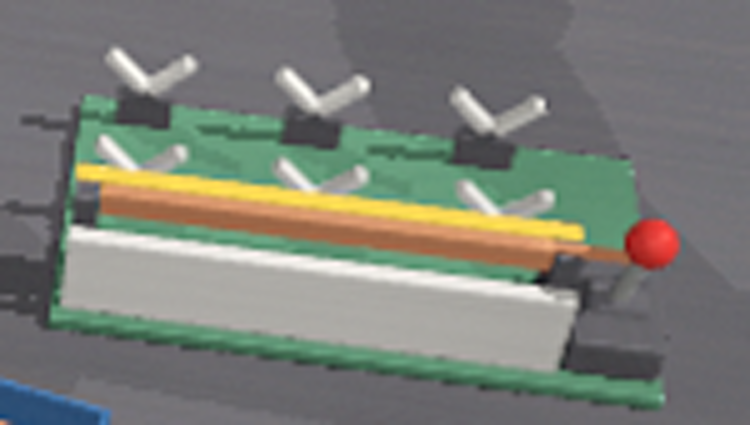

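```bash
python3 - <<'E'
from h import *
t=cam("top");s=cam("scene")
print("cams",-t["R"].T@t["t"],-s["R"].T@s["t"])
# top-view plate corners (crop/5+offset)
def U(x,y):return (150+x/5-0.4,190+y/5-0.4)
P=plane(t,[U(52,424),U(642,402),U(632,52),U(52,213)],.010);print(P)
hsv=cv2.cvtColor(t["img"],cv2.COLOR_BGR2HSV)
g=cv2.inRange(hsv,(60,80,60),(90,255,255))
n,l,st,_=cv2.connectedComponentsWithStats(g); i=1+np.argmax(st[1:,4]); m=(l==i)
# near edge
cols=np.arange(170,272,2); e=[(c,np.where(m[:,c])[0].max()+.5) for c in cols]
Q=plane(t,e,.010); f=np.polyfit(Q[:,1],Q[:,0],1); print("near edge yaw",-np.arctan(f[0]),f, np.std(Q[:,0]-np.polyval(f,Q[:,1])))
rows=np.arange(225,265,2); e=[(np.where(m[r])[0].min()-.5,r) for r in rows];Q=plane(t,e,.010);f2=np.polyfit(Q[:,0],Q[:,1],1);print("left",np.arctan(f2[0]),f2)
e=[(np.where(m[r])[0].max()+.5,r) for r in rows];Q=plane(t,e,.010);f3=np.polyfit(Q[:,0],Q[:,1],1);print("right",np.arctan(f3[0]),f3)
# yellow bridge top near edge / far edge
y=cv2.inRange(hsv,(22,150,180),(35,255,255)); ys=[]
for c in range(178,270,2):
    r=np.where(y[150:260,c])[0]+150; ys.append((c,r.min()-.5))
Q=plane(t,ys,.0805);f=np.polyfit(Q[:,1],Q[:,0],1);print("bridge far yaw",-np.arctan(f[0]),f,np.std(Q[:,0]-np.polyval(f,Q[:,1])))
# red ball both
def red(p):
    h=cv2.cvtColor(p["img"],cv2.COLOR_BGR2HSV);r=cv2.inRange(h,(0,180,120),(6,255,255))|cv2.inRange(h,(175,180,120),(180,255,255))
    n,l,st,ce=cv2.connectedComponentsWithStats(r);i=1+np.argmax(st[1:,4]);print(st[i]);return st[i][:2]+(st[i][2:4]-1)/2
a,b=red(t),red(s);print("ball",a,b,tri(t,a,s,b))
E
```

```text
cams [ 0.33722168 -0.03811001  1.42297814] [1.39447441 0.12892869 0.82929282]
[[0.38682805 0.38172048 0.01      ]
 [0.39967059 0.05781576 0.01      ]
 [0.5938065  0.06547892 0.01      ]
 [0.50317176 0.38735961 0.01      ]]
near edge yaw 0.04226273067434214 [-0.04228791  0.40244917] 0.0008464669856633547
left -0.39369862724644344 [-0.41538509  0.57020314]
right 0.034878005010297225 [0.03489215 0.04404967]
bridge far yaw 0.038664325720136276 [-0.0386836   0.55969104] 0.0007715818629732737
[156 203  10   9  66]
[470 204  10   9  71]
ball [160.5 207. ] [474.5 208. ] (array([0.55935586, 0.36192292, 0.09798751]), np.float64(0.001972509316912374))
```

```bash
cat >> h.py <<'E'
FO=np.array([.489,.199]);FY=.039
def fx(x,y):
    c,s=np.cos(FY),np.sin(FY);return FO+np.array([c*x-s*y,s*x+c*y])
E
python3 - <<'E'
from h import *
t=cam("top");s=cam("scene")
def U(x,y):return (310+x/6-.42,185+y/6-.42)
g=cv2.cvtColor(t["img"],cv2.COLOR_BGR2GRAY)
m=(g>110).astype(np.uint8);k=np.zeros_like(m);k[195:275,330:412]=1;m&=k
n,l,st,ce=cv2.connectedComponentsWithStats(m)
for i in range(1,n):
    if st[i,4]<150: continue
    pts=np.argwhere(l==i)[:,::-1].astype(float); Q=plane(t,pts,.016)[:,:2]
    c=Q.mean(0);w,v=np.linalg.eigh(np.cov((Q-c).T));a=v[:,1]*np.sign(v[0,1]);pr=(Q-c)@a;pe=(Q-c)@v[:,0]
    print("area",st[i],"yaw",np.arctan2(a[1],a[0]),"c",c,"len",pr.min(),pr.max(),"wid",np.ptp(pe))
    tip=c+a*pr.max();hd=c+a*pr.min();print("origin from tip",tip-a*.08,"from shoulder",hd+a*.083)
print(plane(t,[U(35,95),U(603,40),U(668,522),U(85,580)],.008))
E
```

```text
area [389 203  16  61 563] yaw 0.10951073415307405 c [ 0.49912035 -0.26643304] len -0.08092795463222907 0.08586010111787054 wid 0.027746030584448543
origin from tip [ 0.50494534 -0.26579258] from shoulder [ 0.50117998 -0.26620658]
area [357 206  24  60 574] yaw 0.24509408515870268 c [ 0.49371588 -0.1898847 ] len -0.0815230349919867 0.08530294258565876 wid 0.026687192035211686
origin from tip [ 0.49886034 -0.18859795] from shoulder [ 0.4951487  -0.18952631]
[[ 0.59288748 -0.04461281  0.008     ]
 [ 0.6188113  -0.31090557  0.008     ]
 [ 0.39450226 -0.33325406  0.008     ]
 [ 0.36924005 -0.06691326  0.008     ]]
```

```bash
cat >> h.py <<'E'
from scipy.spatial.transform import Rotation as Ro
def cur():
    s=get_state();q=s["ee_rot"];return s,Ro.from_quat([q[1],q[2],q[3],q[0]])
def toolR(yaw,roll=0,sgn=1):
    # tool x along pin axis dir (yaw), y down, then rolled about pin axis by roll (right-hand about +x pin)
    xa=np.array([np.cos(yaw),np.sin(yaw),0])*sgn; y=np.array([0,0,-1.]); z=np.cross(xa,y)
    R0=Ro.from_matrix(np.c_[xa,y,z]); return Ro.from_rotvec(xa*sgn*roll)*R0
def plan(pos,R=None,grasp=True):
    """pos = world of grasp pt (54 ahead of TCP) """
    s,Rc=cur(); R=Rc if R is None else R
    tcp=np.array(pos)-(R.apply([0,.054,0]) if grasp else 0)
    d=Rc.inv().apply(tcp-s["ee_pos"])*100; rv=(Rc.inv()*R).as_rotvec()*180/np.pi
    print("t cm",np.round(d,2),"|",round(np.linalg.norm(d),1)," r deg",np.round(rv,1),"|",round(np.linalg.norm(rv),1)," clock",round(s["clock"],1),"w",round(s["width"],4), "tcp",np.round(s["ee_pos"],4))
E
python3 - <<'E'
from h import *
s,R=cur();print(R.as_matrix().round(3))
for sg in(1,-1): print((R.inv()*toolR(FY,0,sg)).as_rotvec()*57.3)
b=fx(.112,.160);print(b)
plan([*b,.25],toolR(FY),False)
plan([*b,.25],toolR(FY,0,-1),False)
E
```

```text
[[-0.915 -0.     0.403]
 [-0.403  0.    -0.915]
 [-0.    -1.    -0.   ]]
[ 1.05800809e-03 -1.58480824e+02 -2.95505581e-02]
[2.11164234e-02 2.15324320e+01 7.56038064e-04]
[0.59467642 0.36324523]
t cm [-69.06   5.4  -71.77] | 99.7  r deg [   0.  -158.5   -0. ] | 158.5  clock 0.4 w 0.0856 tcp [ 0.2518 -0.5719  0.3037]
t cm [-69.06   5.4  -71.77] | 99.7  r deg [ 0.  21.5  0. ] | 21.5  clock 0.4 w 0.0856 tcp [ 0.2518 -0.5719  0.3037]
```

Emit:
send_rows:
  rows:
    - {"tx": -69,"ty": 0,"tz": -71.8,"ry": 21.5,"claw": 1}
    - {"tx": -69,"ty": 0,"tz": -71.8,"ry": 21.5,"claw": 1}
    - {"tx": -69,"ty": 0,"tz": -71.8,"ry": 21.5,"claw": 1}
    - {"tx": -69,"ty": 0,"tz": -71.8,"ry": 21.5,"claw": 1}
    - {"tx": -69,"ty": 0,"tz": -71.8,"ry": 21.5,"claw": 1}

```text
$.rows[0]: bad value
```

```bash
python3 - <<'E'
from h import *
plan([*fx(.112,.160),.30],toolR(FY,0,-1),False)
E
```

```text
t cm [-69.06   0.4  -71.77] | 99.6  r deg [ 0.  21.5  0. ] | 21.5  clock 0.4 w 0.0856 tcp [ 0.2518 -0.5719  0.3037]
```

Emit:
send_rows:
  rows:
    - {"tx": -4,"ty": 0,"tz": -3,"rx": 0,"ry": 8,"rz": 0,"claw": 1}
    - {"tx": -8,"ty": 0,"tz": -6,"rx": 0,"ry": 16,"rz": 0,"claw": 1}
    - {"tx": -11,"ty": 0,"tz": -10,"rx": 0,"ry": 21,"rz": 0,"claw": 1}
    - {"tx": -14,"ty": 0,"tz": -15,"rx": 0,"ry": 21.5,"rz": 0,"claw": 1}
    - {"tx": -17,"ty": 0,"tz": -18,"rx": 0,"ry": 21.5,"rz": 0,"claw": 1}

```text
clock: 0.9
ee_pos: [0.3343, -0.3372, 0.3037]
ee_rot: [0.013, -0.014, 0.707, -0.707]
ft_force: [2.3, -1.1, 0.4]
width: 0.012
```

```bash
python3 - <<'E'
from h import *
plan([*fx(.112,.160),.30],toolR(FY,0,-1),False)
E
```

```text
t cm [-28.71   0.39 -68.99] | 74.7  r deg [ 0. -0.  0.] | 0.0  clock 0.9 w 0.012 tcp [ 0.3343 -0.3372  0.3037]
```

Emit:
send_rows:
  rows:
    - {"tx": -2,"ty": 0,"tz": -5,"rx": 0,"ry": 0,"rz": 0,"claw": 1}
    - {"tx": -4,"ty": 0,"tz": -10,"rx": 0,"ry": 0,"rz": 0,"claw": 1}
    - {"tx": -6,"ty": 0,"tz": -15,"rx": 0,"ry": 0,"rz": 0,"claw": 1}
    - {"tx": -8,"ty": 0,"tz": -20,"rx": 0,"ry": 0,"rz": 0,"claw": 1}
    - {"tx": -10,"ty": 0,"tz": -25,"rx": 0,"ry": 0,"rz": 0,"claw": 1}

```text
clock: 1.4
ee_pos: [0.4187, -0.1018, 0.3044]
ee_rot: [-0.014, 0.013, -0.707, 0.707]
ft_force: [1.1, -1.2, 0.0]
width: 0.0001
```

Emit:
send_rows:
  rows:
    - {"tx": -2,"ty": 0,"tz": -5,"rx": 0,"ry": 0,"rz": 0,"claw": 1}
    - {"tx": -4,"ty": 0,"tz": -10,"rx": 0,"ry": 0,"rz": 0,"claw": 1}
    - {"tx": -6,"ty": 0,"tz": -15,"rx": 0,"ry": 0,"rz": 0,"claw": 1}
    - {"tx": -8,"ty": 0,"tz": -20,"rx": 0,"ry": 0,"rz": 0,"claw": 1}
    - {"tx": -10,"ty": 0,"tz": -25,"rx": 0,"ry": 0,"rz": 0,"claw": 1}

```text
clock: 1.9
ee_pos: [0.5023, 0.1341, 0.3043]
ee_rot: [-0.015, 0.014, -0.707, 0.707]
ft_force: [0.9, -0.9, -0.2]
width: -0.0001
```

Emit:
send_rows:
  rows:
    - {"tx": -2,"ty": 0,"tz": -5,"rx": 0,"ry": 0,"rz": 0,"claw": 1}
    - {"tx": -4,"ty": 0,"tz": -10,"rx": 0,"ry": 0,"rz": 0,"claw": 1}
    - {"tx": -6,"ty": 0,"tz": -15,"rx": 0,"ry": 0,"rz": 0,"claw": 1}
    - {"tx": -8,"ty": 0,"tz": -18,"rx": 0,"ry": 0,"rz": 0,"claw": 1}
    - {"tx": -8.7,"ty": 0,"tz": -19,"rx": 0,"ry": 0,"rz": 0,"claw": 1}

```text
clock: 2.4
ee_pos: [0.5824, 0.3297, 0.3037]
ee_rot: [0.016, -0.015, 0.708, -0.706]
ft_force: [0.2, 0.1, 0.1]
width: 0.0001
```

```bash
python3 - <<'E'
from h import *
plan([*fx(.112,.160),.158],toolR(FY,0,-1),False)
E
```

```text
t cm [-1.34 14.58 -3.27] | 15.0  r deg [ 0.1  0.2 -0.1] | 0.3  clock 2.4 w 0.0001 tcp [0.5824 0.3297 0.3037]
```

Emit:
send_rows:
  rows:
    - {"tx": -1.4,"ty": 3,"tz": -3,"rx": 0,"ry": 0,"rz": 0,"claw": 1}
    - {"tx": -1.4,"ty": 7,"tz": -3.3,"rx": 0,"ry": 0,"rz": 0,"claw": 1}
    - {"tx": -1.4,"ty": 11,"tz": -3.3,"rx": 0,"ry": 0,"rz": 0,"claw": 1}
    - {"tx": -1.4,"ty": 14,"tz": -3.3,"rx": 0,"ry": 0,"rz": 0,"claw": 1}
    - {"tx": -1.4,"ty": 14.6,"tz": -3.3,"rx": 0,"ry": 0,"rz": 0,"claw": 1}

```text
clock: 2.9
ee_pos: [0.5908, 0.3566, 0.1523]
ee_rot: [-0.011, 0.017, -0.705, 0.709]
ft_force: [-0.6, -1.0, -0.8]
width: 0.0001
```

Emit:
send_rows:
  rows:
    - {"tx": 1,"ty": 0,"tz": 0,"rx": 0,"ry": 0,"rz": 0,"claw": 1}
    - {"tx": 2,"ty": 0,"tz": 0,"rx": 0,"ry": 0,"rz": 0,"claw": 1}
    - {"tx": 3,"ty": 0,"tz": 0,"rx": 0,"ry": 0,"rz": 0,"claw": 1}
    - {"tx": 4,"ty": 0,"tz": 0,"rx": 0,"ry": 0,"rz": 0,"claw": 1}
    - {"tx": 5,"ty": 0,"tz": 0,"rx": 0,"ry": 0,"rz": 0,"claw": 1}

```text
clock: 3.4
ee_pos: [0.5438, 0.3574, 0.1598]
ee_rot: [0.015, -0.013, 0.708, -0.706]
ft_force: [0.8, -0.1, 1.2]
width: 0.0001
```

```bash
python3 - <<'E'
from h import *
plan([*fx(.045,.160),.158],toolR(FY,0,-1),False)
print(get_state()["ft_force"])
t=cam("top");s=cam("scene")
crop(t,(130,170,290,285),5,"t2");crop(s,(345,130,495,245),5,"s2")
E
```

```text
t cm [ 1.59  0.18 -0.39] | 1.6  r deg [ 0.1  0.  -0.2] | 0.2  clock 3.4 w 0.0001 tcp [0.5438 0.3574 0.1598]
[ 0.84139837 -0.12540771  1.22241701]
```

View pics/s2.png

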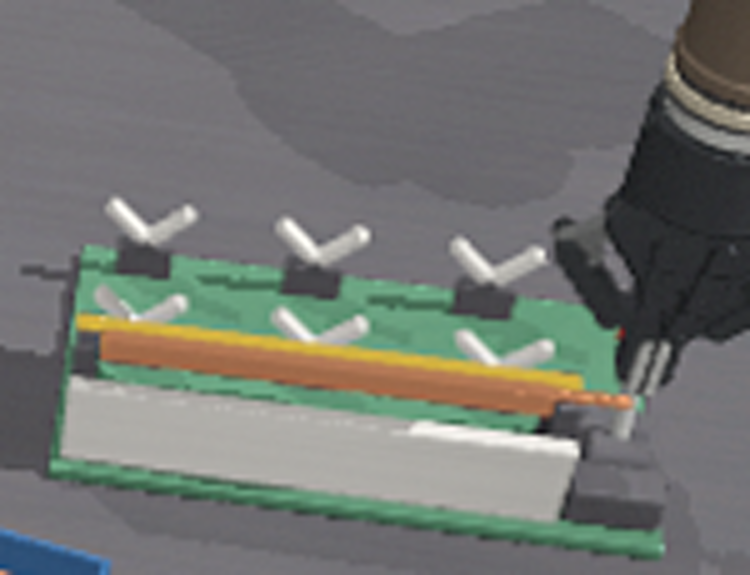

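The fingers are at the lever and the ball is behind them, leaning towards the robot. I keep pulling.

Emit:
send_rows:
  rows:
    - {"tx": 0.8,"ty": 0.1,"tz": -0.3,"rx": 0,"ry": 0,"rz": 0,"claw": 1}
    - {"tx": 1.4,"ty": 0.2,"tz": -0.4,"rx": 0,"ry": 0,"rz": 0,"claw": 1}
    - {"tx": 1.8,"ty": 0.2,"tz": -0.4,"rx": 0,"ry": 0,"rz": 0,"claw": 1}
    - {"tx": 2.1,"ty": 0.2,"tz": -0.4,"rx": 0,"ry": 0,"rz": 0,"claw": 1}
    - {"tx": 2.2,"ty": 0.2,"tz": -0.4,"rx": 0,"ry": 0,"rz": 0,"claw": 1}

```text
clock: 4.0
ee_pos: [0.5267, 0.3602, 0.1558]
ee_rot: [0.019, -0.01, 0.708, -0.706]
ft_force: [15.6, -0.2, -9.5]
width: -0.0002
```

```bash
python3 - <<'E'
from h import *
print(get_state()["ft_force"])
plan([*fx(.045,.160),.158],toolR(FY,0,-1),False)
E
```

```text
[15.55591585 -0.16357046 -9.54161331]
t cm [-0.11 -0.22 -0.04] | 0.2  r deg [ 0.1  0.1 -0.8] | 0.8  clock 4.0 w -0.0002 tcp [0.5267 0.3602 0.1558]
```

Emit:
send_rows:
  rows:
    - {"tx": -1,"ty": 0,"tz": 0,"rx": 0,"ry": 0,"rz": 0,"claw": 0.8}
    - {"tx": -2,"ty": -2,"tz": 0,"rx": 0,"ry": 0,"rz": 0,"claw": 0.5}
    - {"tx": -2,"ty": -6,"tz": 2,"rx": 0,"ry": 0,"rz": 0,"claw": 0}
    - {"tx": -2,"ty": -10,"tz": 5,"rx": 0,"ry": 0,"rz": 0,"claw": 0}
    - {"tx": -2,"ty": -14,"tz": 10,"rx": 0,"ry": 0,"rz": 0,"claw": 0}

```text
clock: 4.5
ee_pos: [0.5453, 0.2722, 0.289]
ee_rot: [0.015, -0.015, 0.707, -0.707]
ft_force: [1.6, -0.5, 0.9]
width: 0.0724
```

Emit:
send_rows:
  rows:
    - {"tx": 0.3,"ty": 0,"tz": 5,"rx": 0,"ry": 0,"rz": 0,"claw": 0}
    - {"tx": 0.6,"ty": 0,"tz": 10,"rx": 0,"ry": 0,"rz": 0,"claw": 0}
    - {"tx": 1,"ty": 0,"tz": 15,"rx": 0,"ry": 0,"rz": 0,"claw": 0}
    - {"tx": 1.3,"ty": 0,"tz": 20,"rx": 0,"ry": 0,"rz": 0,"claw": 0}
    - {"tx": 1.6,"ty": 0,"tz": 25,"rx": 0,"ry": 0,"rz": 0,"claw": 0}

```text
clock: 5.0
ee_pos: [0.5383, 0.0204, 0.2869]
ee_rot: [0.013, -0.015, 0.707, -0.707]
ft_force: [-0.0, -0.0, -0.1]
width: 0.0856
```

```bash
python3 - <<'E'
from h import *
t=cam("top");s=cam("scene")
def red(p):
    h=cv2.cvtColor(p["img"],cv2.COLOR_BGR2HSV);r=cv2.inRange(h,(0,180,120),(6,255,255))|cv2.inRange(h,(175,180,120),(180,255,255))
    n,l,st,ce=cv2.connectedComponentsWithStats(r);i=1+np.argmax(st[1:,4]);print(st[i]);return st[i][:2]+(st[i][2:4]-1)/2
a,b=red(t),red(s);X,e=tri(t,a,s,b);print("ball",X,e)
c,sn=np.cos(FY),np.sin(FY);d=X[:2]-FO;print("fixture",c*d[0]+sn*d[1],-sn*d[0]+c*d[1])
crop(t,(150,170,430,290),2.8,"t3");crop(s,(220,140,500,250),2.8,"s3")
# grasp for pin B (right) at -10
for o,yaw in(((.503,-.266),.11),((.497,-.189),.245)):
    g=np.array(o)-.01*np.array([np.cos(yaw),np.sin(yaw)]); print(g);plan([*g,.12],toolR(yaw,0,-1))
E
```

```text
[157 224   9   9  66]
[468 191   9   9  62]
ball [0.50437533 0.35929377 0.09361314] 0.001523280824396287
fixture 0.021613512813774428 0.1595723924227403
[ 0.49306044 -0.26709778]
t cm [ 5.46 11.34 28.2 ] | 30.9  r deg [-0.1 -4.4  0.1] | 4.4  clock 5.1 w 0.0852 tcp [0.5386 0.0167 0.2868]
[ 0.48729863 -0.19142556]
t cm [ 5.78 11.33 20.62] | 24.2  r deg [ -0.1 -12.2   0.1] | 12.2  clock 5.1 w 0.0852 tcp [0.5386 0.0167 0.2868]
```

View pics/t3.png

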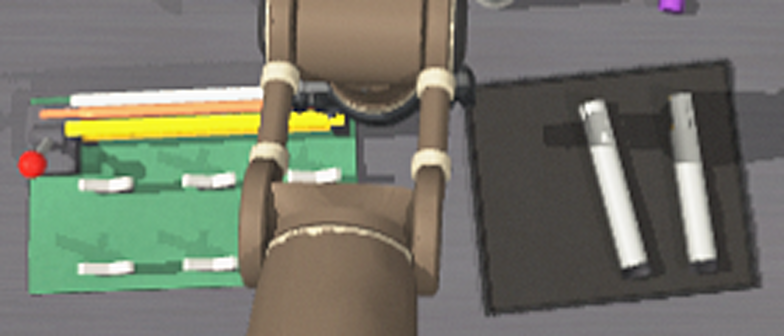

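View pics/s3.png

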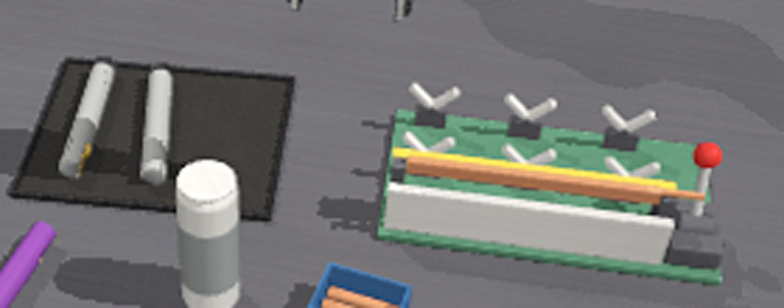

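Emit:
send_rows:
  rows:
    - {"tx": 1,"ty": 1,"tz": 5,"rx": 0,"ry": -2,"rz": 0,"claw": 0}
    - {"tx": 2,"ty": 3,"tz": 10,"rx": 0,"ry": -4,"rz": 0,"claw": 0}
    - {"tx": 3,"ty": 5,"tz": 15,"rx": 0,"ry": -4.4,"rz": 0,"claw": 0}
    - {"tx": 4,"ty": 7,"tz": 20,"rx": 0,"ry": -4.4,"rz": 0,"claw": 0}
    - {"tx": 5,"ty": 9,"tz": 24.5,"rx": 0,"ry": -4.4,"rz": 0,"claw": 0}

```text
clock: 5.6
ee_pos: [0.5015, -0.2106, 0.2029]
ee_rot: [0.041, -0.041, 0.706, -0.705]
ft_force: [0.4, -1.3, -0.6]
width: 0.0852
```

```bash
python3 - <<'E'
from h import *
t=cam("top");s=cam("scene")
crop(t,(310,175,430,285),5,"t4");crop(s,(200,100,340,225),5,"s4")
plan([.4931,-.2671,.10],toolR(.11,0,-1))
plan([.4931,-.2671,.023],toolR(.11,0,-1))
E
```

```text
t cm [1.19 4.65 5.33] | 7.2  r deg [0.1 0.1 0.3] | 0.3  clock 5.7 w 0.0851 tcp [ 0.4992 -0.2129  0.2006]
t cm [ 1.14 12.35  5.35] | 13.5  r deg [0.1 0.1 0.3] | 0.3  clock 5.7 w 0.0851 tcp [ 0.4992 -0.2129  0.2006]
```

View pics/s4.png

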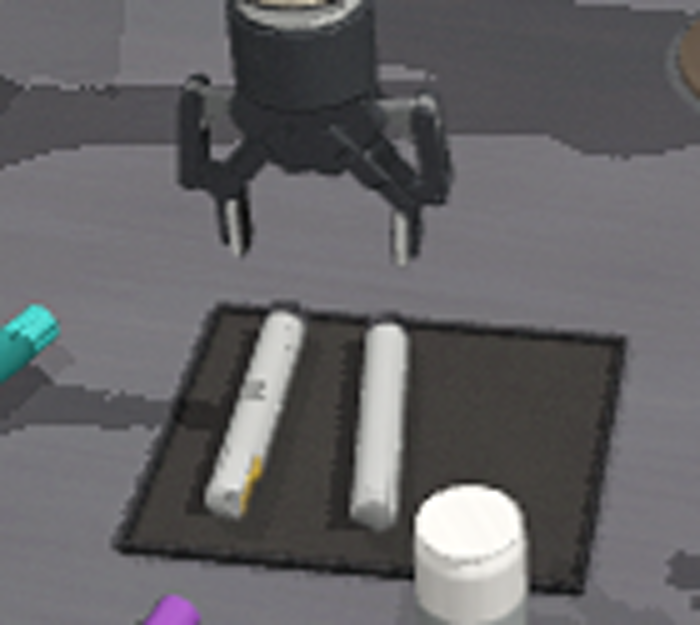

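View pics/t4.png

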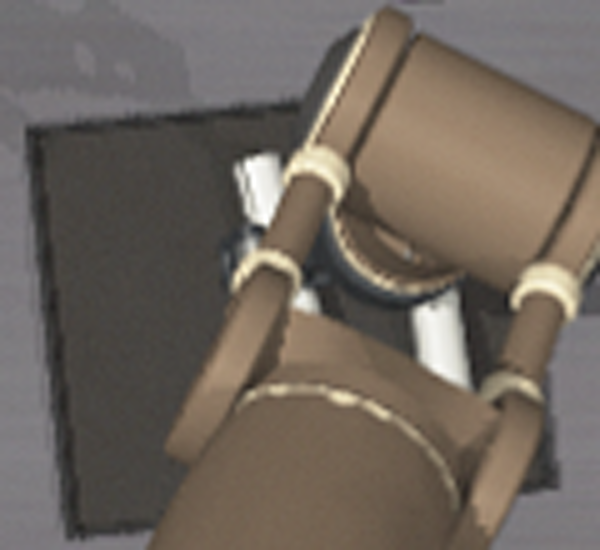

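Emit:
send_rows:
  rows:
    - {"tx": 0.6,"ty": 1,"tz": 3,"rx": 0,"ry": 0,"rz": 0,"claw": 0}
    - {"tx": 1.2,"ty": 3,"tz": 5.3,"rx": 0,"ry": 0,"rz": 0,"claw": 0}
    - {"tx": 1.2,"ty": 6,"tz": 5.3,"rx": 0,"ry": 0,"rz": 0,"claw": 0}
    - {"tx": 1.2,"ty": 8,"tz": 5.3,"rx": 0,"ry": 0,"rz": 0,"claw": 0}
    - {"tx": 1.2,"ty": 8,"tz": 5.3,"rx": 0,"ry": 0,"rz": 0,"claw": 0}

```text
clock: 6.2
ee_pos: [0.4939, -0.2613, 0.1203]
ee_rot: [0.039, -0.043, 0.708, -0.704]
ft_force: [-0.8, -0.4, -1.4]
width: 0.0852
```

```bash
python3 - <<'E'
from h import *
print(tips_ahead)
plan([.4931,-.2671,.025],toolR(.11,0,-1))
s=cam("scene");crop(s,(200,100,340,225),5,"s5")
E
```

```text
0.0726
t cm [0.13 4.12 0.59] | 4.2  r deg [0.3 0.4 0.4] | 0.6  clock 6.2 w 0.0852 tcp [ 0.4939 -0.2613  0.1203]
```

View pics/s5.png

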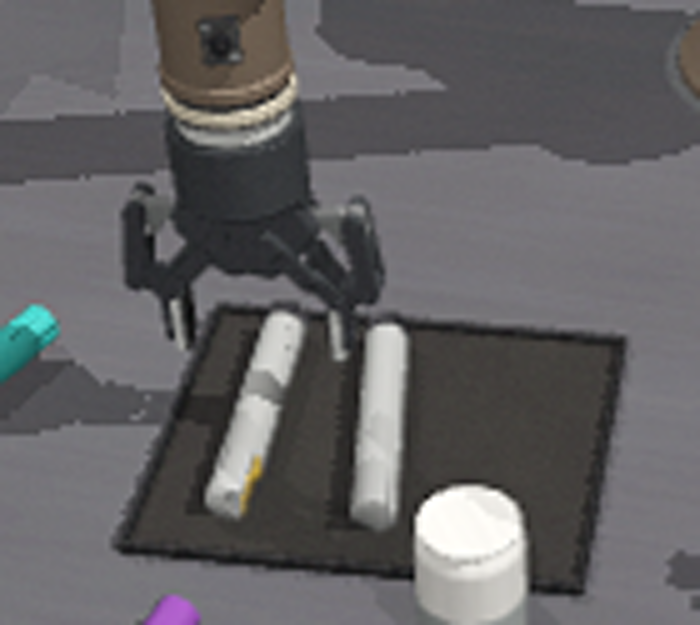

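The open fingers straddle the right-hand pin. Descend and grip.

Emit:
send_rows:
  rows:
    - {"tx": 0.1,"ty": 1,"tz": 0.5,"rx": 0,"ry": 0,"rz": 0,"claw": 0.15}
    - {"tx": 0.1,"ty": 2,"tz": 0.6,"rx": 0,"ry": 0,"rz": 0,"claw": 0.15}
    - {"tx": 0.1,"ty": 3.2,"tz": 0.6,"rx": 0,"ry": 0,"rz": 0,"claw": 0.15}
    - {"tx": 0.1,"ty": 4,"tz": 0.6,"rx": 0,"ry": 0,"rz": 0,"claw": 0.15}
    - {"tx": 0.1,"ty": 4.1,"tz": 0.6,"rx": 0,"ry": 0,"rz": 0,"claw": 0.15}

```text
clock: 6.75
ee_pos: [0.4946, -0.2694, 0.081]
ee_rot: [0.04, -0.042, 0.707, -0.705]
ft_force: [0.1, -0.3, -0.2]
width: 0.0727
```

Emit:
send_rows:
  rows:
    - {"tx": 0,"ty": 0,"tz": 0,"rx": 0,"ry": 0,"rz": 0,"claw": 0.4}
    - {"tx": 0,"ty": 0,"tz": 0,"rx": 0,"ry": 0,"rz": 0,"claw": 1}
    - {"tx": 0,"ty": 0,"tz": 0,"rx": 0,"ry": 0,"rz": 0,"claw": 1}
    - {"tx": 0,"ty": 0,"tz": 0,"rx": 0,"ry": 0,"rz": 0,"claw": 1}
    - {"tx": 0,"ty": 0,"tz": 0,"rx": 0,"ry": 0,"rz": 0,"claw": 1}
  grip_force: 70

```text
clock: 7.25
ee_pos: [0.496, -0.2702, 0.0834]
ee_rot: [-0.041, 0.041, -0.706, 0.706]
ft_force: [-1.3, 0.7, 5.1]
width: 0.0233
```

Emit:
send_rows:
  rows:
    - {"tx": 0,"ty": 0,"tz": 0,"rx": 0,"ry": 0,"rz": 0,"claw": 1}
    - {"tx": 0,"ty": -2,"tz": 0,"rx": 0,"ry": 0,"rz": 0,"claw": 1}
    - {"tx": 0,"ty": -5,"tz": 0,"rx": 0,"ry": 0,"rz": 0,"claw": 1}
    - {"tx": 0,"ty": -9,"tz": 0,"rx": 0,"ry": 0,"rz": 0,"claw": 1}
    - {"tx": 0,"ty": -13,"tz": 0,"rx": 0,"ry": 0,"rz": 0,"claw": 1}

```text
clock: 7.75
ee_pos: [0.4946, -0.2696, 0.2122]
ee_rot: [0.04, -0.042, 0.706, -0.705]
ft_force: [0.7, -0.1, -2.8]
width: 0.0232
```

```bash
python3 - <<'E'
from h import *
plan([.45,-.12,.16],toolR(FY,np.radians(45),-1))
t=cam("top");s=cam("scene")
crop(t,(310,175,430,285),5,"t6");crop(s,(180,60,320,185),5,"s6")
E
```

```text
t cm [  2.98   1.43 -11.56] | 12.0  r deg [-44.9   4.1   1.9] | 45.1  clock 7.8 w 0.0232 tcp [ 0.4946 -0.2696  0.2122]
```

View pics/s6.png

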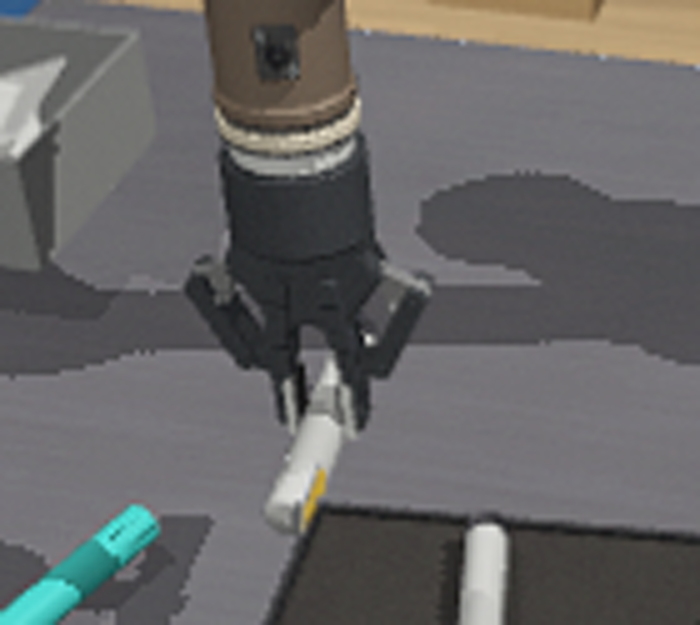

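Emit:
send_rows:
  rows:
    - {"tx": 0.6,"ty": 0,"tz": -2,"rx": -8.5,"ry": 0.8,"rz": 0.4,"claw": 1}
    - {"tx": 1.2,"ty": 0,"tz": -4.5,"rx": -17,"ry": 1.6,"rz": 0.8,"claw": 1}
    - {"tx": 1.8,"ty": 0,"tz": -7,"rx": -25.5,"ry": 2.4,"rz": 1.2,"claw": 1}
    - {"tx": 2.4,"ty": 0.5,"tz": -9,"rx": -34,"ry": 3.2,"rz": 1.5,"claw": 1}
    - {"tx": 3,"ty": 1,"tz": -11.6,"rx": -42,"ry": 4,"rz": 1.9,"claw": 1}

```text
clock: 8.35
ee_pos: [0.4522, -0.1587, 0.2015]
ee_rot: [0.011, -0.017, 0.914, -0.405]
ft_force: [-0.8, -0.2, -3.3]
width: 0.0234
```

```bash
python3 - <<'E'
from h import *
plan([*fx(-.048,0),.15],toolR(FY,np.radians(45),-1))
print(get_state()["q"].round(3),get_state()["ft_force"])
t=cam("top");s=cam("scene")
crop(t,(280,175,420,285),5,"t7");crop(s,(180,40,340,185),5,"s7")
E
```

```text
t cm [ -0.27  22.33 -22.65] | 31.8  r deg [-2.8  0.2 -0.3] | 2.8  clock 8.3 w 0.0234 tcp [ 0.4522 -0.1587  0.2015]
[-0.692  0.4    1.894  0.534  1.414  0.596] [-0.76240579 -0.17642825 -3.28103839]
```

View pics/s7.png

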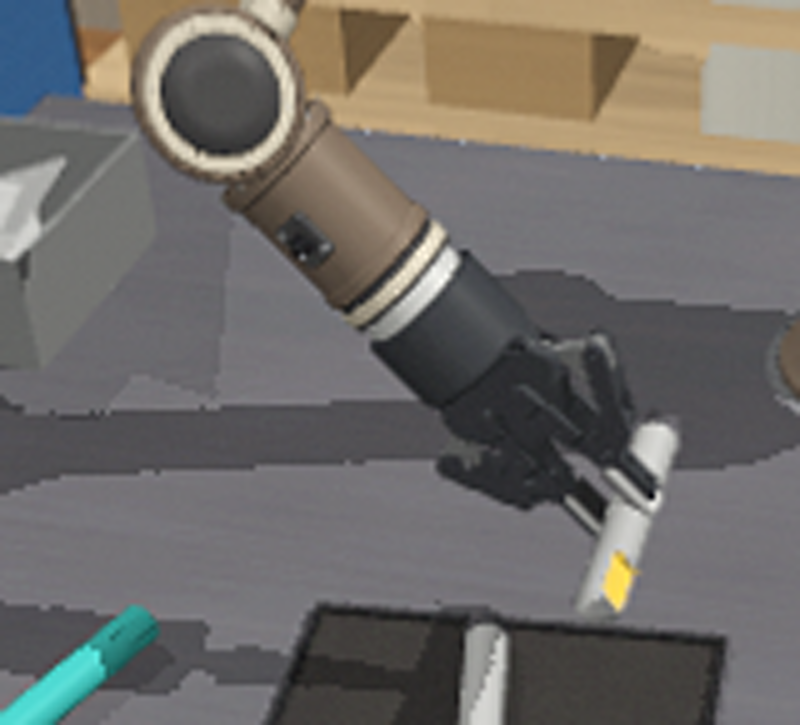

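View pics/t7.png

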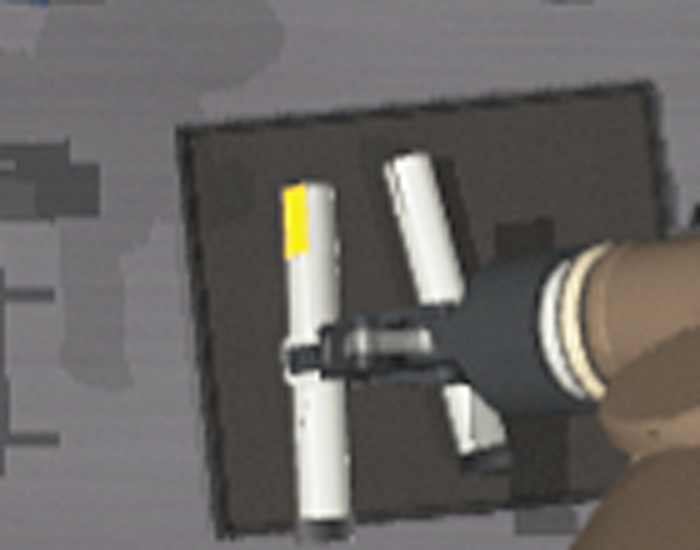

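```bash
cat >> h.py <<'E'
def axisline(p,box,thr,name=None):
    """midline of bright/yellow blob in box -> two image points"""
    x0,y0,x1,y1=box; im=p["img"][y0:y1,x0:x1].astype(int); m=(im.max(2)>thr).astype(np.uint8)
    n,l,st,_=cv2.connectedComponentsWithStats(m); i=1+np.argmax(st[1:,4]); mm=l==i
    pts=np.argwhere(mm)[:,::-1].astype(np.float32)+[x0,y0]
    # rowwise midpoints (pins are steep in both pictures)
    mid=[]
    for r in np.unique(pts[:,1])[1:-1]:
        c=pts[pts[:,1]==r,0]; mid.append(((c.min()+c.max())/2,r,np.ptp(c)+1))
    mid=np.array(mid);f=np.polyfit(mid[:,1],mid[:,0],1);res=mid[:,0]-np.polyval(f,mid[:,1])
    print("n",len(mid),"width",np.median(mid[:,2]),"res",res.std().round(2),"rows",mid[0,1],mid[-1,1])
    r=mid[[0,-1],1];return np.c_[np.polyval(f,r),r],mid
def axis3d(t,ut,s,us):
    ns=[]
    for p,u in((t,ut),(s,us)):
        c,d=rays(p,u);n=np.cross(d[0],d[1]);n/=np.linalg.norm(n);ns.append((n,n@c))
    d=np.cross(ns[0][0],ns[1][0]);d/=np.linalg.norm(d);d*=np.sign(d[0])
    X=np.linalg.lstsq(np.array([ns[0][0],ns[1][0],d]),np.array([ns[0][1],ns[1][1],0]),rcond=None)[0]
    return X,d
def fixc(X):
    c,s=np.cos(FY),np.sin(FY);d=np.asarray(X)[:2]-FO;return np.array([c*d[0]+s*d[1],-s*d[0]+c*d[1]])
E
python3 - <<'E'
from h import *
t=cam("top");s=cam("scene")
ut,mt=axisline(t,(330,205,355,243),140);us,ms=axisline(s,(290,135,314,165),120)
print(ut,us);print(mt[:,2],ms[:,2])
X,d=axis3d(t,ut,s,us);st,R=cur()
g=st["ee_pos"]+R.apply([0,.054,0]);k=(g-X)@d;P=X+k*d
print("dir",d,"yaw",np.arctan2(d[1],d[0]),"pitch",np.arcsin(d[2]),"axis pt nearest grasp",P,"grasp",g,"offset tool",R.inv().apply(P-g))
# tip: row 211 in top
c,dd=rays(t,[(341.0,211.0)]);A=np.c_[dd[0],-d];q=np.linalg.lstsq(A,X-c,rcond=None)[0];tip=X+q[1]*d;print("tip",tip,"grasp->tip",(tip-g)@d)
E
```

```text
n 28 width 9.0 res 0.29 rows 214.0 241.0
n 28 width 14.5 res 2.19 rows 136.0 163.0
[[339.58743842 214.        ]
 [340.98399015 241.        ]] [[307.49014778 136.        ]
 [298.5455665  163.        ]]
[ 9. 10. 10. 10.  9.  9.  9.  9.  9.  9.  9.  9.  9.  9.  9.  9.  8.  8.
  8.  9.  9.  9.  9.  9.  9.  9.  9.  7.] [16. 15. 12. 13. 13. 11. 11. 14. 14. 15. 13. 12. 16. 15. 16. 10. 13. 11.
 18. 16. 16. 17. 22. 20. 20. 20. 14. 14.]
dir [ 0.99843848  0.03889038 -0.04010154] yaw 0.03893151812797934 pitch -0.0401122977161967 axis pt nearest grasp [ 0.44943077 -0.10772994  0.1522146 ] grasp [ 0.4503383  -0.12246353  0.1605214 ] offset tool [ 0.00033937  0.01604307 -0.00542307]
tip [ 0.54023038 -0.10419319  0.14856771] grasp->tip 0.09094161846757276
```

```bash
cat >> h.py <<'E'
def plan2(pos,R,depth):
    plan(np.array(pos)-R.apply([0,depth-.054,0]),R)
E
python3 - <<'E'
from h import *
R=toolR(FY,np.radians(50),-1)
plan2([*fx(-.049,-.1),.13],R,.0674)
E
```

```text
t cm [ -0.24  15.68 -13.36] | 20.6  r deg [-8.   0.2 -0.1] | 8.0  clock 8.6 w 0.023 tcp [ 0.4517 -0.1585  0.2007]
```

Emit:
send_rows:
  rows:
    - {"tx": 0,"ty": 3,"tz": -3,"rx": -2,"ry": 0,"rz": 0,"claw": 1}
    - {"tx": 0,"ty": 6,"tz": -6,"rx": -4,"ry": 0,"rz": 0,"claw": 1}
    - {"tx": -0.1,"ty": 9.5,"tz": -9,"rx": -6,"ry": 0,"rz": 0,"claw": 1}
    - {"tx": -0.2,"ty": 13,"tz": -12,"rx": -8,"ry": 0.2,"rz": 0,"claw": 1}
    - {"tx": -0.2,"ty": 15.7,"tz": -13.4,"rx": -8,"ry": 0.2,"rz": 0,"claw": 1}

```text
clock: 9.05
ee_pos: [0.4466, 0.0478, 0.1758]
ee_rot: [0.009, -0.018, 0.939, -0.343]
ft_force: [-0.2, 0.7, -3.1]
width: 0.0234
```

```bash
python3 - <<'E'
from h import *
R=toolR(FY,np.radians(50),-1)
plan2([*fx(-.049,-.1),.062],R,.0674)
t=cam("top");s=cam("scene")
crop(t,(200,165,360,285),5,"t8");crop(s,(260,70,420,215),5,"s8")
E
```

```text
t cm [0.11 4.37 5.53] | 7.0  r deg [-0.1  0.3 -0.2] | 0.3  clock 9.1 w 0.0234 tcp [0.4466 0.0478 0.1758]
```

View pics/s8.png

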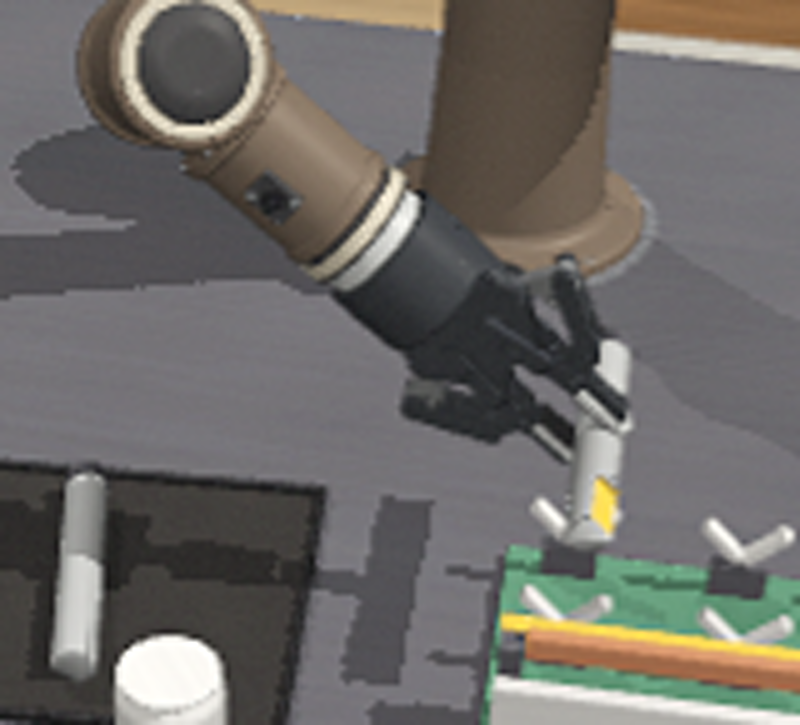

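View pics/t8.png

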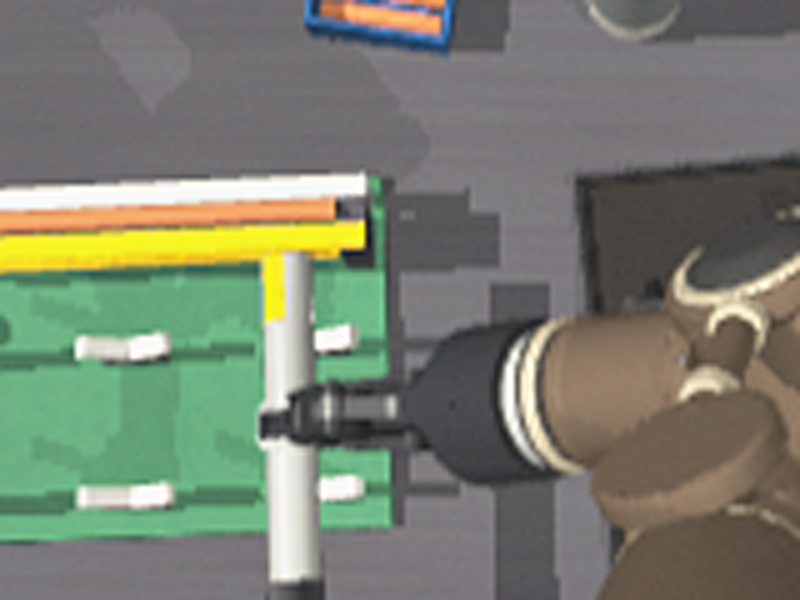

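Emit:
send_rows:
  rows:
    - {"tx": 0,"ty": 1,"tz": 1.3,"rx": 0,"ry": 0.3,"rz": 0,"claw": 1}
    - {"tx": 0.1,"ty": 2.2,"tz": 2.8,"rx": 0,"ry": 0.3,"rz": 0,"claw": 1}
    - {"tx": 0.1,"ty": 3.4,"tz": 4.3,"rx": 0,"ry": 0.3,"rz": 0,"claw": 1}
    - {"tx": 0.1,"ty": 4.2,"tz": 5.3,"rx": 0,"ry": 0.3,"rz": 0,"claw": 1}
    - {"tx": 0.1,"ty": 4.4,"tz": 5.5,"rx": 0,"ry": 0.3,"rz": 0,"claw": 1}

```text
clock: 9.65
ee_pos: [0.4459, 0.0438, 0.1044]
ee_rot: [0.006, -0.016, 0.939, -0.342]
ft_force: [-1.2, 1.0, -1.7]
width: 0.0235
```

```bash
python3 - <<'E'
from h import *
R=toolR(FY,np.radians(50),-1)
plan2([*fx(-.049,-.1),.058],R,.0674);print(get_state()["ft_force"])
t=cam("top");s=cam("scene")
crop(t,(200,165,360,285),5,"t9");crop(s,(260,70,420,215),5,"s9")
E
```

```text
t cm [-0.01  0.33  0.12] | 0.4  r deg [-0.  -0.2 -0.2] | 0.3  clock 9.7 w 0.0235 tcp [0.4459 0.0438 0.1044]
[-1.17741165  1.0330097  -1.71580638]
```

View pics/s9.png

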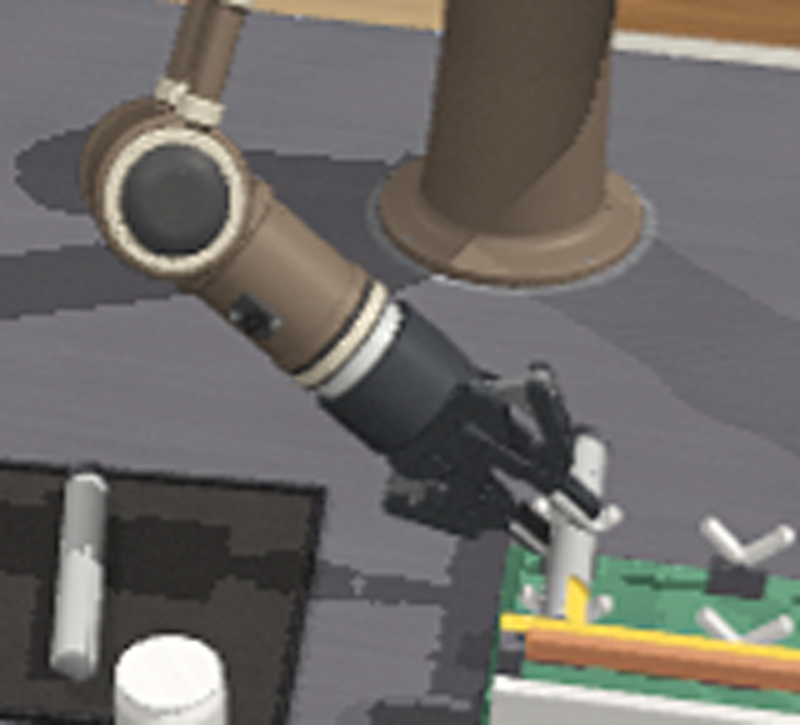

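View pics/t9.png

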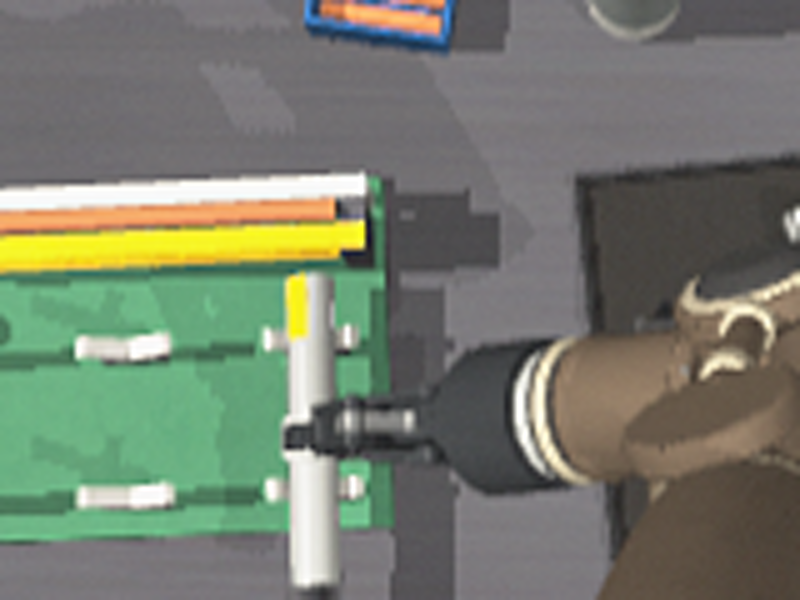

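Emit:
send_rows:
  rows:
    - {"tx": 0,"ty": 0.1,"tz": 0.12,"rx": 0,"ry": 0,"rz": 0,"claw": 1}
    - {"tx": 0,"ty": 0.2,"tz": 0.24,"rx": 0,"ry": 0,"rz": 0,"claw": 1}
    - {"tx": 0,"ty": 0.2,"tz": 0.24,"rx": 0,"ry": 0,"rz": 0,"claw": 1}
    - {"tx": 0,"ty": 0.2,"tz": 0.24,"rx": 0,"ry": 0,"rz": 0,"claw": 0.7}
    - {"tx": 0,"ty": 0.2,"tz": 0.24,"rx": 0,"ry": 0,"rz": 0,"claw": 0.45}

```text
clock: 10.25
ee_pos: [0.4456, 0.0447, 0.1027]
ee_rot: [0.006, -0.017, 0.94, -0.341]
ft_force: [-0.3, 0.6, 0.4]
width: 0.0391
```

Emit:
send_rows:
  rows:
    - {"tx": 0,"ty": 0,"tz": 0,"rx": 0,"ry": 0,"rz": 0,"claw": 0.45}
    - {"tx": 0,"ty": -2,"tz": 0,"rx": 0,"ry": 0,"rz": 0,"claw": 0.45}
    - {"tx": 0,"ty": -5,"tz": 0,"rx": 0,"ry": 0,"rz": 0,"claw": 0.45}
    - {"tx": 0,"ty": -8,"tz": 0,"rx": 0,"ry": 0,"rz": 0,"claw": 0.45}
    - {"tx": 0,"ty": -10,"tz": -4,"rx": 0,"ry": 0,"rz": 0,"claw": 0.45}

```text
clock: 10.75
ee_pos: [0.4474, -0.0087, 0.1963]
ee_rot: [0.004, -0.015, 0.94, -0.342]
ft_force: [0.6, -0.2, -0.1]
width: 0.047
```

```bash
python3 - <<'E'
from h import *
plan2([*fx(-.049,-.1),.15],toolR(FY,np.radians(-45),-1),.0674)
t=cam("top");s=cam("scene")
crop(t,(230,195,310,295),6,"t10");crop(s,(320,120,420,215),6,"s10")
E
```

```text
t cm [ 0.06 11.68 -9.97] | 15.4  r deg [95.  -0.5  0.2] | 95.0  clock 10.8 w 0.047 tcp [ 0.4474 -0.0087  0.1963]
```

View pics/s10.png

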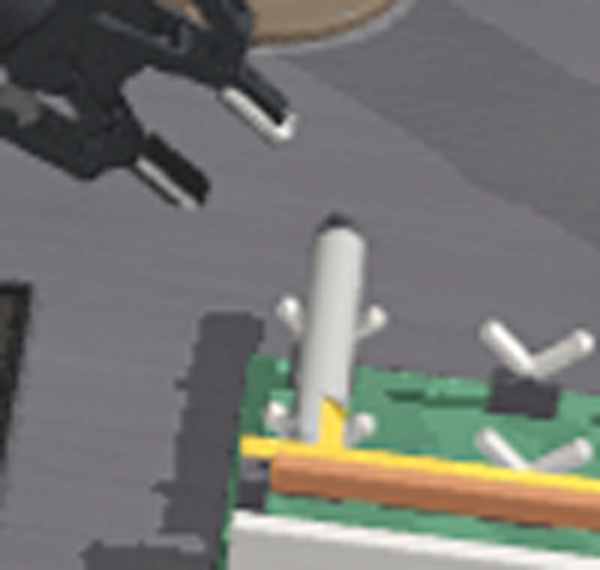

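View pics/t10.png

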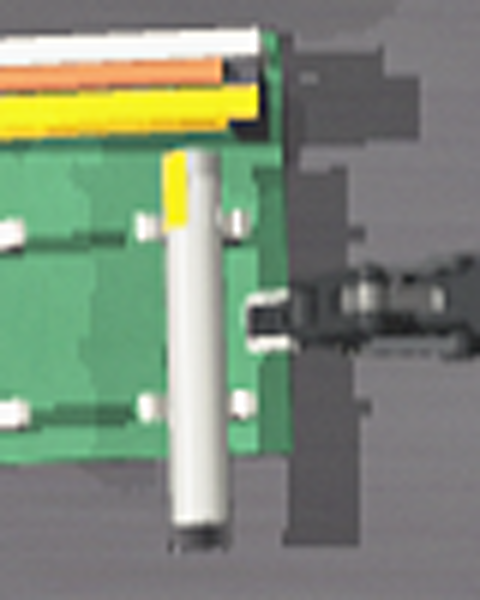

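```bash
python3 - <<'E'
from h import *
plan2([*fx(-.049,-.1),.058],toolR(FY,np.radians(-20),-1),.062+.09)
E
```

```text
t cm [  0.26  12.04 -10.01] | 15.7  r deg [70.  -0.2 -0.5] | 70.0  clock 10.8 w 0.0468 tcp [ 0.4499 -0.0073  0.2016]
```

Emit:
send_rows:
  rows:
    - {"tx": 0,"ty": 1,"tz": -1.5,"rx": 8.5,"ry": 0,"rz": 0,"claw": 0.45}
    - {"tx": 0,"ty": 2.4,"tz": -3,"rx": 17,"ry": 0,"rz": 0,"claw": 0.45}
    - {"tx": 0,"ty": 4,"tz": -4.5,"rx": 25.5,"ry": 0,"rz": 0,"claw": 0.45}
    - {"tx": 0.1,"ty": 5.5,"tz": -5.5,"rx": 34,"ry": 0,"rz": 0,"claw": 0.45}
    - {"tx": 0.1,"ty": 7,"tz": -6.5,"rx": 42,"ry": 0,"rz": 0,"claw": 0.45}

```text
clock: 11.35
ee_pos: [0.4427, 0.0897, 0.2026]
ee_rot: [0.012, -0.013, 0.753, -0.658]
ft_force: [-0.4, -0.2, -1.0]
width: 0.0472
```

```bash
python3 - <<'E'
from h import *
plan2([*fx(-.049,-.1),.058],toolR(FY,np.radians(-20),-1),.062+.09)
E
```

```text
t cm [-0.13  0.98 -5.86] | 5.9  r deg [27.8 -0.2 -0.1] | 27.8  clock 11.3 w 0.0472 tcp [0.4427 0.0897 0.2026]
```

Emit:
send_rows:
  rows:
    - {"tx": 0,"ty": 0.3,"tz": -2,"rx": 8.5,"ry": 0,"rz": 0,"claw": 0.45}
    - {"tx": 0,"ty": 0.6,"tz": -4,"rx": 17,"ry": 0,"rz": 0,"claw": 0.45}
    - {"tx": -0.1,"ty": 0.9,"tz": -5.5,"rx": 25.5,"ry": -0.2,"rz": 0,"claw": 0.4}
    - {"tx": -0.1,"ty": 1,"tz": -5.9,"rx": 27.8,"ry": -0.2,"rz": 0,"claw": 0.35}
    - {"tx": -0.1,"ty": 1,"tz": -5.9,"rx": 27.8,"ry": -0.2,"rz": 0,"claw": 0.35}

```text
clock: 11.85
ee_pos: [0.4409, 0.1508, 0.1993]
ee_rot: [-0.017, 0.014, -0.575, 0.818]
ft_force: [-0.1, -0.2, -0.4]
width: 0.0559
```

```bash
python3 - <<'E'
from h import *
plan2([*fx(-.049,-.1),.058],toolR(FY,np.radians(-20),-1),.062)
E
```

```text
t cm [-0.11  8.91  0.25] | 8.9  r deg [0.2 0.3 0.1] | 0.4  clock 11.8 w 0.0559 tcp [0.4409 0.1508 0.1993]
```

Emit:
send_rows:
  rows:
    - {"tx": -0.1,"ty": 2,"tz": 0.2,"rx": 0,"ry": 0.3,"rz": 0,"claw": 0.35}
    - {"tx": -0.1,"ty": 5,"tz": 0.2,"rx": 0,"ry": 0.3,"rz": 0,"claw": 0.35}
    - {"tx": -0.1,"ty": 7.5,"tz": 0.2,"rx": 0,"ry": 0.3,"rz": 0,"claw": 0.35}
    - {"tx": -0.1,"ty": 8.9,"tz": 0.2,"rx": 0,"ry": 0.3,"rz": 0,"claw": 0.35}
    - {"tx": -0.1,"ty": 8.9,"tz": 0.2,"rx": 0,"ry": 0.3,"rz": 0,"claw": 0.35}

```text
clock: 12.35
ee_pos: [0.4422, 0.115, 0.1154]
ee_rot: [-0.012, 0.011, -0.575, 0.818]
ft_force: [-0.1, -1.5, -1.0]
width: 0.0554
```

```bash
python3 - <<'E'
from h import *
plan2([*fx(-.049,-.1),.058],toolR(FY,np.radians(-20),-1),.062);print(get_state()["ft_force"])
t=cam("top");s=cam("scene")
crop(s,(300,70,430,215),5,"s11")
E
```

```text
t cm [-0.1  -0.19 -0.28] | 0.4  r deg [ 0.2 -0.3  0.4] | 0.5  clock 12.3 w 0.0554 tcp [0.4422 0.115  0.1154]
[-0.11781201 -1.49542628 -1.01087907]
```

View pics/s11.png

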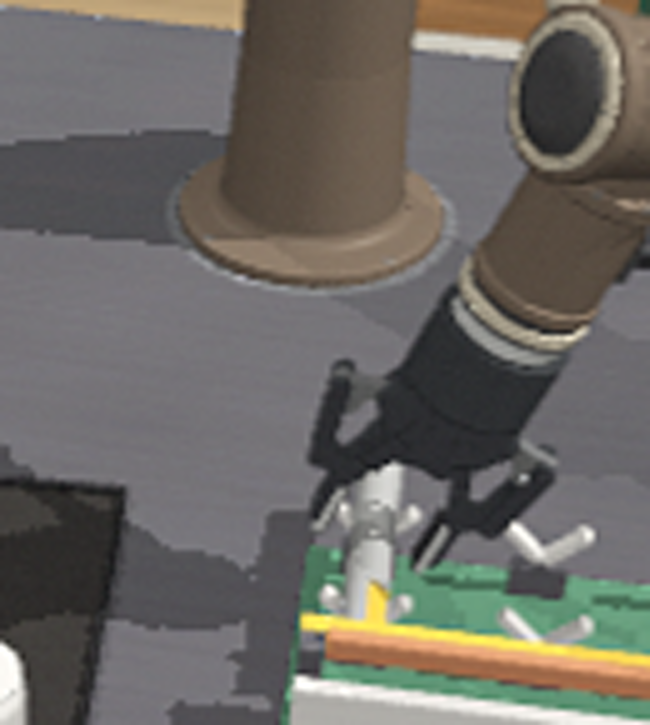

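Emit:
send_rows:
  rows:
    - {"tx": -0.1,"ty": -0.1,"tz": -0.2,"rx": 0,"ry": 0,"rz": 0,"claw": 0.5}
    - {"tx": -0.1,"ty": -0.1,"tz": -0.2,"rx": 0,"ry": 0,"rz": 0,"claw": 1}
    - {"tx": -0.1,"ty": -0.1,"tz": -0.2,"rx": 0,"ry": 0,"rz": 0,"claw": 1}
    - {"tx": -0.1,"ty": -0.1,"tz": -0.2,"rx": 0,"ry": 0,"rz": 0,"claw": 1}
    - {"tx": -0.1,"ty": -0.1,"tz": -0.2,"rx": 0,"ry": 0,"rz": 0,"claw": 1}

```text
clock: 12.95
ee_pos: [0.4463, 0.1182, 0.1198]
ee_rot: [-0.016, 0.009, -0.573, 0.819]
ft_force: [-0.8, -6.0, 8.6]
width: 0.0237
```

```bash
python3 - <<'E'
from h import *
s,R=cur();print(s["ft_force"],s["width"]);P=np.array([*fx(-.049,-.1),.058]);print("pin in tool",R.inv().apply(P-s["ee_pos"]))
plan2([*fx(-.049,-.1),.075],toolR(FY,np.radians(28),-1),.062)
E
```

```text
[-0.75674889 -5.97535782  8.59529101] 0.023717114910531953
pin in tool [ 0.00325009  0.0652356  -0.0015423 ]
t cm [0.3  0.78 5.04] | 5.1  r deg [-48.   -0.1  -0.1] | 48.0  clock 12.9 w 0.0237 tcp [0.4463 0.1182 0.1198]
```

Emit:
send_rows:
  rows:
    - {"tx": 0,"ty": -1,"tz": 0.35,"rx": 0,"ry": 0,"rz": 0,"claw": 1}
    - {"tx": 0,"ty": -1.9,"tz": 0.7,"rx": 0,"ry": 0,"rz": 0,"claw": 1}
    - {"tx": 0,"ty": -1.9,"tz": 1.6,"rx": -8,"ry": 0,"rz": 0,"claw": 1}
    - {"tx": 0,"ty": -1.6,"tz": 2.5,"rx": -16,"ry": 0,"rz": 0,"claw": 1}
    - {"tx": 0,"ty": -1.2,"tz": 3.4,"rx": -24,"ry": 0,"rz": 0,"claw": 1}

```text
clock: 13.45
ee_pos: [0.4463, 0.0925, 0.1417]
ee_rot: [0.014, -0.012, 0.731, -0.682]
ft_force: [-0.3, -0.3, -2.9]
width: 0.023
```

```bash
python3 - <<'E'
from h import *
plan2([*fx(-.049,-.1),.078],toolR(FY,np.radians(28),-1),.065)
E
```

```text
t cm [0.21 0.45 2.61] | 2.7  r deg [-24.   -0.1  -0.2] | 24.0  clock 13.4 w 0.023 tcp [0.4463 0.0925 0.1417]
```

Emit:
send_rows:
  rows:
    - {"tx": 0,"ty": 0.1,"tz": 0.9,"rx": -8,"ry": 0,"rz": 0,"claw": 1}
    - {"tx": 0,"ty": 0.2,"tz": 1.8,"rx": -16,"ry": 0,"rz": 0,"claw": 1}
    - {"tx": 0,"ty": 0.4,"tz": 2.6,"rx": -24,"ry": 0,"rz": 0,"claw": 1}
    - {"tx": 0,"ty": 0.4,"tz": 2.6,"rx": -24,"ry": 0,"rz": 0,"claw": 1}
    - {"tx": 0,"ty": 0.4,"tz": 2.6,"rx": -24,"ry": 0,"rz": 0,"claw": 1}

```text
clock: 13.95
ee_pos: [0.4465, 0.0655, 0.1345]
ee_rot: [0.008, -0.014, 0.855, -0.518]
ft_force: [-0.1, 0.8, -2.0]
width: 0.0232
```

```bash
python3 - <<'E'
from h import *
plan2([*fx(-.049,-.1),.058],toolR(FY,np.radians(28),-1),.065)
t=cam("top");s=cam("scene")
crop(t,(230,195,310,275),8,"t12");crop(s,(300,100,430,215),6,"s12")
E
```

```text
t cm [0.13 1.75 0.78] | 1.9  r deg [-0.4 -0.4 -0.1] | 0.6  clock 13.9 w 0.0232 tcp [0.4465 0.0655 0.1345]
```

View pics/t12.png

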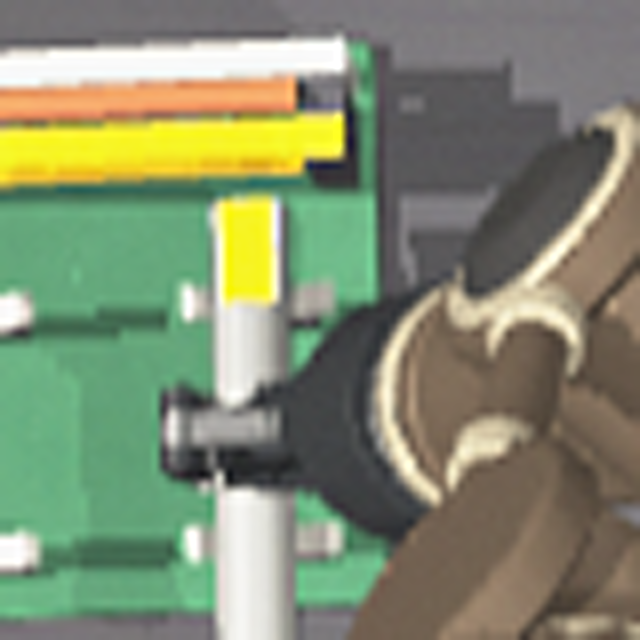

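View pics/s12.png

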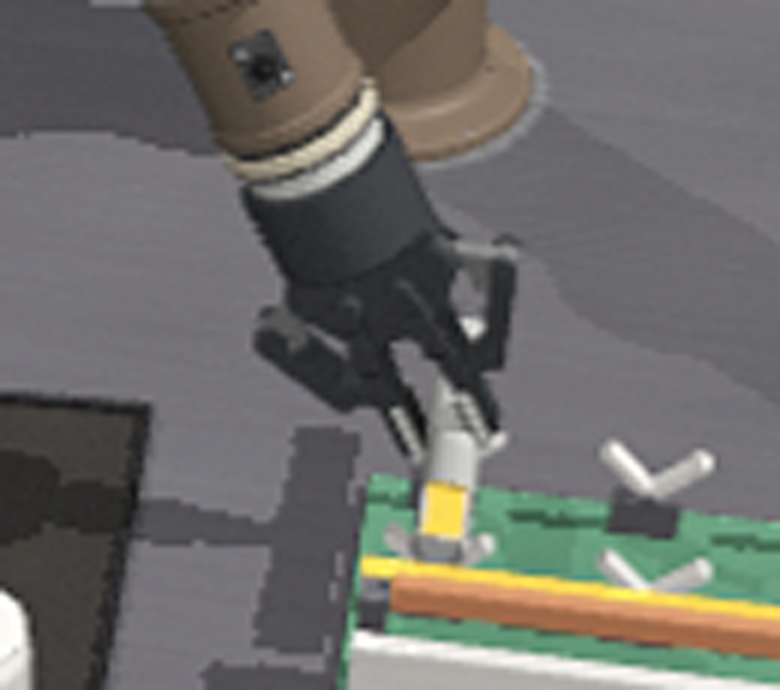

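```bash
cat >> h.py <<'E'
def sub_edges(row,lo,hi):
    pass
def roll_top(p,tip_f,zc=.058,name=""):
    """flat roll (deg, + towards +y) from yellow band vs body axis; lane pin with tip at fixture (x,y)=tip_f"""
    im=p["img"].astype(float); X=lambda x,y,z:proj(p,[[*fx(x,y),z]])[0]
    yel=np.clip((im[:,:,2]-im[:,:,0])/200,0,1)      # R-B
    hsv=cv2.cvtColor(p["img"],cv2.COLOR_BGR2HSV); sat=hsv[:,:,1].astype(float)
    out=[]
    for dx in(.008,.013,.018,.023):
        a=X(tip_f[0]-dx,tip_f[1]+.03,zc);b=X(tip_f[0]-dx,tip_f[1]-.03,zc)
        n=241;u=np.linspace(a[0],b[0],n).astype(np.float32)[None];v=np.linspace(a[1],b[1],n).astype(np.float32)[None]
        Y=cv2.remap(yel.astype(np.float32),u,v,cv2.INTER_LINEAR)[0]
        s=np.linspace(.03,-.03,n)
        k=np.where(Y>.5)[0]
        out.append((s[k[0]],s[k[-1]]) if len(k) else (np.nan,np.nan))
    o=np.array(out)*1000
    body=[]
    g=cv2.cvtColor(p["img"],cv2.COLOR_BGR2GRAY).astype(np.float32)
    for dx in(.055,.06,.065):
        a=X(tip_f[0]-dx,tip_f[1]+.025,zc);b=X(tip_f[0]-dx,tip_f[1]-.025,zc)
        n=201;u=np.linspace(a[0],b[0],n).astype(np.float32)[None];v=np.linspace(a[1],b[1],n).astype(np.float32)[None]
        S=cv2.remap(sat.astype(np.float32),u,v,cv2.INTER_LINEAR)[0];s=np.linspace(.025,-.025,n);k=np.where(S<60)[0]
        body.append((s[k[0]]*1000,s[k[-1]]*1000))
    print("flat edges mm",o.round(1).tolist(),"body",np.round(body,1).tolist())
E
python3 - <<'E'
from h import *
t=cam("top")
roll_top(t,(.042,-.1),.077)
E
```

```text
flat edges mm [[11.0, -6.0], [11.0, -6.0], [11.2, -5.8], [11.2, -5.8]] body [[14.8, -25.0], [14.8, -25.0], [14.8, -25.0]]
```

Emit:
send_rows:
  rows:
    - {"tx": 0.1,"ty": 0.6,"tz": 0.3,"rx": 0,"ry": 0,"rz": 0,"claw": 1}
    - {"tx": 0.1,"ty": 1.2,"tz": 0.55,"rx": 0,"ry": 0,"rz": 0,"claw": 1}
    - {"tx": 0.1,"ty": 1.7,"tz": 0.8,"rx": 0,"ry": 0,"rz": 0,"claw": 1}
    - {"tx": 0.1,"ty": 1.9,"tz": 0.9,"rx": 0,"ry": 0,"rz": 0,"claw": 1}
    - {"tx": 0.1,"ty": 1.9,"tz": 0.9,"rx": 0,"ry": 0,"rz": 0,"claw": 1}

```text
clock: 14.6
ee_pos: [0.4457, 0.0674, 0.1186]
ee_rot: [0.009, -0.018, 0.858, -0.514]
ft_force: [-14.9, -15.8, 44.4]
width: 0.0232
```

```bash
python3 - <<'E'
from h import *
plan2([*fx(-.049,-.1),.058],toolR(FY,np.radians(28),-1),.065);print(get_state()["ft_force"])
E
```

```text
t cm [0.06 0.25 0.21] | 0.3  r deg [0.1 0.  0.2] | 0.2  clock 14.6 w 0.0232 tcp [0.4457 0.0674 0.1186]
[-14.8828801  -15.7719368   44.36537536]
```

Emit:
send_rows:
  rows:
    - {"tx": 0.1,"ty": -0.2,"tz": -0.1,"rx": 0,"ry": 0,"rz": 0,"claw": 1}
    - {"tx": 0.1,"ty": -0.35,"tz": -0.2,"rx": 0,"ry": 0,"rz": 0,"claw": 1}
    - {"tx": 0.1,"ty": -0.35,"tz": -0.2,"rx": 0,"ry": 0,"rz": 0,"claw": 1}
    - {"tx": 0.1,"ty": -0.35,"tz": -0.2,"rx": 0,"ry": 0,"rz": 0,"claw": 1}
    - {"tx": 0.1,"ty": -0.35,"tz": -0.2,"rx": 0,"ry": 0,"rz": 0,"claw": 1}

```text
clock: 15.1
ee_pos: [0.4455, 0.067, 0.1185]
ee_rot: [0.009, -0.015, 0.856, -0.517]
ft_force: [-2.6, -6.1, 10.9]
width: 0.0232
```

```bash
python3 - <<'E'
from h import *
plan2([*fx(-.049,-.1),.058],toolR(FY,np.radians(28),-1),.065);print(get_state()["ft_force"])
t=cam("top");s=cam("scene")
crop(t,(230,195,310,275),8,"t13");crop(s,(300,100,430,215),6,"s13")
roll_top(t,(.042,-.1),.058)
E
```

```text
t cm [0.04 0.26 0.18] | 0.3  r deg [-0.3 -0.2 -0.2] | 0.4  clock 15.1 w 0.0232 tcp [0.4455 0.067  0.1185]
[-2.63303981 -6.08181262 10.90152747]
flat edges mm [[11.8, -4.8], [12.0, -5.0], [12.0, -5.0], [12.2, -5.0]] body [[16.0, -25.0], [16.0, -25.0], [15.5, -25.0]]
```

View pics/t13.png

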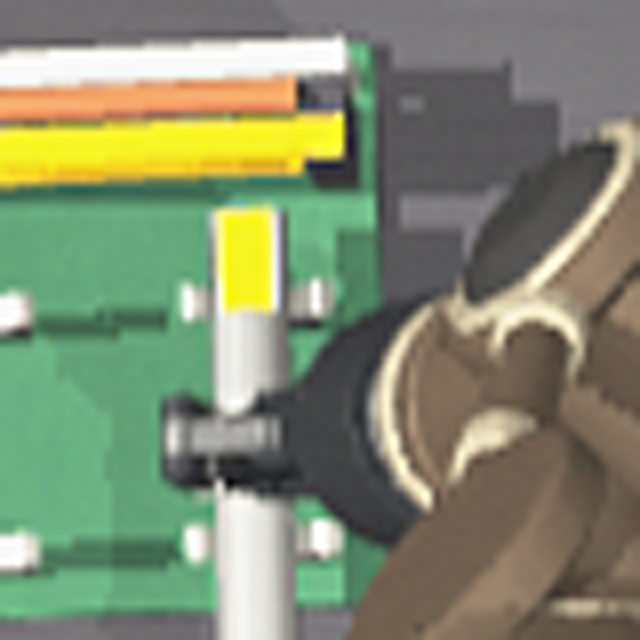

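View pics/s13.png

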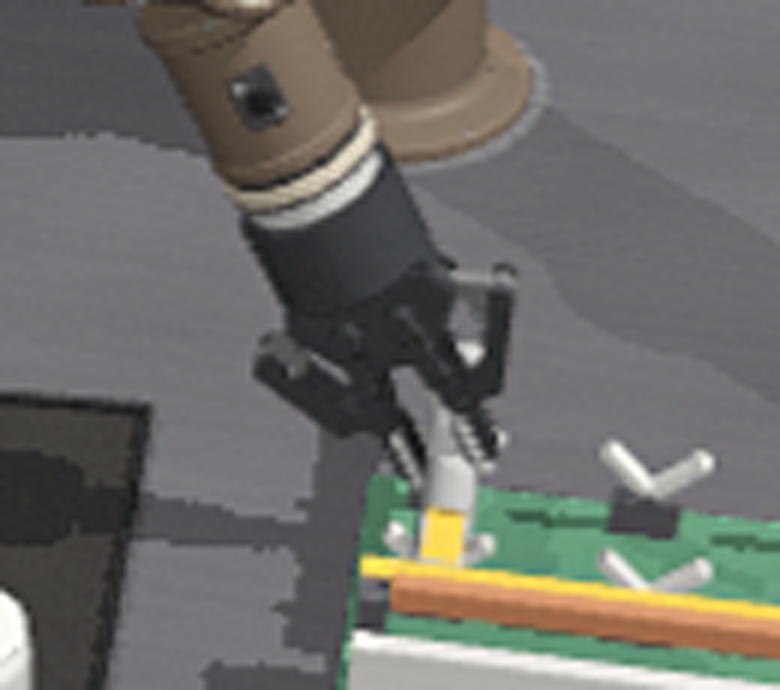

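Emit:
send_rows:
  rows:
    - {"tx": 0,"ty": 0,"tz": 0.1,"rx": 0,"ry": 0,"rz": 0,"claw": 0.7}
    - {"tx": 0,"ty": 0,"tz": 0.1,"rx": 0,"ry": 0,"rz": 0,"claw": 0.5}
    - {"tx": 0,"ty": 0,"tz": 0.1,"rx": 0,"ry": 0,"rz": 0,"claw": 0.4}
    - {"tx": 0,"ty": -1.5,"tz": 0.1,"rx": 0,"ry": 0,"rz": 0,"claw": 0.4}
    - {"tx": 0,"ty": -5,"tz": 0.1,"rx": 0,"ry": 0,"rz": 0,"claw": 0.4}

```text
clock: 15.7
ee_pos: [0.4421, 0.0442, 0.159]
ee_rot: [0.005, -0.018, 0.856, -0.516]
ft_force: [-0.2, 0.6, 0.3]
width: 0.0511
```

Emit:
send_rows:
  rows:
    - {"tx": 1,"ty": -3,"tz": 0,"rx": 8,"ry": 0,"rz": 0,"claw": 0.6}
    - {"tx": 3,"ty": -4,"tz": -2,"rx": 16,"ry": 0,"rz": 0,"claw": 1}
    - {"tx": 7,"ty": -4,"tz": -4,"rx": 24,"ry": 0,"rz": 0,"claw": 1}
    - {"tx": 10,"ty": -3.6,"tz": -5,"rx": 28,"ry": 0,"rz": 0,"claw": 1}
    - {"tx": 10,"ty": -3.6,"tz": -5,"rx": 28,"ry": 0,"rz": 0,"claw": 1}

```text
clock: 16.2
ee_pos: [0.3396, 0.0689, 0.2153]
ee_rot: [-0.012, 0.016, -0.705, 0.709]
ft_force: [0.3, 0.2, 0.2]
width: 0.0001
```

```bash
python3 - <<'E'
from h import *
t=cam("top");s=cam("scene")
crop(t,(230,195,310,295),6,"t14");crop(s,(300,100,430,215),6,"s14")
roll_top(t,(.042,-.1),.058)
plan([*fx(-.17,-.1),.20],toolR(FY,0,-1),False)
E
```

```text
flat edges mm [[8.0, -7.8], [8.2, -8.2], [8.2, -8.0], [8.0, -8.0]] body [[13.3, -12.5], [13.3, -12.7], [13.5, -13.0]]
t cm [ 1.98  1.61 -2.54] | 3.6  r deg [-0.3 -0.1  0. ] | 0.3  clock 16.3 w -0.0 tcp [0.3437 0.0679 0.2162]
```

View pics/t14.png

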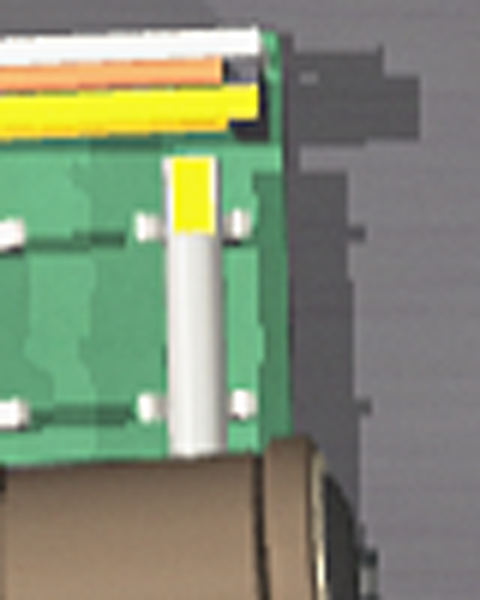

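View pics/s14.png

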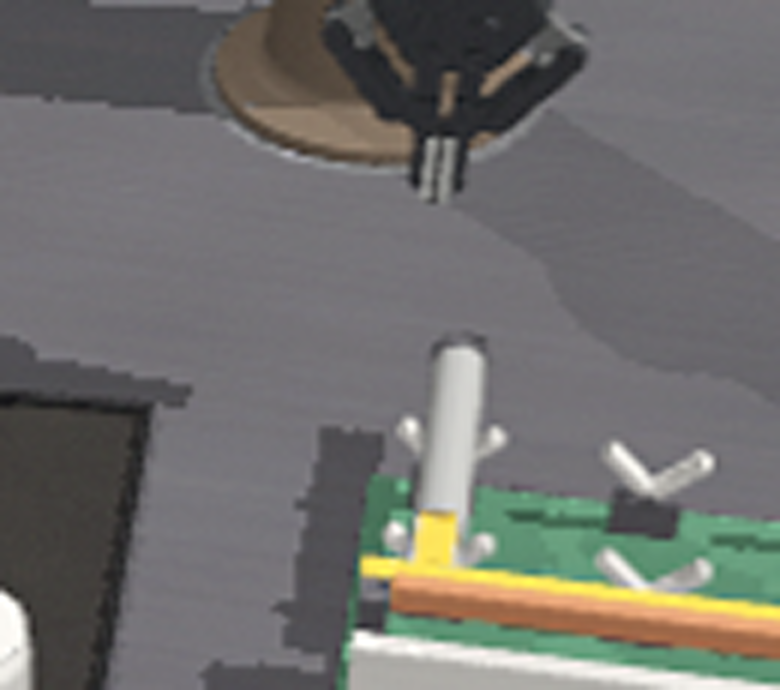

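```bash
cat >> h.py <<'E'
def edges_line(img,a,b,n=200):
    u=np.linspace(a[0],b[0],n).astype(np.float32)[None];v=np.linspace(a[1],b[1],n).astype(np.float32)[None]
    return cv2.remap(img.astype(np.float32),u,v,cv2.INTER_LINEAR)[0],np.c_[u[0],v[0]]
def roll_meas(p,xtip,ylane,z=.058,dxs=(.006,.012,.018,.024),verbose=True):
    """angle of flat (deg, + to +y) by yellow-weighted centre ray cut with the flat's height; axis from body silhouette midpoint rays"""
    im=p["img"].astype(float); yel=np.clip((np.minimum(im[:,:,1],im[:,:,2])-im[:,:,0])/150,0,1)
    sat=cv2.cvtColor(p["img"],cv2.COLOR_BGR2HSV)[:,:,1].astype(float); bg=np.clip(sat/110,0,1)
    c0=-p["R"].T@p["t"]; ey=np.r_[fx(0,1)-fx(0,0),0]
    # true lateral (mm) of silhouette centre: tangent rays midpoint -> axis at height z
    bod=[]
    for dx in(.045,.05,.055,.06,.065):
        w=[proj(p,[[*fx(xtip-dx,ylane+s),z]])[0] for s in(.02,-.02)]
        S,uv=edges_line(sat,*w); k=np.where(S<55)[0]; 
        if len(k)<20: continue
        P=plane(p,(uv[[k[0],k[-1]]]).mean(0)[None],z)[0]; bod.append(fixc(P)[1]-ylane)
    fl=[]
    for dx in dxs:
        w=[proj(p,[[*fx(xtip-dx,ylane+s),z+.0085]])[0] for s in(.016,-.016)]
        S,uv=edges_line(yel,*w); c=(uv*S[:,None]).sum(0)/S.sum()
        P=plane(p,c[None],z+.0085)[0]; fl.append(fixc(P)[1]-ylane)
    b,f=np.median(bod)*1000,np.median(fl)*1000
    r=np.degrees(np.arcsin(np.clip((f-b)/8.5,-1,1)))
    if verbose: print("body c",np.round(np.array(bod)*1000,2),"flat c",np.round(np.array(fl)*1000,2),"roll to +y deg",r.round(1))
    return r
E
python3 - <<'E'
from h import *
t=cam("top");s=cam("scene")
roll_meas(t,.042,-.1);roll_meas(s,.042,-.1)
# actual tip x
E
```

```text
body c [-3.02  0.2   0.4   0.3   0.1 ] flat c [ 1.48 -0.93 -0.74 -1.  ] roll to +y deg -7.0
body c [ 0.15 -0.15 -1.06 -1.56 -1.46] flat c [-0.78 -1.65 -1.95 -1.81] roll to +y deg -4.6
```

```bash
python3 - <<'E'
from h import *
R=toolR(FY,np.radians(6),-1)
plan2([*fx(-.049,-.1),.058],R,.062+.06)
plan2([*fx(-.049,-.1),.058],R,.062)
E
```

```text
t cm [-9.98  3.7  -1.42] | 10.7  r deg [-6.3 -0.3 -0. ] | 6.3  clock 16.4 w 0.0001 tcp [0.3452 0.067  0.2164]
t cm [-9.98  9.66 -2.08] | 14.0  r deg [-6.3 -0.3 -0. ] | 6.3  clock 16.4 w 0.0001 tcp [0.3452 0.067  0.2164]
```

Emit:
send_rows:
  rows:
    - {"tx": -3,"ty": 0,"tz": -0.5,"rx": -3,"ry": 0,"rz": 0,"claw": 0.35}
    - {"tx": -7,"ty": 1,"tz": -1,"rx": -6.3,"ry": -0.3,"rz": 0,"claw": 0.35}
    - {"tx": -10,"ty": 3,"tz": -1.4,"rx": -6.3,"ry": -0.3,"rz": 0,"claw": 0.35}
    - {"tx": -10,"ty": 3.7,"tz": -1.4,"rx": -6.3,"ry": -0.3,"rz": 0,"claw": 0.35}
    - {"tx": -10,"ty": 3.7,"tz": -1.4,"rx": -6.3,"ry": -0.3,"rz": 0,"claw": 0.35}

```text
clock: 16.9
ee_pos: [0.4433, 0.0833, 0.177]
ee_rot: [0.01, -0.016, 0.743, -0.669]
ft_force: [-0.9, 0.6, 0.2]
width: 0.0556
```

```bash
python3 - <<'E'
from h import *
R=toolR(FY,np.radians(6),-1)
plan2([*fx(-.049,-.1),.058],R,.062)
E
```

```text
t cm [-0.15  5.78 -0.13] | 5.8  r deg [ 0.  -0.1  0.4] | 0.4  clock 16.9 w 0.0556 tcp [0.4433 0.0833 0.177 ]
```

Emit:
send_rows:
  rows:
    - {"tx": -0.1,"ty": 2,"tz": -0.1,"rx": 0,"ry": 0,"rz": 0,"claw": 0.35}
    - {"tx": -0.1,"ty": 4,"tz": -0.1,"rx": 0,"ry": 0,"rz": 0,"claw": 0.35}
    - {"tx": -0.1,"ty": 5.5,"tz": -0.1,"rx": 0,"ry": 0,"rz": 0,"claw": 0.35}
    - {"tx": -0.1,"ty": 5.5,"tz": -0.1,"rx": 0,"ry": 0,"rz": 0,"claw": 0.35}
    - {"tx": -0.1,"ty": 5.5,"tz": -0.1,"rx": 0,"ry": 0,"rz": 0,"claw": 0.45}

```text
clock: 17.4
ee_pos: [0.4441, 0.0908, 0.125]
ee_rot: [0.013, -0.015, 0.743, -0.669]
ft_force: [0.3, 1.1, -0.4]
width: 0.0471
```

Emit:
send_rows:
  rows:
    - {"tx": 0,"ty": 0,"tz": 0,"rx": 0,"ry": 0,"rz": 0,"claw": 0.6}
    - {"tx": 0,"ty": 0,"tz": 0,"rx": 0,"ry": 0,"rz": 0,"claw": 0.8}
    - {"tx": 0,"ty": 0,"tz": 0,"rx": 0,"ry": 0,"rz": 0,"claw": 1}
    - {"tx": 0,"ty": 0,"tz": 0,"rx": 0,"ry": 0,"rz": 0,"claw": 1}
    - {"tx": 0,"ty": 0,"tz": 0,"rx": 0,"ry": 0,"rz": 0,"claw": 1}

```text
clock: 17.9
ee_pos: [0.4454, 0.0888, 0.1263]
ee_rot: [0.015, -0.015, 0.741, -0.671]
ft_force: [-2.4, -9.8, 5.9]
width: 0.0234
```

```bash
python3 - <<'E'
from h import *
s,R=cur();print(s["ft_force"],s["width"]);P=np.array([*fx(-.049,-.1),.058]);print("pin in tool",R.inv().apply(P-s["ee_pos"]))
plan2([*fx(-.049,-.1),.058],toolR(FY,0,-1),.0645)
t=cam("top");crop(t,(230,195,310,295),6,"t15");roll_meas(t,.042,-.1);roll_meas(cam("scene"),.042,-.1)
E
```

```text
[-2.40137107 -9.80508326  5.86651706] 0.02344640167264618
pin in tool [ 0.0012554   0.06875658 -0.00153484]
t cm [ 0.12  0.46 -0.8 ] | 0.9  r deg [ 5.7  0.2 -0.1] | 5.7  clock 17.9 w 0.0234 tcp [0.4454 0.0888 0.1263]
body c [] flat c [-3.59 -1.83  0.35  0.1 ] roll to +y deg nan
body c [ 0.45  0.05 -0.96 -1.56 -1.46] flat c [-0.8  -1.62 -1.91 -1.31] roll to +y deg -3.4
  return _methods._mean(a, axis=axis, dtype=dtype,
  ret = ret.dtype.type(ret / rcount)
```

Emit:
send_rows:
  rows:
    - {"tx": 0,"ty": -0.1,"tz": -0.25,"rx": 3,"ry": 0,"rz": 0,"claw": 1}
    - {"tx": 0,"ty": -0.15,"tz": -0.5,"rx": 6,"ry": 0,"rz": 0,"claw": 1}
    - {"tx": 0,"ty": -0.2,"tz": -0.5,"rx": 6,"ry": 0,"rz": 0,"claw": 1}
    - {"tx": 0,"ty": -0.2,"tz": -0.5,"rx": 6,"ry": 0,"rz": 0,"claw": 1}
    - {"tx": 0,"ty": -0.2,"tz": -0.5,"rx": 6,"ry": 0,"rz": 0,"claw": 1}

```text
clock: 18.5
ee_pos: [0.4442, 0.0957, 0.1273]
ee_rot: [0.014, -0.014, 0.707, -0.707]
ft_force: [-0.9, -0.0, -2.7]
width: 0.0233
```

```bash
python3 - <<'E'
from h import *
s,R=cur();print(s["ft_force"],s["torque"]);P=np.array([*fx(-.049,-.1),.058]);print("pin in tool",R.inv().apply(P-s["ee_pos"]))
plan2([*fx(-.049,-.1),.058],toolR(FY,0,-1),.0688)
t=cam("top");crop(t,(230,195,310,295),6,"t16");s=cam("scene");crop(s,(300,100,430,215),6,"s16");roll_meas(s,.042,-.1)
E
```

```text
[-0.87297094 -0.02334128 -2.7122913 ] [-0.00536488  0.01567241  0.01829259]
pin in tool [ 0.00021499  0.06930907 -0.00141299]
t cm [ 0.03  0.05 -0.15] | 0.2  r deg [ 0. -0.  0.] | 0.1  clock 18.5 w 0.0233 tcp [0.4442 0.0957 0.1273]
body c [-0.45 -0.45 -0.86 -1.56 -1.36] flat c [-0.22 -1.01 -0.53 -0.87] roll to +y deg 1.0
```

View pics/t16.png

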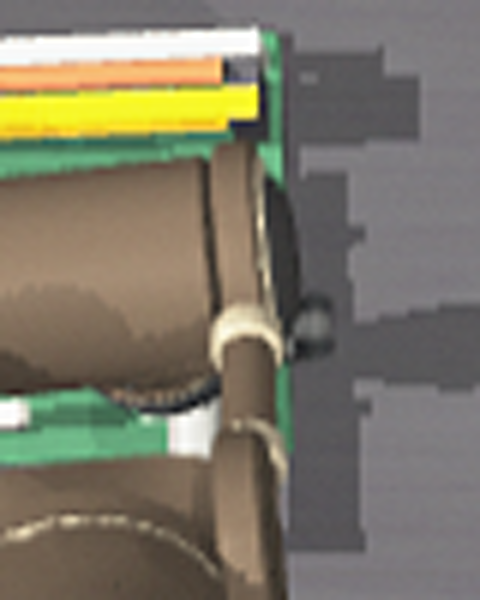

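Emit:
send_rows:
  rows:
    - {"tx": -0.6,"ty": 0.05,"tz": 0,"rx": 0,"ry": 0,"rz": 0,"claw": 1}
    - {"tx": -1.2,"ty": 0.1,"tz": 0,"rx": 0,"ry": 0,"rz": 0,"claw": 1}
    - {"tx": -1.8,"ty": 0.1,"tz": 0,"rx": 0,"ry": 0,"rz": 0,"claw": 1}
    - {"tx": -2.4,"ty": 0.1,"tz": 0,"rx": 0,"ry": 0,"rz": 0,"claw": 1}
    - {"tx": -3,"ty": 0.1,"tz": 0,"rx": 0,"ry": 0,"rz": 0,"claw": 1}

```text
clock: 19.1
ee_pos: [0.4597, 0.0961, 0.1251]
ee_rot: [0.0, 0.029, -0.706, 0.708]
ft_force: [-37.7, -0.6, 39.8]
width: 0.0233
```

```bash
python3 - <<'E'
from h import *
s,R=cur();print(s["ft_force"],s["torque"]);print(fixc(s["ee_pos"]),s["ee_pos"])
s=cam("scene");crop(s,(300,100,430,215),6,"s17")
E
```

```text
[-37.70946936  -0.57728795  39.75024289] [-0.11643981  6.04151609  0.50278566]
[-0.03324905 -0.10169585] [0.45974137 0.0960851  0.12505107]
```

View pics/s17.png

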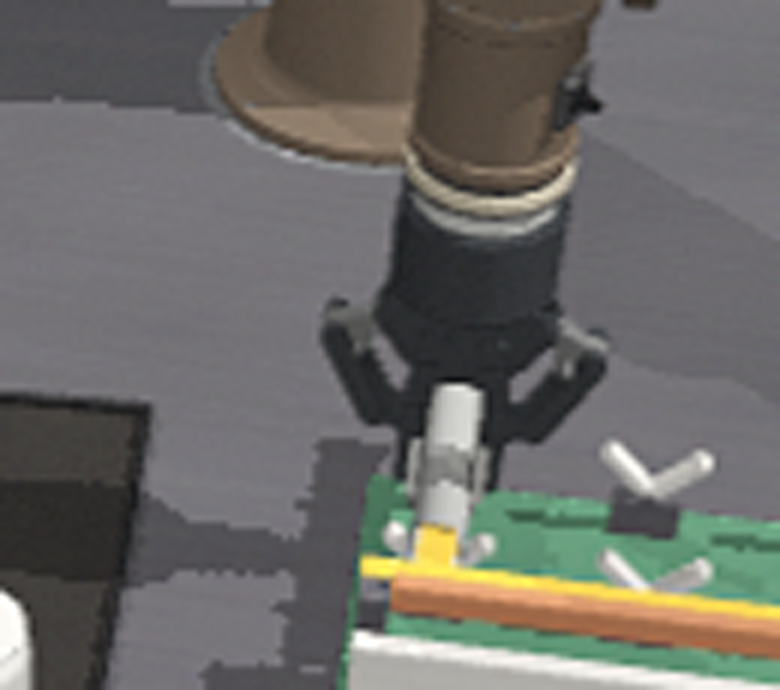

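Emit:
send_rows:
  rows:
    - {"tx": 1.2,"ty": -0.1,"tz": 0,"rx": 0,"ry": 0,"rz": 0,"claw": 1}
    - {"tx": 2.3,"ty": -0.1,"tz": 0,"rx": 0,"ry": 0,"rz": 0,"claw": 1}
    - {"tx": 2.6,"ty": -0.1,"tz": 0,"rx": 0,"ry": 0,"rz": 0,"claw": 1}
    - {"tx": 2.6,"ty": 0,"tz": 0,"rx": 0,"ry": 0,"rz": 0,"claw": 1}
    - {"tx": 2.6,"ty": 0,"tz": 0,"rx": 0,"ry": 0,"rz": 0,"claw": 1}

```text
clock: 19.65
ee_pos: [0.4485, 0.0959, 0.1262]
ee_rot: [-0.013, 0.014, -0.707, 0.707]
ft_force: [-2.1, -1.2, -0.1]
width: 0.0231
```

```bash
python3 - <<'E'
from h import *
s,R=cur();print(s["ft_force"],s["torque"]);print(fixc(s["ee_pos"]),s["ee_pos"]);print((R.inv()*toolR(FY,0,-1)).as_rotvec()*57.3)
s=cam("scene");crop(s,(300,100,430,215),6,"s18");roll_meas(s,.042,-.1)
E
```

```text
[-2.13919994 -1.22075103 -0.07428714] [-0.01775301  0.29549357  0.06971611]
[-0.04448641 -0.10146082] [0.44850339 0.0958818  0.12615994]
[-0.002794    0.01331988  0.06730278]
body c [-0.35 -0.25 -1.06 -1.56 -1.56] flat c [-0.66 -1.64 -1.46 -1.14] roll to +y deg -1.7
```

View pics/s18.png

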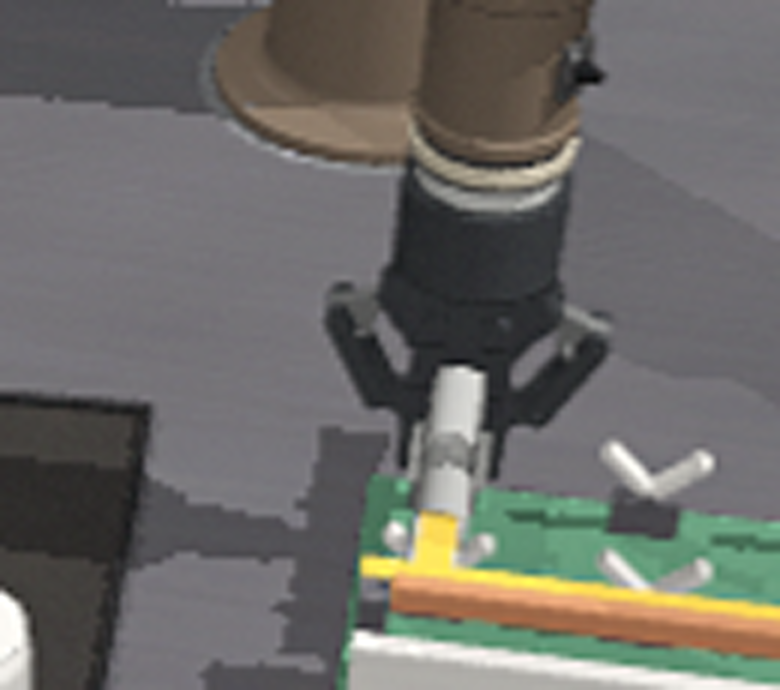

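Backed off and level. I release here and retreat towards the robot, then push on the head.

Emit:
send_rows:
  rows:
    - {"tx": 0,"ty": 0,"tz": 0,"rx": 0,"ry": 0,"rz": 0,"claw": 0.7}
    - {"tx": 0,"ty": 0,"tz": 0,"rx": 0,"ry": 0,"rz": 0,"claw": 0.4}
    - {"tx": 0,"ty": -2,"tz": 0,"rx": 0,"ry": 0,"rz": 0,"claw": 0.35}
    - {"tx": 0,"ty": -6,"tz": 0,"rx": 0,"ry": 0,"rz": 0,"claw": 0.4}
    - {"tx": 2,"ty": -9,"tz": 0,"rx": 0,"ry": 0,"rz": 0,"claw": 0.6}

```text
clock: 20.2
ee_pos: [0.4319, 0.0954, 0.2191]
ee_rot: [0.016, -0.011, 0.707, -0.707]
ft_force: [-0.3, 1.2, 0.7]
width: 0.0378
```

Emit:
send_rows:
  rows:
    - {"tx": 3,"ty": 0,"tz": 0,"rx": 0,"ry": 0,"rz": 0,"claw": 1}
    - {"tx": 7,"ty": 0,"tz": 0,"rx": 0,"ry": 0,"rz": 0,"claw": 1}
    - {"tx": 9,"ty": 0,"tz": 0,"rx": 0,"ry": 0,"rz": 0,"claw": 1}
    - {"tx": 9,"ty": 0,"tz": 0,"rx": 0,"ry": 0,"rz": 0,"claw": 1}
    - {"tx": 9,"ty": 0,"tz": 0,"rx": 0,"ry": 0,"rz": 0,"claw": 1}

```text
clock: 20.7
ee_pos: [0.3398, 0.0919, 0.2171]
ee_rot: [0.015, -0.013, 0.707, -0.707]
ft_force: [1.2, 0.4, 0.1]
width: 0.0
```

```bash
python3 - <<'E'
from h import *
t=cam("top");crop(t,(230,195,310,295),6,"t19");s=cam("scene");crop(s,(300,100,430,215),6,"s19");roll_meas(s,.042,-.1);roll_meas(t,.042,-.1)
plan([*fx(-.150,-.1),.125],toolR(FY,0,-1),False)
E
```

```text
body c [-0.25 -0.45 -0.96 -1.66 -1.46] flat c [-0.41 -1.49 -1.5  -1.18] roll to +y deg -2.6
body c [-3.02  0.2   0.3   0.3   0.1 ] flat c [-0.64 -0.73 -0.88 -0.78] roll to +y deg -6.4
t cm [-0.24  9.21 -0.13] | 9.2  r deg [ 0.  -0.  -0.1] | 0.1  clock 20.8 w 0.0003 tcp [0.3404 0.0918 0.2171]
```

View pics/t19.png

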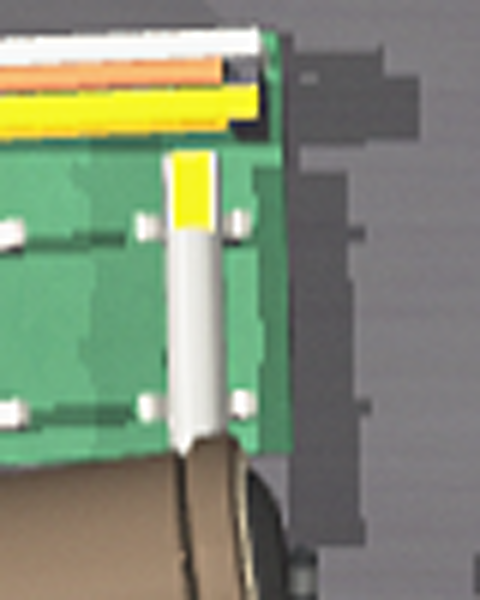

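View pics/s19.png

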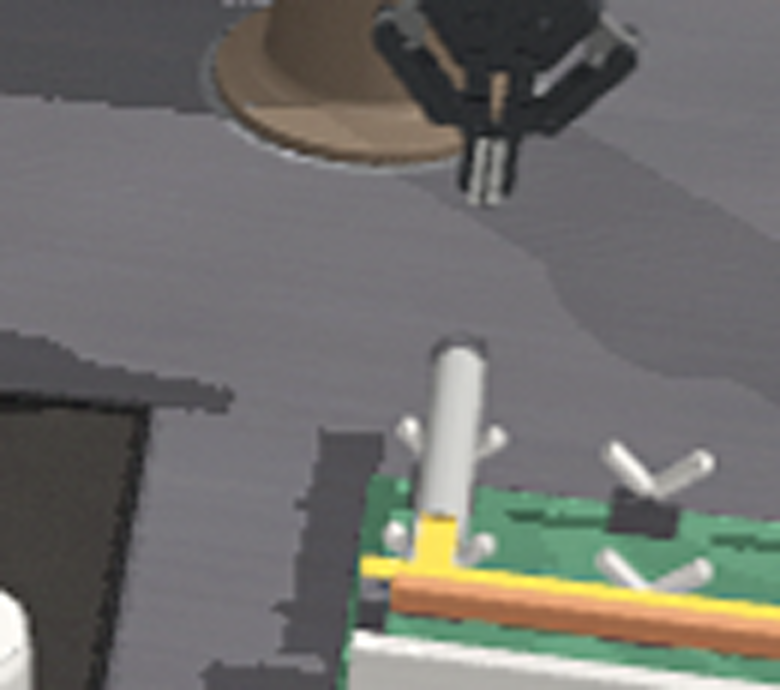

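Emit:
send_rows:
  rows:
    - {"tx": 0,"ty": 2,"tz": -0.1,"rx": 0,"ry": 0,"rz": 0,"claw": 1}
    - {"tx": 0,"ty": 5,"tz": -0.1,"rx": 0,"ry": 0,"rz": 0,"claw": 1}
    - {"tx": 0,"ty": 8,"tz": -0.1,"rx": 0,"ry": 0,"rz": 0,"claw": 1}
    - {"tx": 0,"ty": 9.8,"tz": -0.1,"rx": 0,"ry": 0,"rz": 0,"claw": 1}
    - {"tx": 0,"ty": 9.8,"tz": -0.1,"rx": 0,"ry": 0,"rz": 0,"claw": 1}

```text
clock: 21.3
ee_pos: [0.3376, 0.0924, 0.1162]
ee_rot: [-0.012, 0.016, -0.707, 0.707]
ft_force: [0.6, 0.4, 0.3]
width: -0.0003
```

Emit:
send_rows:
  rows:
    - {"tx": -0.5,"ty": 0,"tz": 0,"rx": 0,"ry": 0,"rz": 0,"claw": 1}
    - {"tx": -1,"ty": 0,"tz": 0,"rx": 0,"ry": 0,"rz": 0,"claw": 1}
    - {"tx": -1.5,"ty": 0,"tz": 0,"rx": 0,"ry": 0,"rz": 0,"claw": 1}
    - {"tx": -2,"ty": 0,"tz": 0,"rx": 0,"ry": 0,"rz": 0,"claw": 1}
    - {"tx": -2,"ty": 0,"tz": 0,"rx": 0,"ry": 0,"rz": 0,"claw": 1}

```text
clock: 21.8
ee_pos: [0.3601, 0.0936, 0.119]
ee_rot: [0.015, -0.013, 0.707, -0.707]
ft_force: [-0.5, -0.2, -0.5]
width: 0.0
```

```bash
python3 - <<'E'
from h import *
s,R=cur();print(s["ft_force"],fixc(s["ee_pos"]),s["ee_pos"])
t=cam("top");crop(t,(230,195,310,295),6,"t20");s=cam("scene");crop(s,(300,100,430,215),6,"s20")
plan([*fx(-.105,-.1),.118],toolR(FY,0,-1),False)
E
```

```text
[-0.47842983 -0.17801224 -0.50008301] [-0.13296064 -0.1002764 ] [0.36005025 0.0936157  0.11901038]
t cm [-2.85  0.09 -0.03] | 2.8  r deg [ 0.   0.  -0.1] | 0.1  clock 21.9 w -0.0002 tcp [0.3595 0.0936 0.1189]
```

View pics/s20.png

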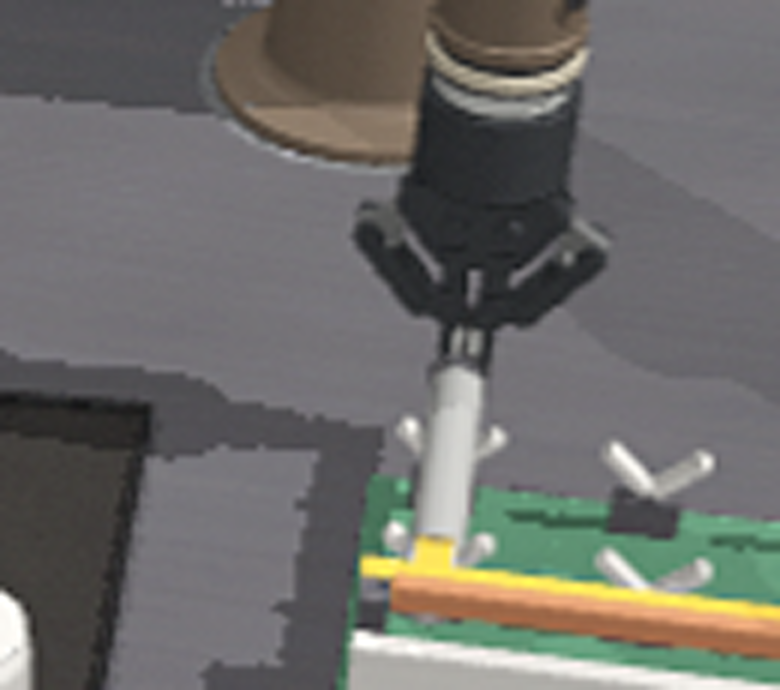

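The pin is sliding under the bridge: at about (430,615) its tip shows beyond the beam. Keep pushing.

Emit:
send_rows:
  rows:
    - {"tx": -0.6,"ty": 0,"tz": 0,"rx": 0,"ry": 0,"rz": 0,"claw": 1}
    - {"tx": -1.2,"ty": 0,"tz": 0,"rx": 0,"ry": 0,"rz": 0,"claw": 1}
    - {"tx": -1.8,"ty": 0,"tz": 0,"rx": 0,"ry": 0,"rz": 0,"claw": 1}
    - {"tx": -2.3,"ty": 0,"tz": 0,"rx": 0,"ry": 0,"rz": 0,"claw": 1}
    - {"tx": -2.7,"ty": 0,"tz": 0,"rx": 0,"ry": 0,"rz": 0,"claw": 1}

```text
clock: 22.4
ee_pos: [0.3835, 0.0945, 0.1176]
ee_rot: [-0.012, 0.016, -0.707, 0.707]
ft_force: [-3.1, 0.2, 1.2]
width: 0.0
```

Emit:
send_rows:
  rows:
    - {"tx": -0.2,"ty": 0,"tz": 0,"rx": 0,"ry": 0,"rz": 0,"claw": 1}
    - {"tx": -0.4,"ty": 0,"tz": 0,"rx": 0,"ry": 0,"rz": 0,"claw": 1}
    - {"tx": -0.6,"ty": 0,"tz": 0,"rx": 0,"ry": 0,"rz": 0,"claw": 1}
    - {"tx": -0.7,"ty": 0,"tz": 0,"rx": 0,"ry": 0,"rz": 0,"claw": 1}
    - {"tx": -0.7,"ty": 0,"tz": 0,"rx": 0,"ry": 0,"rz": 0,"claw": 1}

```text
clock: 22.9
ee_pos: [0.3896, 0.0947, 0.1176]
ee_rot: [-0.011, 0.017, -0.707, 0.707]
ft_force: [-8.1, 1.9, 5.5]
width: -0.0002
```

```bash
python3 - <<'E'
from h import *
s,R=cur();print(s["ft_force"],fixc(s["ee_pos"]),s["ee_pos"])
t=cam("top");crop(t,(230,195,310,295),6,"t21");s=cam("scene");crop(s,(300,100,430,215),6,"s21")
E
```

```text
[-8.0511948   1.91167909  5.53488402] [-0.1034215 -0.1003635] [0.38957033 0.0946804  0.11764586]
```

View pics/s21.png

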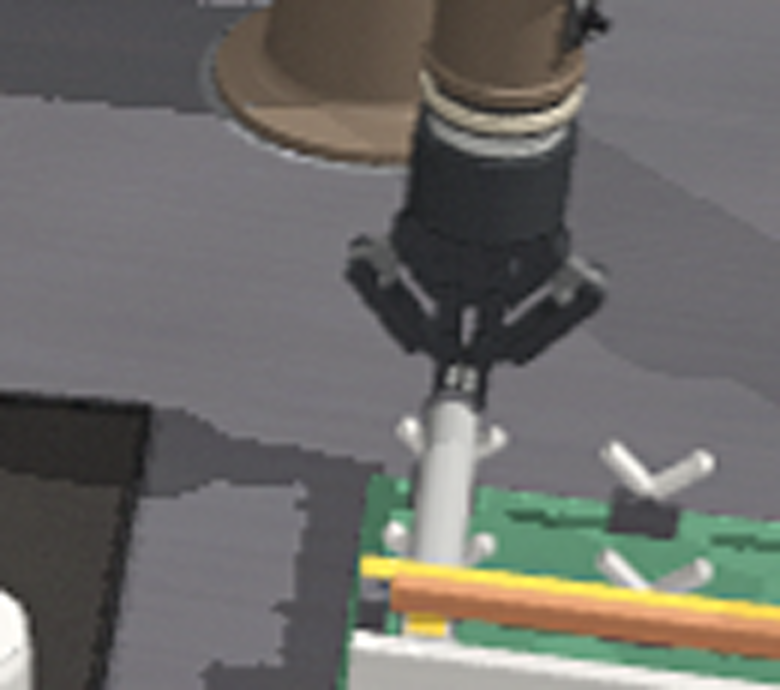

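Emit:
send_rows:
  rows:
    - {"tx": -0.2,"ty": 0,"tz": 0,"rx": 0,"ry": 0,"rz": 0,"claw": 1}
    - {"tx": -0.4,"ty": 0,"tz": 0,"rx": 0,"ry": 0,"rz": 0,"claw": 1}
    - {"tx": -0.5,"ty": 0,"tz": 0,"rx": 0,"ry": 0,"rz": 0,"claw": 1}
    - {"tx": -0.5,"ty": 0,"tz": 0,"rx": 0,"ry": 0,"rz": 0,"claw": 1}
    - {"tx": -0.5,"ty": 0,"tz": 0,"rx": 0,"ry": 0,"rz": 0,"claw": 1}

```text
clock: 23.5
ee_pos: [0.3902, 0.0946, 0.1167]
ee_rot: [-0.007, 0.02, -0.707, 0.707]
ft_force: [-17.0, 0.7, 12.9]
width: 0.0002
```

```bash
python3 - <<'E'
from h import *
s,R=cur();print(s["ft_force"],fixc(s["ee_pos"]),s["ee_pos"])
t=cam("top");s=cam("scene");crop(s,(340,180,400,215),10,"s22")
E
```

```text
[-16.954917     0.74069126  12.92544746] [-0.10283145 -0.10045583] [0.39016353 0.09461115 0.11673609]
```

View pics/s22.png

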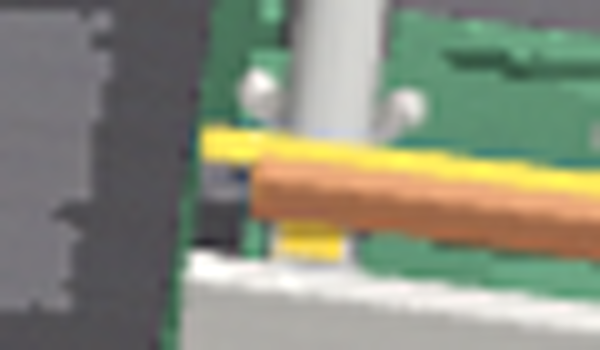

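Pin 1 is against the stop: 17 N with no further motion, and its yellow tip meets the wall at (310,245). I back away and go to pin 2.

Emit:
send_rows:
  rows:
    - {"tx": 1.5,"ty": 0,"tz": 0,"rx": 0,"ry": 0,"rz": 0,"claw": 1}
    - {"tx": 2,"ty": -3,"tz": 0,"rx": 0,"ry": 0,"rz": 0,"claw": 0.5}
    - {"tx": 2,"ty": -8,"tz": 3,"rx": 0,"ry": 0,"rz": 0,"claw": 0}
    - {"tx": 0,"ty": -10,"tz": 8,"rx": 0,"ry": -4,"rz": 0,"claw": 0}
    - {"tx": -2,"ty": -10,"tz": 13,"rx": 0,"ry": -8,"rz": 0,"claw": 0}

```text
clock: 24.1
ee_pos: [0.4194, -0.0201, 0.2211]
ee_rot: [-0.069, 0.061, -0.703, 0.705]
ft_force: [1.4, -0.2, 0.2]
width: 0.0576
```

```bash
python3 - <<'E'
from h import *
t=cam("top");s=cam("scene");crop(t,(310,185,430,285),6,"t23");crop(s,(220,100,400,220),4,"s23")
g=cv2.cvtColor(t["img"],cv2.COLOR_BGR2GRAY)
m=(g>110).astype(np.uint8);k=np.zeros_like(m);k[195:275,325:412]=1;m&=k
n,l,st,ce=cv2.connectedComponentsWithStats(m)
for i in range(1,n):
    if st[i,4]<150: continue
    pts=np.argwhere(l==i)[:,::-1].astype(float); Q=plane(t,pts,.016)[:,:2]
    c=Q.mean(0);w,v=np.linalg.eigh(np.cov((Q-c).T));a=v[:,1]*np.sign(v[0,1]);pr=(Q-c)@a
    print(st[i],"yaw",np.arctan2(a[1],a[0]),c,pr.min(),pr.max(),"orig",c+a*(pr.max()-.08),c+a*(pr.min()+.083))
plan([.487,-.191,.12],toolR(.24,0,-1))
E
```

```text
[357 206  24  59 565] yaw 0.25164975652115745 [ 0.49534181 -0.1898583 ] -0.08311877283765894 0.08374438079945826 orig [ 0.49896825 -0.18892594] [ 0.49522678 -0.18988787]
[325 238  11  37 277] yaw -0.09442984165889134 [ 0.43801937 -0.08152051] -0.05032333211134416 0.049887698800288774 orig [ 0.40804123 -0.07868123] [ 0.47055046 -0.08460157]
t cm [-3.53  4.78 17.56] | 18.5  r deg [-0.4 -3.8 -0.6] | 3.9  clock 24.2 w 0.0722 tcp [ 0.4213 -0.0239  0.2204]
```

View pics/s23.png

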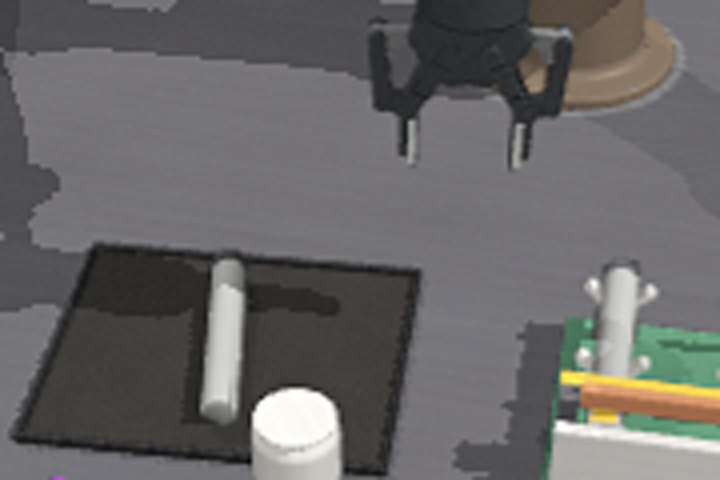

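View pics/t23.png

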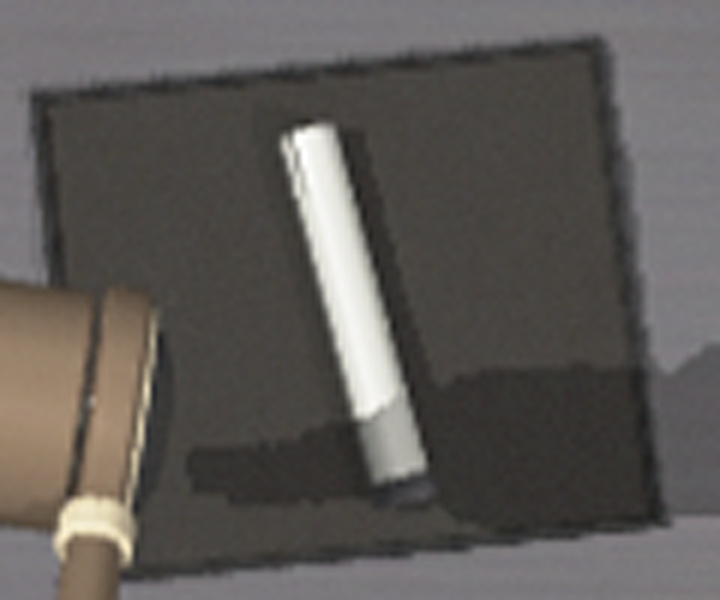

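Emit:
send_rows:
  rows:
    - {"tx": -1,"ty": 1,"tz": 5,"rx": 0,"ry": -2,"rz": 0,"claw": 0}
    - {"tx": -2,"ty": 2,"tz": 10,"rx": -0.4,"ry": -3.8,"rz": -0.6,"claw": 0}
    - {"tx": -3,"ty": 4,"tz": 15,"rx": -0.4,"ry": -3.8,"rz": -0.6,"claw": 0}
    - {"tx": -3.5,"ty": 4.8,"tz": 17.5,"rx": -0.4,"ry": -3.8,"rz": -0.6,"claw": 0}
    - {"tx": -3.5,"ty": 4.8,"tz": 17.5,"rx": -0.4,"ry": -3.8,"rz": -0.6,"claw": 0}

```text
clock: 24.7
ee_pos: [0.4829, -0.1882, 0.1675]
ee_rot: [0.081, -0.089, 0.704, -0.7]
ft_force: [-0.5, -0.8, -0.0]
width: 0.0853
```

```bash
python3 - <<'E'
from h import *
plan([.487,-.1915,.023],toolR(.245,0,-1))
s=cam("scene");crop(s,(200,80,340,225),5,"s24")
E
```

```text
t cm [-0.4   9.05  0.47] | 9.1  r deg [ 0.3 -0.2  0.5] | 0.7  clock 24.7 w 0.0853 tcp [ 0.4829 -0.1882  0.1675]
```

View pics/s24.png

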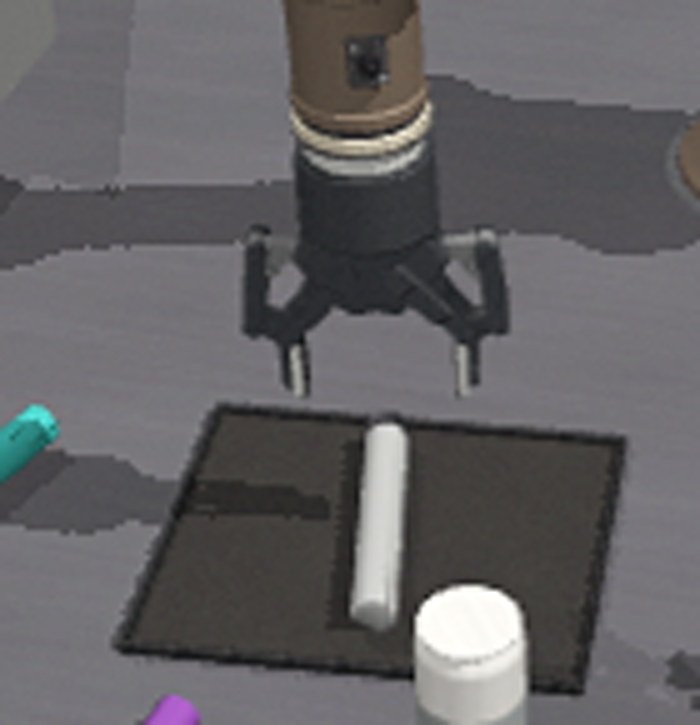

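Emit:
send_rows:
  rows:
    - {"tx": -0.4,"ty": 3,"tz": 0.4,"rx": 0,"ry": 0,"rz": 0,"claw": 0}
    - {"tx": -0.4,"ty": 6,"tz": 0.4,"rx": 0,"ry": 0,"rz": 0,"claw": 0}
    - {"tx": -0.4,"ty": 8.3,"tz": 0.4,"rx": 0,"ry": 0,"rz": 0,"claw": 0}
    - {"tx": -0.4,"ty": 9,"tz": 0.4,"rx": 0,"ry": 0,"rz": 0,"claw": 0.1}
    - {"tx": -0.4,"ty": 9,"tz": 0.4,"rx": 0,"ry": 0,"rz": 0,"claw": 0.2}

```text
clock: 25.25
ee_pos: [0.4843, -0.1859, 0.078]
ee_rot: [0.082, -0.092, 0.704, -0.699]
ft_force: [0.3, 0.4, 0.3]
width: 0.0684
```

Emit:
send_rows:
  rows:
    - {"tx": 0,"ty": 0,"tz": 0,"rx": 0,"ry": 0,"rz": 0,"claw": 0.5}
    - {"tx": 0,"ty": 0,"tz": 0,"rx": 0,"ry": 0,"rz": 0,"claw": 1}
    - {"tx": 0,"ty": 0,"tz": 0,"rx": 0,"ry": 0,"rz": 0,"claw": 1}
    - {"tx": 0,"ty": 0,"tz": 0,"rx": 0,"ry": 0,"rz": 0,"claw": 1}
    - {"tx": 0,"ty": 0,"tz": 0,"rx": 0,"ry": 0,"rz": 0,"claw": 1}

```text
clock: 25.75
ee_pos: [0.487, -0.1884, 0.0809]
ee_rot: [0.084, -0.089, 0.703, -0.701]
ft_force: [0.5, 0.1, 5.8]
width: 0.0237
```

Emit:
send_rows:
  rows:
    - {"tx": 0,"ty": 0,"tz": 0,"rx": 0,"ry": 0,"rz": 0,"claw": 1}
    - {"tx": 0,"ty": -2,"tz": 0,"rx": 0,"ry": 0,"rz": 0,"claw": 1}
    - {"tx": 0,"ty": -5,"tz": 0,"rx": 0,"ry": 0,"rz": 0,"claw": 1}
    - {"tx": 0,"ty": -9,"tz": 0,"rx": 0,"ry": 0,"rz": 0,"claw": 1}
    - {"tx": 0,"ty": -13,"tz": 0,"rx": 0,"ry": 0,"rz": 0,"claw": 1}

```text
clock: 26.25
ee_pos: [0.4856, -0.1875, 0.2094]
ee_rot: [0.082, -0.091, 0.704, -0.699]
ft_force: [1.5, -0.6, -2.8]
width: 0.0233
```

```bash
python3 - <<'E'
from h import *
plan2([.45,-.10,.17],toolR(FY,np.radians(-45),-1),.066)
plan2([.45,-.10,.17],toolR(FY,np.radians(45),-1),.066)
s=cam("scene");crop(s,(200,60,340,185),5,"s25")
E
```

```text
t cm [  0.39  -0.6  -13.93] | 13.9  r deg [45.3 11.5 -3.9] | 46.9  clock 26.2 w 0.0233 tcp [ 0.4856 -0.1875  0.2094]
t cm [ 2.3  -0.66 -4.79] | 5.4  r deg [-44.4  10.9   5.3] | 46.0  clock 26.2 w 0.0233 tcp [ 0.4856 -0.1875  0.2094]
```

View pics/s25.png

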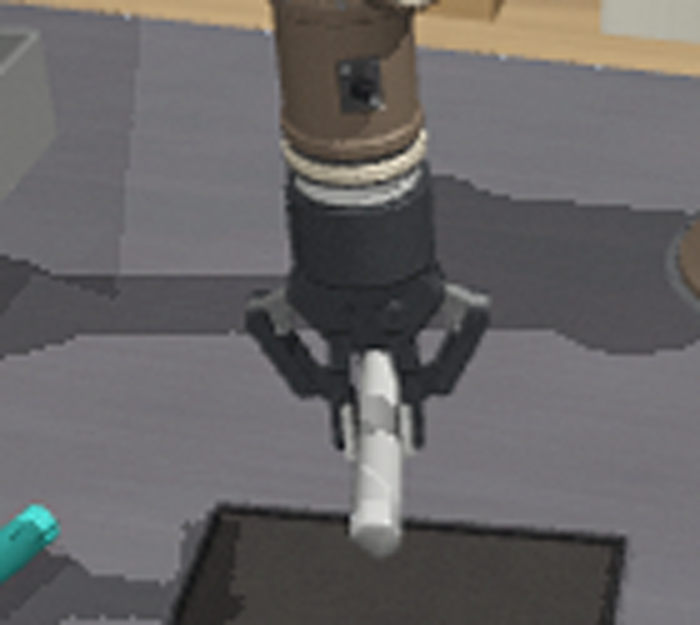

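Emit:
send_rows:
  rows:
    - {"tx": 0.5,"ty": -0.2,"tz": -1,"rx": -8,"ry": 2,"rz": 1,"claw": 1}
    - {"tx": 1,"ty": -0.4,"tz": -2,"rx": -16,"ry": 4,"rz": 2,"claw": 1}
    - {"tx": 1.5,"ty": -0.6,"tz": -3,"rx": -24,"ry": 6,"rz": 3,"claw": 1}
    - {"tx": 2,"ty": -0.6,"tz": -4,"rx": -32,"ry": 8,"rz": 4,"claw": 1}
    - {"tx": 2.3,"ty": -0.6,"tz": -4.8,"rx": -40,"ry": 10,"rz": 5,"claw": 1}

```text
clock: 26.8
ee_pos: [0.4527, -0.1472, 0.2158]
ee_rot: [0.016, -0.022, 0.909, -0.417]
ft_force: [-0.4, -0.2, -2.6]
width: 0.0232
```

```bash
python3 - <<'E'
from h import *
plan2([*fx(-.049,0),.13],toolR(FY,np.radians(50),-1),.066)
s=cam("scene");crop(s,(230,60,350,185),5,"s26");t=cam("top");crop(t,(280,175,420,285),5,"t26")
E
```

```text
t cm [ -0.45  22.47 -19.44] | 29.7  r deg [-9.3  1.   0.1] | 9.3  clock 26.8 w 0.0232 tcp [ 0.4527 -0.1472  0.2158]
```

View pics/s26.png

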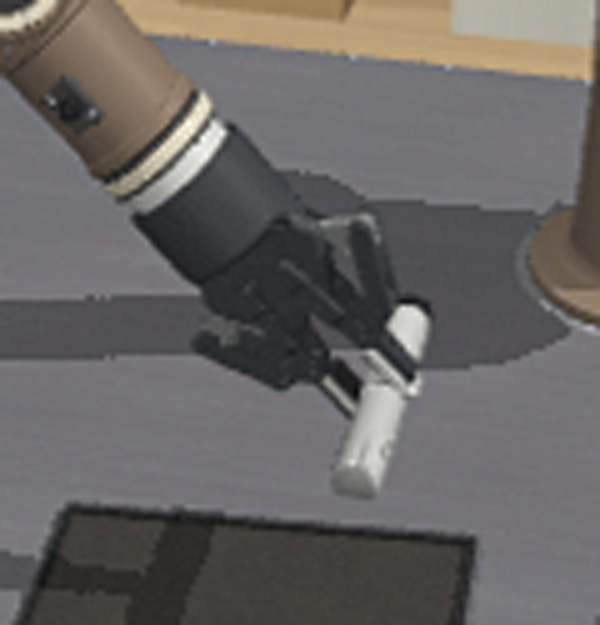

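View pics/t26.png

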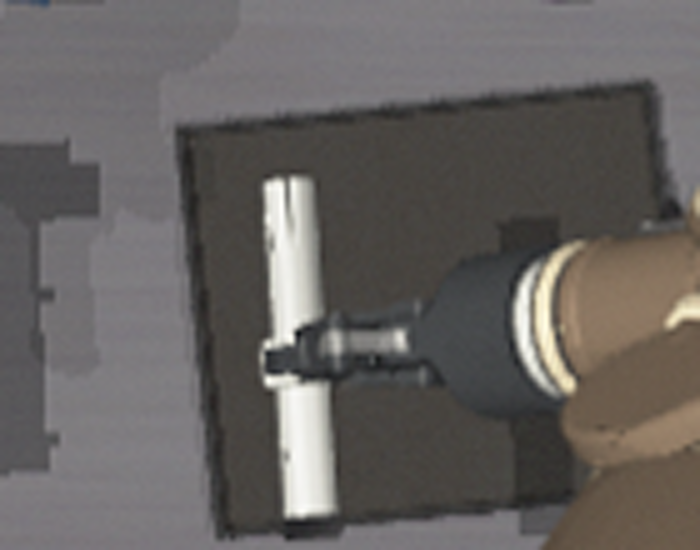

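```bash
python3 - <<'E'
from h import *
s=cam("scene");crop(s,(285,140,325,165),16,"s27")
im=cv2.imread("pics/s25.png");im2=cv2.imread("pics/s24.png")
cv2.imwrite("pics/s27b.png",np.hstack([cv2.resize(im[470:570,320:440],None,fx=3,fy=3),cv2.resize(im2[560:660,320:440],None,fx=3,fy=3)]))
E
```

```text
(no output)
```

View pics/s27.png

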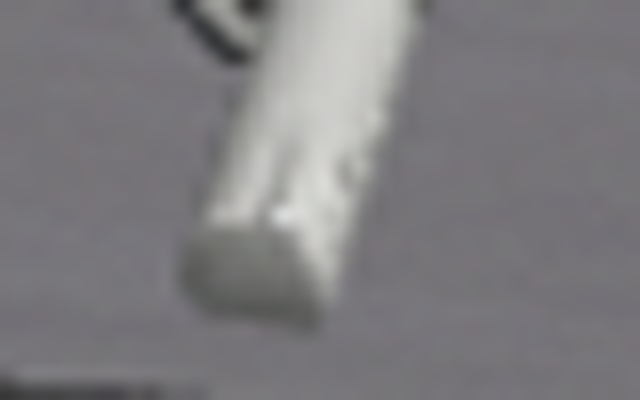

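View pics/s27b.png

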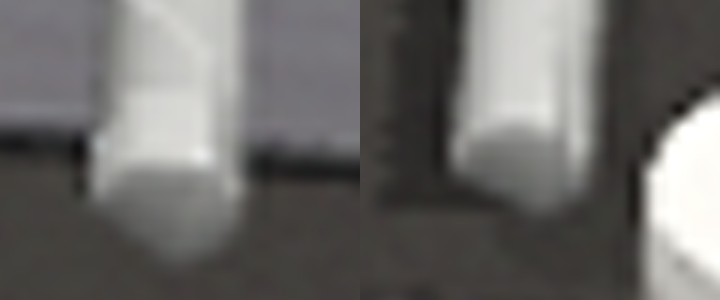

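```bash
python3 - <<'E'
from h import *
plan2([*fx(-.049,0)-[0,.15],.19],toolR(FY,np.radians(2),-1),.066)
plan2([*fx(-.049,0),.14],toolR(FY,np.radians(-52),-1),.066)
E
```

```text
t cm [  0.12   9.31 -17.42] | 19.8  r deg [38.4  0.9 -0.1] | 38.5  clock 26.9 w 0.0232 tcp [ 0.452  -0.1478  0.2139]
t cm [ -0.7   28.29 -28.06] | 39.9  r deg [92.4  0.9 -0.6] | 92.5  clock 26.9 w 0.0232 tcp [ 0.452  -0.1478  0.2139]
```

Emit:
send_rows:
  rows:
    - {"tx": 0,"ty": 1.8,"tz": -3.5,"rx": 8,"ry": 0,"rz": 0,"claw": 1}
    - {"tx": 0,"ty": 3.6,"tz": -7,"rx": 16,"ry": 0,"rz": 0,"claw": 1}
    - {"tx": 0,"ty": 5.4,"tz": -10.5,"rx": 24,"ry": 0.5,"rz": 0,"claw": 1}
    - {"tx": 0,"ty": 7.2,"tz": -14,"rx": 32,"ry": 0.7,"rz": 0,"claw": 1}
    - {"tx": 0,"ty": 9.3,"tz": -17.4,"rx": 38,"ry": 0.9,"rz": 0,"claw": 1}

```text
clock: 27.45
ee_pos: [0.4423, 0.0472, 0.2603]
ee_rot: [0.019, -0.011, 0.721, -0.693]
ft_force: [1.4, 0.4, -2.1]
width: 0.0237
```

```bash
python3 - <<'E'
from h import *
plan2([*fx(-.049,0),.14],toolR(FY,np.radians(-52),-1),.066)
E
```

```text
t cm [ -0.31   8.75 -19.86] | 21.7  r deg [54.2 -0.2 -0.7] | 54.2  clock 27.4 w 0.0237 tcp [0.4423 0.0472 0.2603]
```

Emit:
send_rows:
  rows:
    - {"tx": 0,"ty": 0.5,"tz": -4,"rx": 8,"ry": 0,"rz": 0,"claw": 1}
    - {"tx": 0,"ty": 1.5,"tz": -8,"rx": 16,"ry": 0,"rz": 0,"claw": 1}
    - {"tx": -0.1,"ty": 3,"tz": -11,"rx": 24,"ry": 0,"rz": 0,"claw": 1}
    - {"tx": -0.2,"ty": 4,"tz": -14,"rx": 32,"ry": 0,"rz": 0,"claw": 1}
    - {"tx": -0.3,"ty": 5.5,"tz": -17,"rx": 40,"ry": 0,"rz": -0.4,"claw": 1}

```text
clock: 27.95
ee_pos: [0.4384, 0.2215, 0.2123]
ee_rot: [-0.021, 0.007, -0.442, 0.897]
ft_force: [-0.0, -1.3, -3.1]
width: 0.0232
```

```bash
python3 - <<'E'
from h import *
plan2([*fx(-.049,0),.10],toolR(FY,np.radians(-52),-1),.066)
print(get_state()["q"].round(2))
s=cam("scene");crop(s,(340,60,500,215),5,"s28");t=cam("top");crop(t,(160,175,300,285),5,"t28")
E
```

```text
t cm [-0.04  4.   -6.55] | 7.7  r deg [14.5 -0.1 -0.4] | 14.5  clock 27.9 w 0.0232 tcp [0.4384 0.2215 0.2123]
[ 0.63  0.38  1.87 -0.55  1.34  2.41]
```

View pics/s28.png

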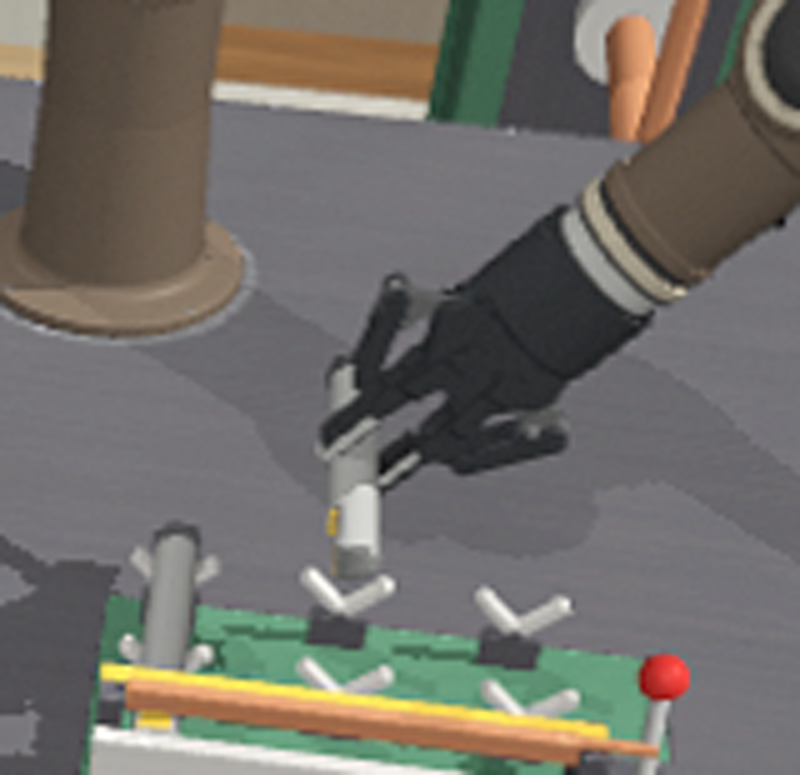

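View pics/t28.png

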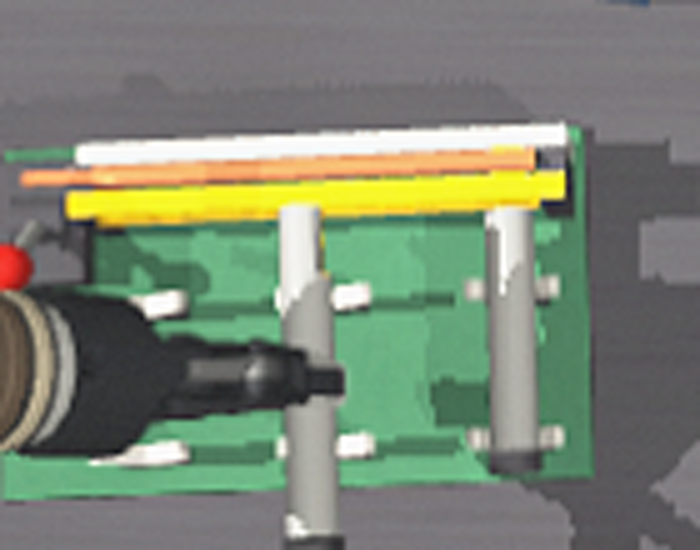

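Emit:
send_rows:
  rows:
    - {"tx": 0,"ty": 1.5,"tz": -3,"rx": 7,"ry": 0,"rz": 0,"claw": 1}
    - {"tx": 0,"ty": 3,"tz": -5.5,"rx": 14.5,"ry": 0,"rz": -0.3,"claw": 1}
    - {"tx": 0,"ty": 4,"tz": -6.5,"rx": 14.5,"ry": 0,"rz": -0.3,"claw": 1}
    - {"tx": 0,"ty": 4,"tz": -6.5,"rx": 14.5,"ry": 0,"rz": -0.3,"claw": 1}
    - {"tx": 0,"ty": 4,"tz": -6.5,"rx": 14.5,"ry": 0,"rz": -0.3,"claw": 1}

```text
clock: 28.55
ee_pos: [0.4375, 0.2447, 0.1409]
ee_rot: [-0.016, 0.008, -0.327, 0.945]
ft_force: [0.0, 1.0, -2.0]
width: 0.0235
```

```bash
python3 - <<'E'
from h import *
plan2([*fx(-.049,0),.06],toolR(FY,np.radians(-52),-1),.066)
s=cam("scene");crop(s,(340,100,500,215),5,"s29");t=cam("top");crop(t,(160,175,300,285),5,"t29")
E
```

```text
t cm [-0.08  2.15 -3.44] | 4.1  r deg [0.2 0.  0.3] | 0.4  clock 28.6 w 0.0235 tcp [0.4375 0.2447 0.1409]
```

View pics/t29.png

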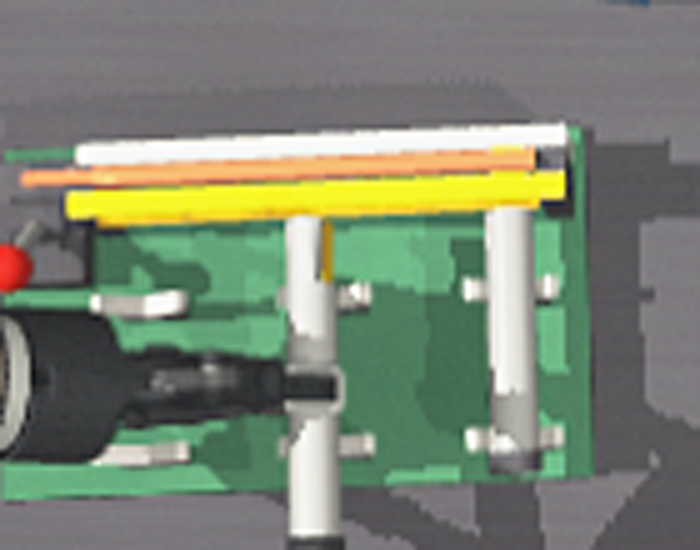

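Emit:
send_rows:
  rows:
    - {"tx": 0,"ty": 0.7,"tz": -1.1,"rx": 0,"ry": 0,"rz": 0,"claw": 1}
    - {"tx": -0.1,"ty": 1.4,"tz": -2.2,"rx": 0,"ry": 0,"rz": 0,"claw": 1}
    - {"tx": -0.1,"ty": 2,"tz": -3.2,"rx": 0,"ry": 0,"rz": 0,"claw": 1}
    - {"tx": -0.1,"ty": 2.1,"tz": -3.4,"rx": 0,"ry": 0,"rz": 0,"claw": 1}
    - {"tx": -0.1,"ty": 2.1,"tz": -3.4,"rx": 0,"ry": 0,"rz": 0,"claw": 1}

```text
clock: 29.15
ee_pos: [0.4372, 0.2483, 0.0996]
ee_rot: [-0.015, 0.009, -0.324, 0.946]
ft_force: [-0.2, -3.7, 2.7]
width: 0.0235
```

```bash
python3 - <<'E'
from h import *
plan2([*fx(-.049,0),.058],toolR(FY,np.radians(-52),-1),.066);print(get_state()["ft_force"])
s=cam("scene");crop(s,(340,100,500,215),5,"s30");t=cam("top");crop(t,(160,175,300,285),5,"t30")
E
```

```text
t cm [-0.08  0.   -0.13] | 0.2  r deg [-0.2  0.1  0.5] | 0.5  clock 29.1 w 0.0235 tcp [0.4372 0.2483 0.0996]
[-0.24058259 -3.71523744  2.66198459]
```

View pics/s30.png

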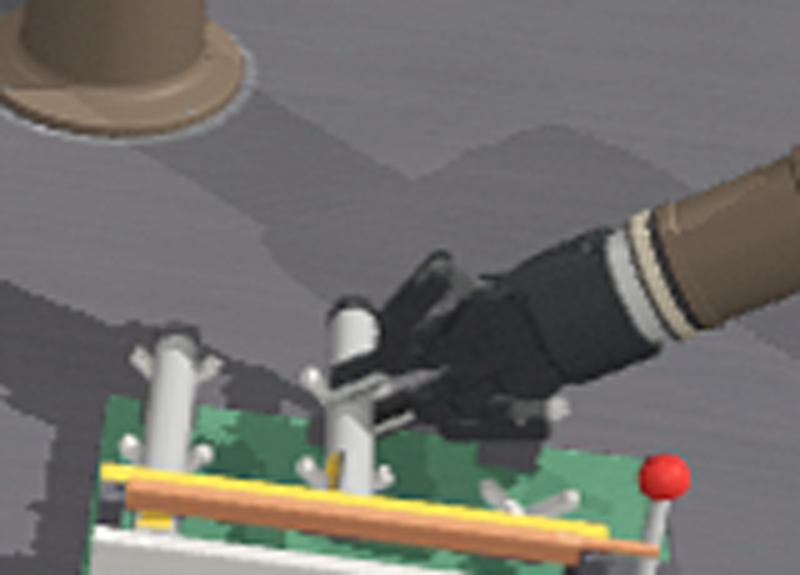

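Emit:
send_rows:
  rows:
    - {"tx": 0,"ty": 0,"tz": 0,"rx": 0,"ry": 0,"rz": 0,"claw": 0.7}
    - {"tx": 0,"ty": 0,"tz": 0,"rx": 0,"ry": 0,"rz": 0,"claw": 0.45}
    - {"tx": 0,"ty": -0.5,"tz": 0,"rx": 0,"ry": 0,"rz": 0,"claw": 0.4}
    - {"tx": 0,"ty": -3,"tz": 0,"rx": 0,"ry": 0,"rz": 0,"claw": 0.4}
    - {"tx": 0,"ty": -7,"tz": 0.5,"rx": 0,"ry": 0,"rz": 0,"claw": 0.4}

```text
clock: 29.75
ee_pos: [0.4345, 0.3008, 0.1449]
ee_rot: [-0.014, 0.011, -0.325, 0.945]
ft_force: [0.9, 1.3, 0.3]
width: 0.0511
```

```bash
python3 - <<'E'
from h import *
plan2([*fx(-.049,0),.058],toolR(FY,np.radians(0),-1),.062+.10)
s=cam("scene");crop(s,(340,100,500,215),5,"s31");t=cam("top");crop(t,(160,175,300,285),5,"t31")
E
```

```text
t cm [-0.12  3.56 12.31] | 12.8  r deg [-52.    0.    0.7] | 52.0  clock 29.8 w 0.0511 tcp [0.4345 0.3008 0.1449]
```

View pics/t31.png

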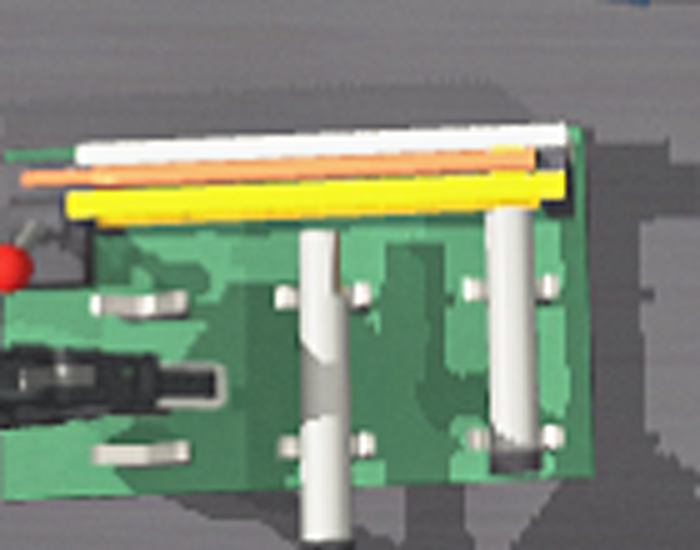

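View pics/s31.png

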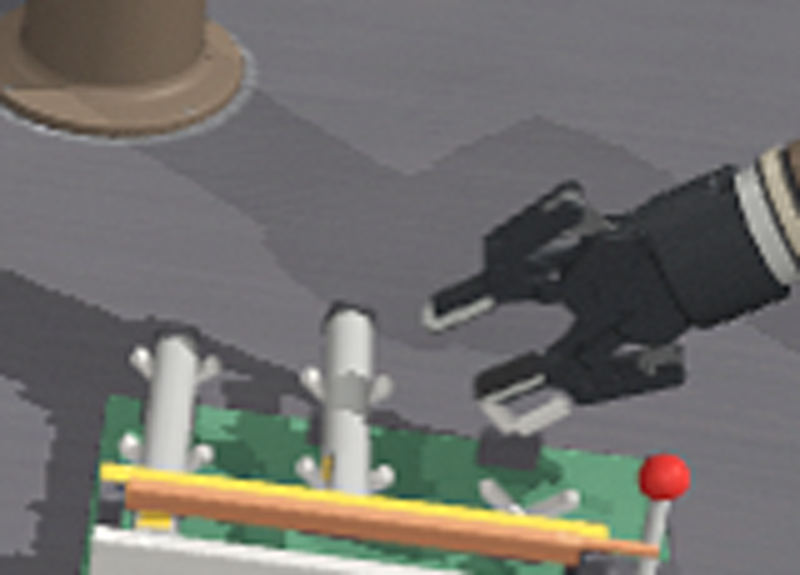

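```bash
python3 - <<'E'
from h import *
t=cam("top");s=cam("scene")
a=cv2.resize(t["img"][215:245,210:240],None,fx=13,fy=13,interpolation=cv2.INTER_NEAREST);b=cv2.resize(s["img"][175:205,395:425],None,fx=13,fy=13,interpolation=cv2.INTER_NEAREST)
cv2.imwrite("pics/z32.png",np.hstack([a,b]))
E
```

```text
(no output)
```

View pics/z32.png

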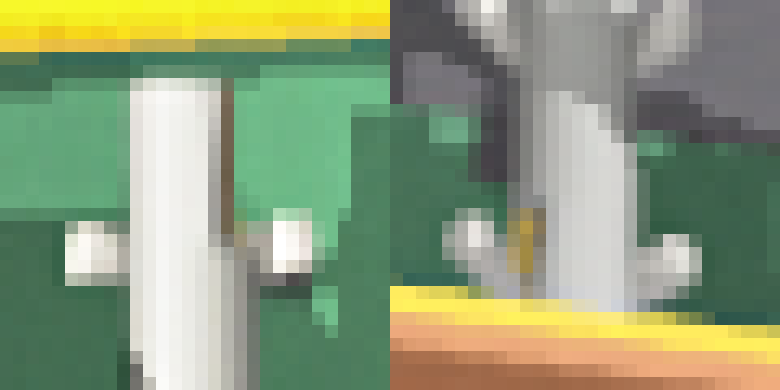

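Emit:
send_rows:
  rows:
    - {"tx": 0,"ty": -1.5,"tz": 1.5,"rx": -8,"ry": 0,"rz": 0,"claw": 0.4}
    - {"tx": 0,"ty": -1.5,"tz": 4.5,"rx": -16,"ry": 0,"rz": 0,"claw": 0.4}
    - {"tx": 0,"ty": 0,"tz": 7.5,"rx": -24,"ry": 0,"rz": 0,"claw": 0.4}
    - {"tx": -0.1,"ty": 2,"tz": 10,"rx": -32,"ry": 0,"rz": 0,"claw": 0.4}
    - {"tx": -0.1,"ty": 3,"tz": 12.3,"rx": -40,"ry": 0,"rz": 0.5,"claw": 0.4}

```text
clock: 30.45
ee_pos: [0.4396, 0.2, 0.2239]
ee_rot: [-0.015, 0.012, -0.631, 0.775]
ft_force: [-0.1, -0.6, 0.3]
width: 0.0509
```

```bash
python3 - <<'E'
from h import *
plan2([*fx(-.049,0),.058],toolR(FY,np.radians(44),-1),.062+.07)
E
```

```text
t cm [-0.03  8.87  7.83] | 11.8  r deg [-55.7   0.   -0. ] | 55.7  clock 30.4 w 0.0509 tcp [0.4396 0.2    0.2239]
```

Emit:
send_rows:
  rows:
    - {"tx": 0,"ty": 0.3,"tz": 1.5,"rx": -8,"ry": 0,"rz": 0,"claw": 0.38}
    - {"tx": 0,"ty": 0.6,"tz": 3,"rx": -16,"ry": 0,"rz": 0,"claw": 0.38}
    - {"tx": 0,"ty": 1,"tz": 5,"rx": -24,"ry": 0,"rz": 0,"claw": 0.38}
    - {"tx": 0,"ty": 1.5,"tz": 7,"rx": -32,"ry": 0,"rz": 0,"claw": 0.38}
    - {"tx": 0,"ty": 2,"tz": 9,"rx": -40,"ry": 0,"rz": 0,"claw": 0.38}

```text
clock: 30.95
ee_pos: [0.4436, 0.1088, 0.2236]
ee_rot: [0.011, -0.016, 0.859, -0.512]
ft_force: [-0.6, -0.2, -0.6]
width: 0.0531
```

```bash
python3 - <<'E'
from h import *
plan2([*fx(-.049,0),.058],toolR(FY,np.radians(44),-1),.062+.07)
E
```

```text
t cm [0.03 6.06 3.65] | 7.1  r deg [-15.6   0.   -0.2] | 15.6  clock 30.9 w 0.0531 tcp [0.4436 0.1088 0.2236]
```

Emit:
send_rows:
  rows:
    - {"tx": 0,"ty": 1,"tz": 0.8,"rx": -8,"ry": 0,"rz": 0,"claw": 0.36}
    - {"tx": 0,"ty": 2.5,"tz": 1.6,"rx": -15.6,"ry": 0,"rz": 0,"claw": 0.36}
    - {"tx": 0,"ty": 4.5,"tz": 2.6,"rx": -15.6,"ry": 0,"rz": 0,"claw": 0.36}
    - {"tx": 0,"ty": 6,"tz": 3.6,"rx": -15.6,"ry": 0,"rz": 0,"claw": 0.36}
    - {"tx": 0,"ty": 6,"tz": 3.6,"rx": -15.6,"ry": 0,"rz": 0,"claw": 0.36}

```text
clock: 31.45
ee_pos: [0.4418, 0.106, 0.1508]
ee_rot: [0.004, -0.019, 0.919, -0.393]
ft_force: [-0.1, 0.5, -0.4]
width: 0.0548
```

```bash
python3 - <<'E'
from h import *
plan2([*fx(-.049,0),.058],toolR(FY,np.radians(44),-1),.062);print(get_state()["ft_force"])
s=cam("scene");crop(s,(320,60,480,215),5,"s33")
E
```

```text
t cm [-0.21  6.8  -0.14] | 6.8  r deg [-0.3 -0.3  0.2] | 0.5  clock 31.4 w 0.0548 tcp [0.4418 0.106  0.1508]
[-0.06482757  0.54185341 -0.39119982]
```

View pics/s33.png

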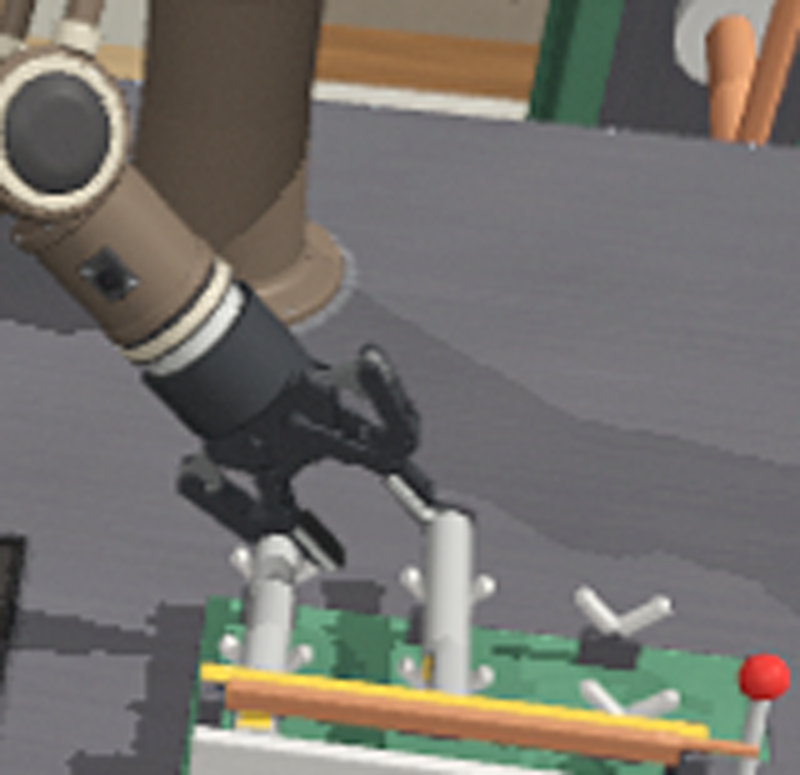

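Emit:
send_rows:
  rows:
    - {"tx": -0.2,"ty": 1.5,"tz": -0.1,"rx": 0,"ry": 0,"rz": 0,"claw": 0.36}
    - {"tx": -0.2,"ty": 3,"tz": -0.1,"rx": 0,"ry": 0,"rz": 0,"claw": 0.36}
    - {"tx": -0.2,"ty": 4.5,"tz": -0.1,"rx": 0,"ry": 0,"rz": 0,"claw": 0.36}
    - {"tx": -0.2,"ty": 6,"tz": -0.1,"rx": 0,"ry": 0,"rz": 0,"claw": 0.36}
    - {"tx": -0.2,"ty": 6.6,"tz": -0.1,"rx": 0,"ry": 0,"rz": 0,"claw": 0.36}

```text
clock: 32.0
ee_pos: [0.4441, 0.1549, 0.1069]
ee_rot: [0.008, -0.019, 0.92, -0.392]
ft_force: [-1.1, 3.2, 11.1]
width: 0.0549
```

Emit:
send_rows:
  rows:
    - {"tx": 0,"ty": 0,"tz": 0,"rx": 0,"ry": 0,"rz": 0,"claw": 0.5}
    - {"tx": 0,"ty": 0,"tz": 0,"rx": 0,"ry": 0,"rz": 0,"claw": 0.7}
    - {"tx": 0,"ty": 0,"tz": 0,"rx": 0,"ry": 0,"rz": 0,"claw": 1}
    - {"tx": 0,"ty": 0,"tz": 0,"rx": 0,"ry": 0,"rz": 0,"claw": 1}
    - {"tx": 0,"ty": 0,"tz": 0,"rx": 0,"ry": 0,"rz": 0,"claw": 1}

```text
clock: 32.5
ee_pos: [0.4448, 0.1522, 0.1066]
ee_rot: [0.008, -0.018, 0.919, -0.394]
ft_force: [0.3, -1.4, -2.1]
width: 0.0236
```

```bash
python3 - <<'E'
from h import *
s,R=cur();print(s["ft_force"],s["width"]);P=np.array([*fx(-.049,0),.058]);print("pin in tool",R.inv().apply(P-s["ee_pos"]))
s=cam("scene");crop(s,(320,60,480,215),5,"s34");t=cam("top");crop(t,(200,200,300,285),6,"t34")
E
```

```text
[ 0.34315919 -1.44054916 -2.0971631 ] 0.023588569998713952
pin in tool [0.00305178 0.06621304 0.00087034]
```

View pics/s34.png

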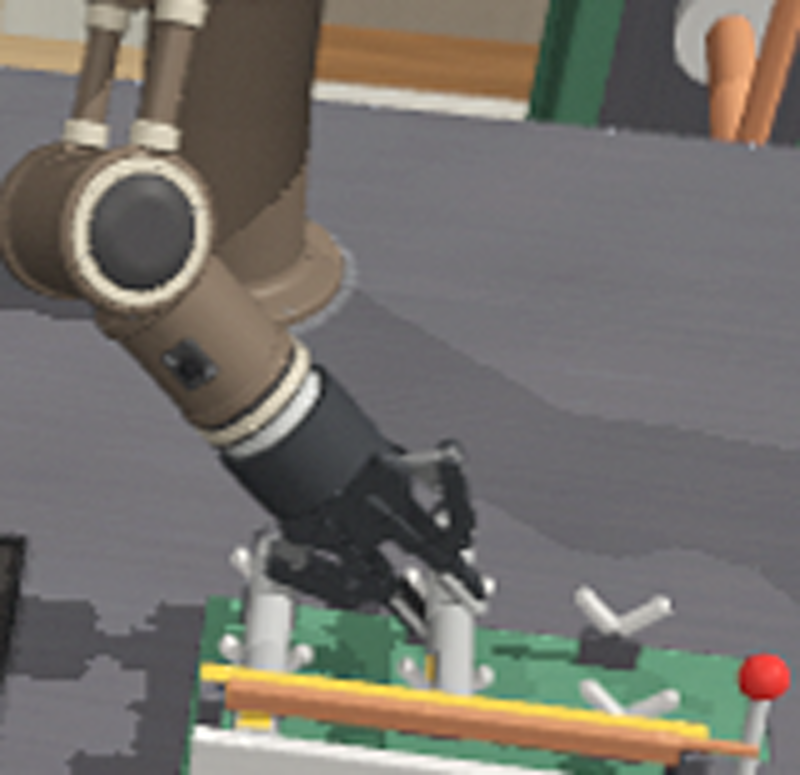

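Emit:
send_rows:
  rows:
    - {"tx": 0,"ty": -0.5,"tz": -0.5,"rx": 0,"ry": 0,"rz": 0,"claw": 1}
    - {"tx": 0,"ty": -1.1,"tz": -1,"rx": 0,"ry": 0,"rz": 0,"claw": 1}
    - {"tx": 0,"ty": -1.8,"tz": -1.7,"rx": 0,"ry": 0,"rz": 0,"claw": 1}
    - {"tx": 0,"ty": -2.5,"tz": -2.4,"rx": 0,"ry": 0,"rz": 0,"claw": 1}
    - {"tx": 0,"ty": -3.2,"tz": -3.1,"rx": 0,"ry": 0,"rz": 0,"claw": 1}

```text
clock: 33.1
ee_pos: [0.4449, 0.153, 0.1526]
ee_rot: [0.009, -0.018, 0.919, -0.393]
ft_force: [0.0, 0.1, -2.8]
width: 0.0236
```

```bash
python3 - <<'E'
from h import *
plan2([*fx(-.049,0),.11],toolR(FY,np.radians(0),-1),.066)
plan2([*fx(-.049,0),.10],toolR(FY,np.radians(-44),-1),.066)
s=cam("scene");crop(s,(320,60,480,215),5,"s35");t=cam("top");crop(t,(200,200,300,285),6,"t35")
E
```

```text
t cm [ 0.31  1.36 -4.81] | 5.0  r deg [43.6  0.1 -0.1] | 43.6  clock 33.1 w 0.0236 tcp [0.4449 0.153  0.1526]
t cm [ 0.31  6.59 -6.16] | 9.0  r deg [87.6  0.  -0.1] | 87.6  clock 33.1 w 0.0236 tcp [0.4449 0.153  0.1526]
```

View pics/s35.png

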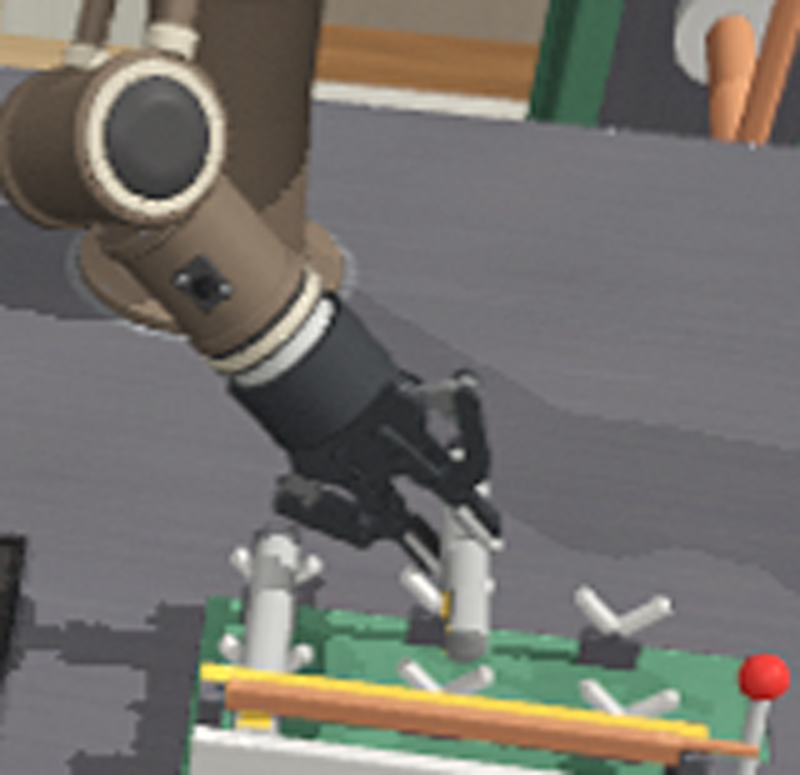

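View pics/t35.png

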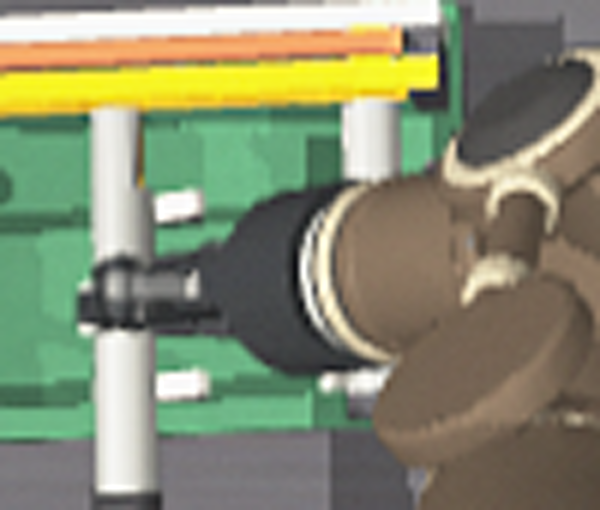

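Emit:
send_rows:
  rows:
    - {"tx": 0,"ty": 0,"tz": -1,"rx": 8.5,"ry": 0,"rz": 0,"claw": 1}
    - {"tx": 0.1,"ty": 0.2,"tz": -2,"rx": 17,"ry": 0,"rz": 0,"claw": 1}
    - {"tx": 0.2,"ty": 0.5,"tz": -3,"rx": 25.5,"ry": 0,"rz": 0,"claw": 1}
    - {"tx": 0.3,"ty": 0.9,"tz": -3.9,"rx": 34,"ry": 0,"rz": 0,"claw": 1}
    - {"tx": 0.3,"ty": 1.3,"tz": -4.7,"rx": 42,"ry": 0,"rz": 0,"claw": 1}

```text
clock: 33.7
ee_pos: [0.4394, 0.1954, 0.175]
ee_rot: [0.013, -0.014, 0.721, -0.692]
ft_force: [-0.7, -0.7, -3.3]
width: 0.0237
```

```bash
python3 - <<'E'
from h import *
plan2([*fx(-.049,0),.10],toolR(FY,np.radians(-44),-1),.066)
E
```

```text
t cm [-0.07  2.94 -4.63] | 5.5  r deg [46.4 -0.   0. ] | 46.4  clock 33.7 w 0.0237 tcp [0.4394 0.1954 0.175 ]
```

Emit:
send_rows:
  rows:
    - {"tx": 0,"ty": 0,"tz": -1,"rx": 8.5,"ry": 0,"rz": 0,"claw": 1}
    - {"tx": 0,"ty": 0.4,"tz": -2,"rx": 17,"ry": 0,"rz": 0,"claw": 1}
    - {"tx": 0,"ty": 0.9,"tz": -2.9,"rx": 25.5,"ry": 0,"rz": 0,"claw": 1}
    - {"tx": 0,"ty": 1.6,"tz": -3.7,"rx": 34,"ry": 0,"rz": 0,"claw": 1}
    - {"tx": -0.1,"ty": 2.6,"tz": -4.5,"rx": 42.5,"ry": 0,"rz": 0,"claw": 1}

```text
clock: 34.2
ee_pos: [0.439, 0.2428, 0.1509]
ee_rot: [-0.018, 0.008, -0.422, 0.906]
ft_force: [0.8, -1.3, -3.8]
width: 0.0236
```

```bash
python3 - <<'E'
from h import *
plan2([*fx(-.049,0),.10],toolR(FY,np.radians(-44),-1),.066)
s=cam("scene");crop(s,(340,90,480,215),5,"s36");t=cam("top");crop(t,(180,195,300,285),6,"t36")
roll_meas(t,.038,0,.104);roll_meas(s,.038,0,.104)
E
```

```text
t cm [ 0.07  0.25 -0.23] | 0.3  r deg [ 3.9 -0.  -0.1] | 3.9  clock 34.2 w 0.0236 tcp [0.439  0.2428 0.1509]
body c [-0.31  5.72  5.62  5.62  5.22] flat c [4.38 4.03 4.04 3.85] roll to +y deg -10.7
body c [0.05 0.05 0.05 0.05 0.05] flat c [2.27 2.76 2.91 2.75] roll to +y deg 18.5
```

View pics/s36.png

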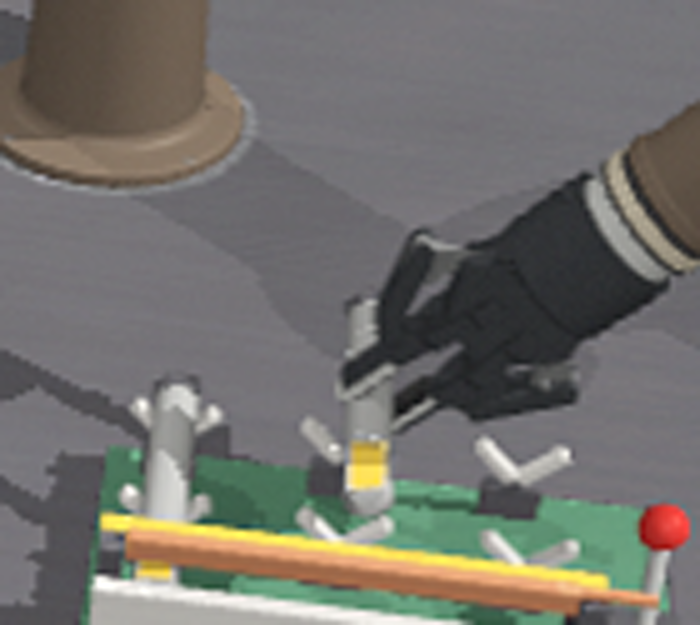

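View pics/t36.png

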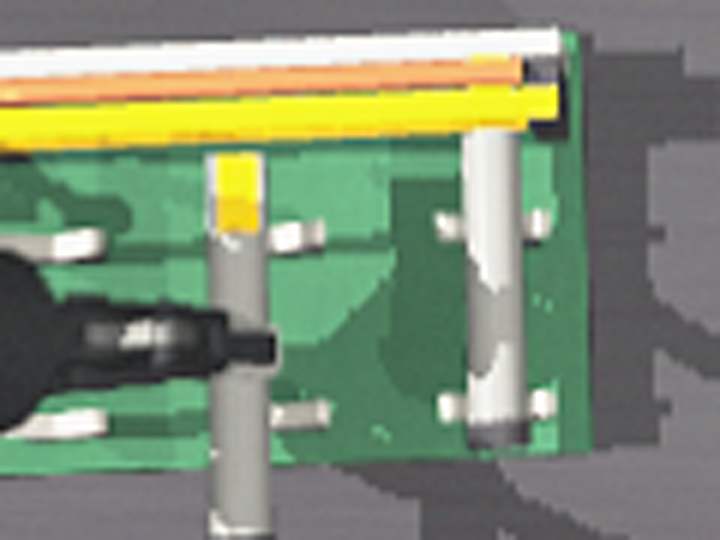

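```bash
python3 - <<'E'
from h import *
plan2([*fx(-.049,0)-[0,.002],.059],toolR(FY,np.radians(-48),-1),.066)
E
```

```text
t cm [-0.18  3.2  -2.79] | 4.2  r deg [8.  0.5 0.2] | 8.0  clock 34.3 w 0.0233 tcp [0.4367 0.2432 0.1456]
```

Emit:
send_rows:
  rows:
    - {"tx": -0.1,"ty": 0.6,"tz": -0.5,"rx": 4,"ry": 0,"rz": 0,"claw": 1}
    - {"tx": -0.1,"ty": 1.4,"tz": -1.2,"rx": 8,"ry": 0.5,"rz": 0,"claw": 1}
    - {"tx": -0.2,"ty": 2.3,"tz": -2,"rx": 8,"ry": 0.5,"rz": 0,"claw": 1}
    - {"tx": -0.2,"ty": 3,"tz": -2.6,"rx": 8,"ry": 0.5,"rz": 0,"claw": 1}
    - {"tx": -0.2,"ty": 3.2,"tz": -2.8,"rx": 8,"ry": 0.5,"rz": 0,"claw": 1}

```text
clock: 34.8
ee_pos: [0.4406, 0.2416, 0.1071]
ee_rot: [-0.016, 0.004, -0.36, 0.933]
ft_force: [-0.8, -0.4, -1.9]
width: 0.0236
```

```bash
python3 - <<'E'
from h import *
plan2([*fx(-.049,0),.058],toolR(FY,np.radians(-48),-1),.066);print(get_state()["ft_force"])
t=cam("top");crop(t,(180,195,300,285),6,"t37")
roll_meas(t,.038,0,.06)
E
```

```text
t cm [ 0.23 -0.01 -0.68] | 0.7  r deg [ 0.2 -0.4  0.1] | 0.5  clock 34.8 w 0.0236 tcp [0.4406 0.2416 0.1071]
[-0.78966455 -0.37167388 -1.94840094]
body c [-1.52 -1.11 -1.21 -1.11 -1.01] flat c [-2.67 -2.77 -2.7  -2.65] roll to +y deg -10.7
```

View pics/t37.png

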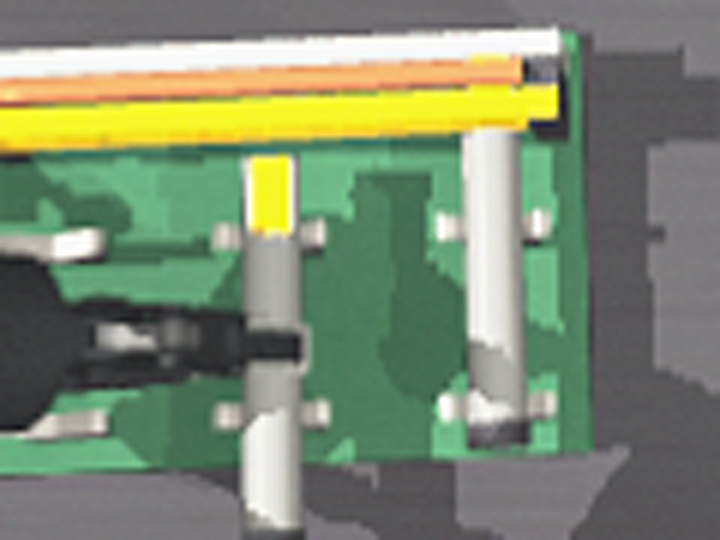

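Emit:
send_rows:
  rows:
    - {"tx": 0,"ty": 0,"tz": -0.3,"rx": 2,"ry": 0,"rz": 0,"claw": 1}
    - {"tx": 0,"ty": 0,"tz": -0.6,"rx": 5,"ry": 0,"rz": 0,"claw": 1}
    - {"tx": 0,"ty": 0.05,"tz": -1.05,"rx": 8,"ry": 0,"rz": 0,"claw": 1}
    - {"tx": 0,"ty": 0.05,"tz": -1.05,"rx": 8,"ry": 0,"rz": 0,"claw": 1}
    - {"tx": 0,"ty": 0.05,"tz": -1.05,"rx": 8,"ry": 0,"rz": 0,"claw": 1}

```text
clock: 35.35
ee_pos: [0.4409, 0.2494, 0.0997]
ee_rot: [-0.017, 0.002, -0.294, 0.956]
ft_force: [-0.2, -0.4, -2.1]
width: 0.0235
```

```bash
python3 - <<'E'
from h import *
plan2([*fx(-.049,0),.058],toolR(FY,np.radians(-56),-1),.066);print(get_state()["ft_force"])
t=cam("top");crop(t,(180,195,300,285),6,"t38")
roll_meas(t,.038,0,.058)
E
```

```text
t cm [ 0.29  0.06 -0.53] | 0.6  r deg [ 0.2 -0.4  0.1] | 0.5  clock 35.4 w 0.0235 tcp [0.4409 0.2494 0.0997]
[-0.19978316 -0.36138005 -2.10281479]
body c [1.4  1.6  1.1  0.69 0.59] flat c [1.22 1.29 1.37 1.44] roll to +y deg 1.6
```

View pics/t38.png

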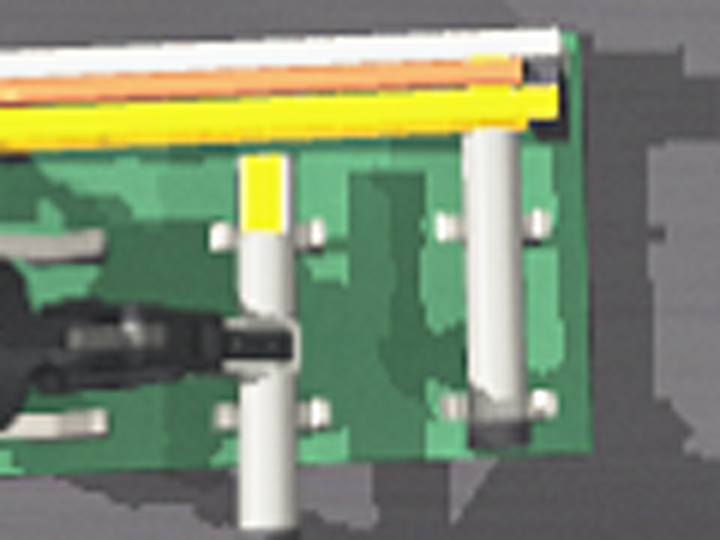

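Emit:
send_rows:
  rows:
    - {"tx": 0,"ty": 0.12,"tz": -0.04,"rx": 0,"ry": 0,"rz": 0,"claw": 1}
    - {"tx": 0,"ty": 0.12,"tz": -0.04,"rx": 0,"ry": 0,"rz": 0,"claw": 1}
    - {"tx": 0,"ty": 0.12,"tz": -0.04,"rx": 0,"ry": 0,"rz": 0,"claw": 0.8}
    - {"tx": 0,"ty": 0.12,"tz": -0.04,"rx": 0,"ry": 0,"rz": 0,"claw": 0.6}
    - {"tx": 0,"ty": 0.12,"tz": -0.04,"rx": 0,"ry": 0,"rz": 0,"claw": 0.45}

```text
clock: 35.9
ee_pos: [0.441, 0.2483, 0.0993]
ee_rot: [-0.017, 0.002, -0.293, 0.956]
ft_force: [0.7, -0.7, 0.4]
width: 0.0465
```

Emit:
send_rows:
  rows:
    - {"tx": 0,"ty": 0,"tz": 0,"rx": 0,"ry": 0,"rz": 0,"claw": 0.4}
    - {"tx": 0,"ty": -0.5,"tz": 0,"rx": 0,"ry": 0,"rz": 0,"claw": 0.4}
    - {"tx": 0,"ty": -3,"tz": 0,"rx": 0,"ry": 0,"rz": 0,"claw": 0.4}
    - {"tx": 0,"ty": -6,"tz": 1,"rx": 0,"ry": 0,"rz": 0,"claw": 0.4}
    - {"tx": 0,"ty": -9,"tz": 4,"rx": -6,"ry": 0,"rz": 0,"claw": 0.4}

```text
clock: 36.4
ee_pos: [0.4365, 0.3011, 0.1779]
ee_rot: [-0.016, 0.008, -0.342, 0.94]
ft_force: [-0.2, 0.3, 0.4]
width: 0.051
```

```bash
python3 - <<'E'
from h import *
plan([*fx(-.14,0),.22],toolR(FY,0,-1),False)
t=cam("top");s=cam("scene");crop(t,(180,195,300,285),6,"t39");crop(s,(340,130,480,215),5,"s39")
roll_meas(t,.038,0,.058);roll_meas(s,.038,0,.058)
E
```

```text
t cm [9.13 5.31 9.91] | 14.5  r deg [-50.   -0.1   0.2] | 50.0  clock 36.4 w 0.051 tcp [0.4365 0.3011 0.1779]
body c [-0.41 -0.21 -0.21 -0.11 -0.21] flat c [-0.66 -0.55 -0.52 -0.44] roll to +y deg -2.2
body c [-1.35 -3.67 -3.67 -3.67 -3.77] flat c [-1.07 -1.42 -1.52 -1.8 ] roll to +y deg 15.0
```

View pics/t39.png

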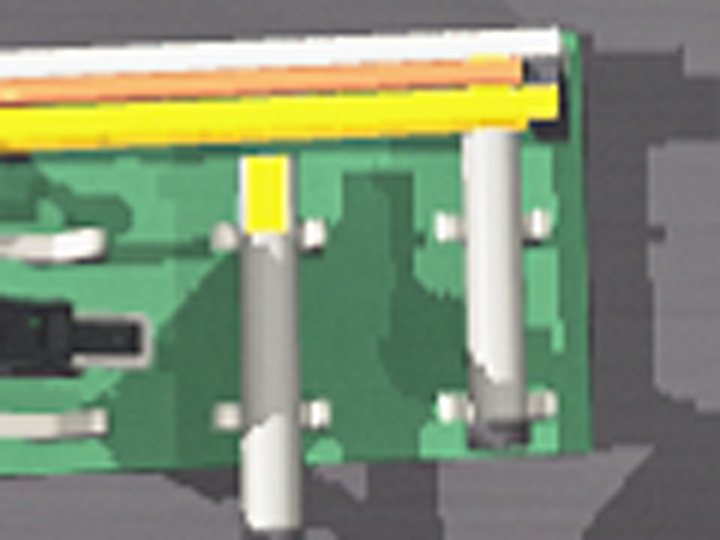

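View pics/s39.png

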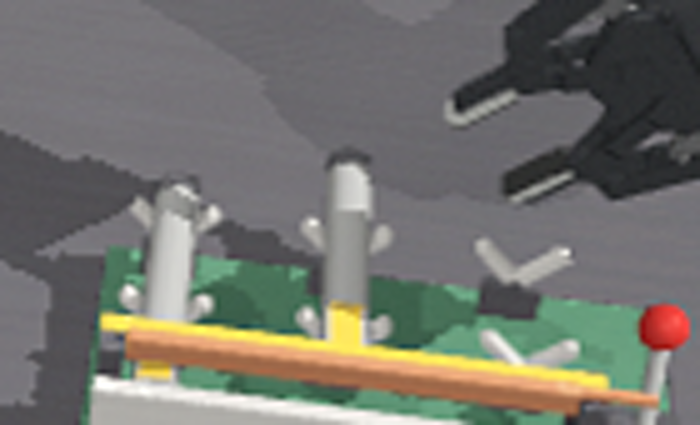

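Emit:
send_rows:
  rows:
    - {"tx": 2,"ty": -2,"tz": 1,"rx": -8,"ry": 0,"rz": 0,"claw": 0.6}
    - {"tx": 5,"ty": -1,"tz": 4,"rx": -16,"ry": 0,"rz": 0,"claw": 1}
    - {"tx": 8,"ty": 2,"tz": 7,"rx": -24,"ry": 0,"rz": 0,"claw": 1}
    - {"tx": 10,"ty": 4.5,"tz": 9,"rx": -32,"ry": 0,"rz": 0,"claw": 1}
    - {"tx": 11,"ty": 5.3,"tz": 9.9,"rx": -40,"ry": 0,"rz": 0,"claw": 1}

```text
clock: 37.0
ee_pos: [0.3288, 0.1901, 0.2227]
ee_rot: [-0.014, 0.01, -0.645, 0.764]
ft_force: [-0.4, -0.6, -0.0]
width: 0.0001
```

```bash
python3 - <<'E'
from h import *
plan([*fx(-.155,0),.20],toolR(FY,0,-1),False)
t=cam("top");g=cv2.cvtColor(t["img"],cv2.COLOR_BGR2GRAY)
roll_meas(t,.038,0,.058)
for lane in(0,-.1):
    for x in np.arange(.034,.046,.002):
        u=proj(t,[[*fx(x,lane),.0665]])[0];print(lane,round(x,3),t["img"][int(round(u[1])),int(round(u[0]))],end=" ")
    print()
E
```

```text
t cm [-0.54  2.2  -0.65] | 2.4  r deg [-9.7 -0.3 -0.2] | 9.7  clock 37.0 w 0.0001 tcp [0.3288 0.1901 0.2227]
body c [-0.21 -0.11 -0.11 -0.01 -0.11] flat c [-0.63 -0.56 -0.51 -0.46] roll to +y deg -2.9
0 0.034 [ 30 249 250] 0 0.036 [ 30 249 250] 0 0.038 [104 240 249] 0 0.04 [123 140  97] 0 0.042 [ 96 120  64] 0 0.044 [ 96 120  64] 
-0.1 0.034 [228 232 233] -0.1 0.036 [228 232 233] -0.1 0.038 [228 233 233] -0.1 0.04 [228 233 233] -0.1 0.042 [229 233 232] -0.1 0.044 [236 233 232]
```

Emit:
send_rows:
  rows:
    - {"tx": -0.3,"ty": 1,"tz": -0.3,"rx": -5,"ry": 0,"rz": 0,"claw": 1}
    - {"tx": -0.4,"ty": 3,"tz": -0.6,"rx": -9.7,"ry": -0.3,"rz": 0,"claw": 1}
    - {"tx": -0.4,"ty": 6,"tz": -1.2,"rx": -9.7,"ry": -0.3,"rz": 0,"claw": 1}
    - {"tx": -0.4,"ty": 9,"tz": -1.7,"rx": -9.7,"ry": -0.3,"rz": 0,"claw": 1}
    - {"tx": -0.4,"ty": 10.1,"tz": -2,"rx": -9.7,"ry": -0.3,"rz": 0,"claw": 1}

```text
clock: 37.55
ee_pos: [0.335, 0.1942, 0.1182]
ee_rot: [-0.014, 0.014, -0.705, 0.709]
ft_force: [-0.6, 0.6, 0.6]
width: -0.0001
```

```bash
python3 - <<'E'
from h import *
plan([*fx(-.130,0),.118],toolR(FY,0,-1),False)
plan([*fx(-.105,0),.118],toolR(FY,0,-1),False)
E
```

```text
t cm [-2.41  0.02  0.12] | 2.4  r deg [-0.3 -0.   0. ] | 0.3  clock 37.5 w -0.0001 tcp [0.335  0.1942 0.1182]
t cm [-4.91  0.02  0.12] | 4.9  r deg [-0.3 -0.   0. ] | 0.3  clock 37.5 w -0.0001 tcp [0.335  0.1942 0.1182]
```

Emit:
send_rows:
  rows:
    - {"tx": -0.6,"ty": 0,"tz": 0.1,"rx": 0,"ry": 0,"rz": 0,"claw": 1}
    - {"tx": -1.2,"ty": 0,"tz": 0.1,"rx": 0,"ry": 0,"rz": 0,"claw": 1}
    - {"tx": -1.8,"ty": 0,"tz": 0.1,"rx": 0,"ry": 0,"rz": 0,"claw": 1}
    - {"tx": -2.4,"ty": 0,"tz": 0.1,"rx": 0,"ry": 0,"rz": 0,"claw": 1}
    - {"tx": -2.8,"ty": 0,"tz": 0.1,"rx": 0,"ry": 0,"rz": 0,"claw": 1}

```text
clock: 38.05
ee_pos: [0.3656, 0.1953, 0.1212]
ee_rot: [-0.016, 0.011, -0.706, 0.708]
ft_force: [-3.0, 0.1, -0.2]
width: 0.0004
```

Emit:
send_rows:
  rows:
    - {"tx": -0.5,"ty": 0,"tz": 0,"rx": 0,"ry": 0,"rz": 0,"claw": 1}
    - {"tx": -1,"ty": 0,"tz": 0,"rx": 0,"ry": 0,"rz": 0,"claw": 1}
    - {"tx": -1.5,"ty": 0,"tz": 0,"rx": 0,"ry": 0,"rz": 0,"claw": 1}
    - {"tx": -2,"ty": 0,"tz": 0,"rx": 0,"ry": 0,"rz": 0,"claw": 1}
    - {"tx": -2.4,"ty": 0,"tz": 0,"rx": 0,"ry": 0,"rz": 0,"claw": 1}

```text
clock: 38.55
ee_pos: [0.3852, 0.1955, 0.1198]
ee_rot: [-0.011, 0.015, -0.706, 0.708]
ft_force: [-16.0, 2.3, 11.5]
width: -0.0002
```

```bash
python3 - <<'E'
from h import *
s,R=cur();print(s["ft_force"],fixc(s["ee_pos"]),s["ee_pos"])
s=cam("scene");crop(s,(340,130,480,215),5,"s40")
E
```

```text
[-15.9564078    2.28452171  11.51739776] [-0.10385606  0.00059826] [0.38519959 0.19554844 0.1197684 ]
```

View pics/s40.png

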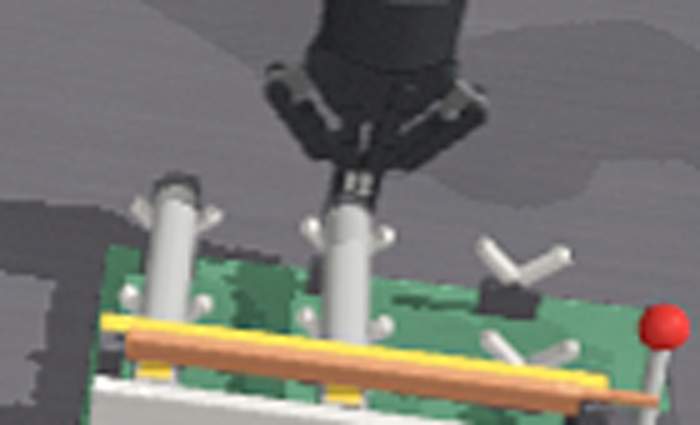

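Emit:
send_rows:
  rows:
    - {"tx": -0.3,"ty": 0,"tz": 0,"rx": 0,"ry": 0,"rz": 0,"claw": 1}
    - {"tx": -0.3,"ty": 0,"tz": 0,"rx": 0,"ry": 0,"rz": 0,"claw": 1}
    - {"tx": -0.3,"ty": 0,"tz": 0,"rx": 0,"ry": 0,"rz": 0,"claw": 1}
    - {"tx": 1,"ty": 0,"tz": 0,"rx": 0,"ry": 0,"rz": 0,"claw": 1}
    - {"tx": 2.5,"ty": -2,"tz": 0,"rx": 0,"ry": 0,"rz": 0,"claw": 1}

```text
clock: 39.1
ee_pos: [0.3627, 0.1947, 0.1392]
ee_rot: [-0.015, 0.012, -0.706, 0.708]
ft_force: [0.5, -0.1, 0.3]
width: -0.0001
```

Emit:
send_rows:
  rows:
    - {"tx": 0,"ty": -4,"tz": 0,"rx": 0,"ry": 0,"rz": 0,"claw": 1}
    - {"tx": 0,"ty": -8,"tz": 0,"rx": 0,"ry": 0,"rz": 0,"claw": 1}
    - {"tx": 0,"ty": -11,"tz": -4,"rx": 0,"ry": 0,"rz": 0,"claw": 1}
    - {"tx": 0,"ty": -11,"tz": -8,"rx": 0,"ry": 0,"rz": 0,"claw": 1}
    - {"tx": 0,"ty": -11,"tz": -12,"rx": 0,"ry": 0,"rz": 0,"claw": 1}

```text
clock: 39.6
ee_pos: [0.3601, 0.3175, 0.2529]
ee_rot: [0.018, -0.009, 0.708, -0.706]
ft_force: [0.4, -0.7, -0.1]
width: 0.0004
```

```bash
python3 - <<'E'
from h import *
t=cam("top");s=cam("scene")
crop(t,(180,195,300,285),6,"t41")
cv2.imwrite("pics/s41.png",cv2.resize(s["img"][185:215,355:425],None,fx=11,fy=11,interpolation=cv2.INTER_CUBIC))
# head end / shoulder positions via top: dark head start
for lane in(0,-.1):
    for x in np.arange(-.105,-.07,.003):
        u=proj(t,[[*fx(x,lane),.071]])[0];print(round(x,3),t["img"][int(round(u[1])),int(round(u[0]))].mean().round(),end=" | ")
    print()
cv2.imwrite("pics/top41.png",t["img"]);
plan([*fx(-.01,.165),.22],toolR(FY,0,-1),False)
E
```

```text
-0.105 121.0 | -0.102 126.0 | -0.099 114.0 | -0.096 104.0 | -0.093 114.0 | -0.09 123.0 | -0.087 124.0 | -0.084 134.0 | -0.081 193.0 | -0.078 238.0 | -0.075 233.0 | -0.072 233.0 | 
-0.105 122.0 | -0.102 124.0 | -0.099 122.0 | -0.096 108.0 | -0.093 91.0 | -0.09 92.0 | -0.087 107.0 | -0.084 152.0 | -0.081 216.0 | -0.078 235.0 | -0.075 233.0 | -0.072 232.0 | 
t cm [-11.43   3.33  -3.89] | 12.5  r deg [ 0.2  0.2 -0.6] | 0.7  clock 39.7 w 0.0001 tcp [0.3597 0.3197 0.2519]
```

View pics/s41.png

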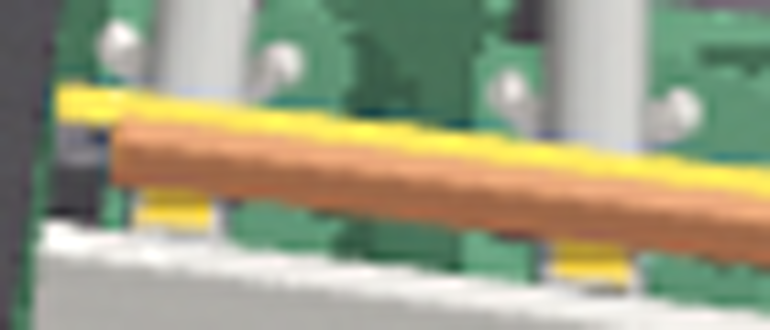

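View pics/top41.png

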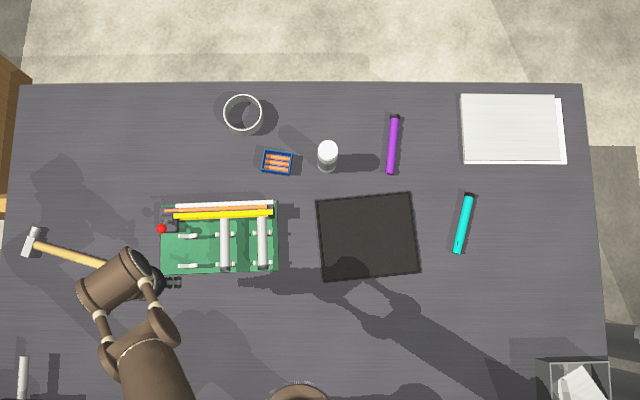

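Emit:
send_rows:
  rows:
    - {"tx": -4,"ty": 0,"tz": -2,"rx": 0,"ry": 0,"rz": 0,"claw": 1}
    - {"tx": -8,"ty": 1,"tz": -3.9,"rx": 0,"ry": 0,"rz": 0,"claw": 1}
    - {"tx": -11,"ty": 3,"tz": -4,"rx": 0,"ry": 0,"rz": 0,"claw": 1}
    - {"tx": -11,"ty": 6,"tz": -4,"rx": 0,"ry": 0,"rz": 0,"claw": 1}
    - {"tx": -11,"ty": 9,"tz": -4,"rx": 0,"ry": 0,"rz": 0,"claw": 1}

```text
clock: 40.2
ee_pos: [0.4693, 0.359, 0.1601]
ee_rot: [-0.016, 0.01, -0.707, 0.707]
ft_force: [-0.5, 0.2, 0.2]
width: -0.0003
```

```bash
python3 - <<'E'
from h import *
plan([*fx(-.01,.160),.157],toolR(FY,0,-1),False)
plan([*fx(.066,.160),.157],toolR(FY,0,-1),False);print(get_state()["ft_force"])
s=cam("scene");crop(s,(380,90,520,215),5,"s42")
E
```

```text
t cm [-0.34  0.31  0.06] | 0.5  r deg [-0.1 -0.1 -0.5] | 0.5  clock 40.2 w -0.0003 tcp [0.4693 0.359  0.1601]
t cm [-7.94  0.37  0.05] | 8.0  r deg [-0.1 -0.1 -0.5] | 0.5  clock 40.2 w -0.0003 tcp [0.4693 0.359  0.1601]
[-0.52711403  0.18141575  0.17773456]
```

View pics/s42.png

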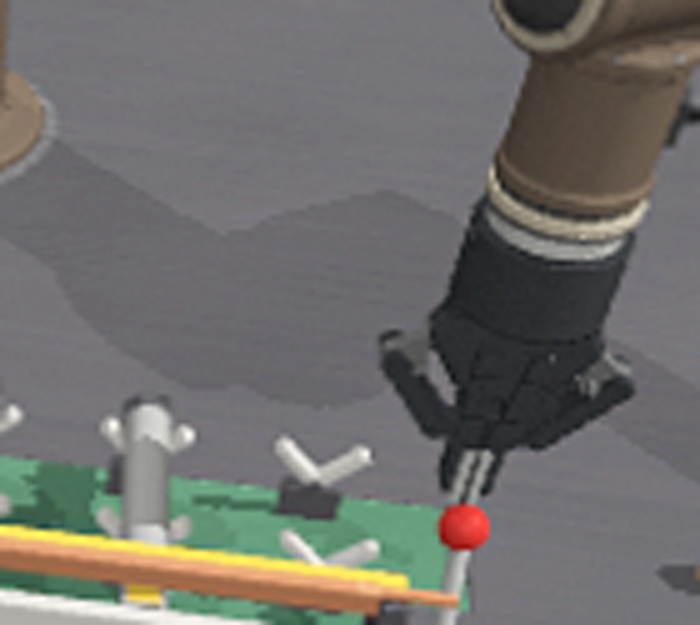

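The closed fingers are right behind the ball at (463,527). Push the lever away.

Emit:
send_rows:
  rows:
    - {"tx": -1.5,"ty": 0.3,"tz": 0,"rx": 0,"ry": 0,"rz": 0,"claw": 1}
    - {"tx": -3,"ty": 0.3,"tz": 0,"rx": 0,"ry": 0,"rz": 0,"claw": 1}
    - {"tx": -4.5,"ty": 0.3,"tz": 0,"rx": 0,"ry": 0,"rz": 0,"claw": 1}
    - {"tx": -6,"ty": 0.3,"tz": 0,"rx": 0,"ry": 0,"rz": 0,"claw": 1}
    - {"tx": -7.2,"ty": 0.3,"tz": 0,"rx": 0,"ry": 0,"rz": 0,"claw": 1}

```text
clock: 40.75
ee_pos: [0.5412, 0.3622, 0.1598]
ee_rot: [-0.016, 0.011, -0.707, 0.707]
ft_force: [-1.2, -0.7, -0.9]
width: -0.0001
```

Emit:
send_rows:
  rows:
    - {"tx": -0.4,"ty": 0,"tz": 0,"rx": 0,"ry": 0,"rz": 0,"claw": 1}
    - {"tx": -0.7,"ty": 0,"tz": 0,"rx": 0,"ry": 0,"rz": 0,"claw": 1}
    - {"tx": -1,"ty": 0,"tz": 0,"rx": 0,"ry": 0,"rz": 0,"claw": 1}
    - {"tx": -1.3,"ty": 0,"tz": 0,"rx": 0,"ry": 0,"rz": 0,"claw": 1}
    - {"tx": -1.3,"ty": 0,"tz": 0,"rx": 0,"ry": 0,"rz": 0,"claw": 1}

```text
clock: 41.25
ee_pos: [0.5483, 0.3623, 0.158]
ee_rot: [-0.012, 0.015, -0.705, 0.709]
ft_force: [-9.8, -1.5, 7.3]
width: -0.0001
```

```bash
python3 - <<'E'
from h import *
s,R=cur();print(s["ft_force"],fixc(s["ee_pos"]),s["ee_pos"])
s=cam("scene");crop(s,(380,90,520,215),5,"s43")
E
```

```text
[-9.78315855 -1.51102611  7.306567  ] [0.06560316 0.16090025] [0.54827976 0.36233578 0.15804392]
```

View pics/s43.png

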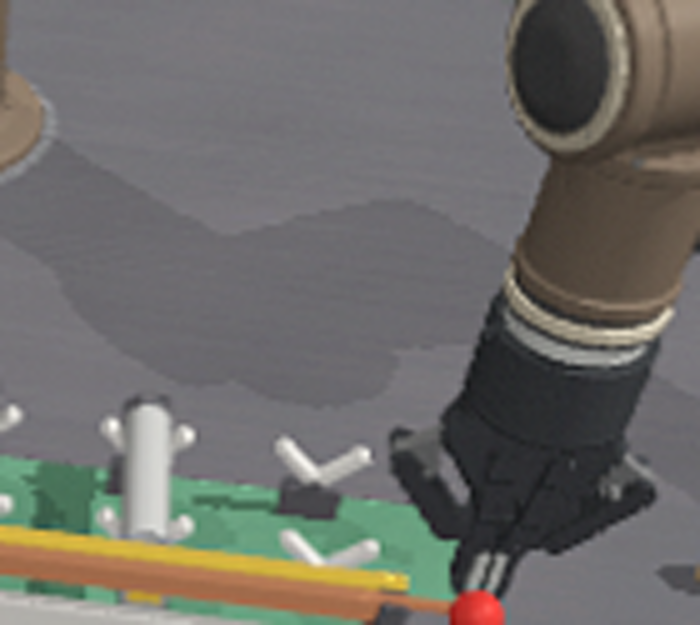

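The lever is at its far stop: about 10 N, and the fingers stand where a 1.0 rad lever puts them. Retreat and check.

Emit:
send_rows:
  rows:
    - {"tx": 1.5,"ty": 0,"tz": 0,"rx": 0,"ry": 0,"rz": 0,"claw": 1}
    - {"tx": 3,"ty": -1,"tz": 0,"rx": 0,"ry": 0,"rz": 0,"claw": 1}
    - {"tx": 4,"ty": -4,"tz": 0,"rx": 0,"ry": 0,"rz": 0,"claw": 1}
    - {"tx": 8,"ty": -8,"tz": 0,"rx": 0,"ry": 0,"rz": 0,"claw": 1}
    - {"tx": 12,"ty": -12,"tz": -3,"rx": 0,"ry": 0,"rz": 0,"claw": 1}

```text
clock: 41.8
ee_pos: [0.4425, 0.3784, 0.2655]
ee_rot: [-0.015, 0.011, -0.706, 0.708]
ft_force: [0.1, 0.7, -0.2]
width: -0.0001
```

Emit:
send_rows:
  rows:
    - {"tx": 3,"ty": 0,"tz": -3,"rx": 0,"ry": 0,"rz": 0,"claw": 1}
    - {"tx": 6,"ty": 0,"tz": -6,"rx": 0,"ry": 0,"rz": 0,"claw": 1}
    - {"tx": 6,"ty": 0,"tz": -6,"rx": 0,"ry": 0,"rz": 0,"claw": 1}
    - {"tx": 6,"ty": 0,"tz": -6,"rx": 0,"ry": 0,"rz": 0,"claw": 1}
    - {"tx": 6,"ty": 0,"tz": -6,"rx": 0,"ry": 0,"rz": 0,"claw": 1}

```text
clock: 42.3
ee_pos: [0.3815, 0.4372, 0.2641]
ee_rot: [-0.016, 0.012, -0.706, 0.708]
ft_force: [0.6, 0.2, 0.3]
width: -0.0002
```

```bash
python3 - <<'E'
from h import *
t=cam("top");s=cam("scene")
def red(p):
    h=cv2.cvtColor(p["img"],cv2.COLOR_BGR2HSV);r=cv2.inRange(h,(0,180,120),(6,255,255))|cv2.inRange(h,(175,180,120),(180,255,255))
    n,l,st,ce=cv2.connectedComponentsWithStats(r);i=1+np.argmax(st[1:,4]);return st[i][:2]+(st[i][2:4]-1)/2
X,e=tri(t,red(t),s,red(s));print(X,e,fixc(X),"joint",.5+np.arcsin(np.clip((fixc(X)[0]-.055)/.07,-1,1)))
for lane in(0,-.1):
    for x in np.arange(-.099,-.07,.003):
        u=proj(t,[[*fx(x,lane),.071]])[0];print(round(x,3),t["img"][int(round(u[1])),int(round(u[0]))].mean().round(),end=" | ")
    print()
a=cv2.resize(s["img"][150:220,340:490],None,fx=5,fy=5,interpolation=cv2.INTER_CUBIC);cv2.imwrite("pics/s44.png",a)
crop(t,(150,190,290,285),5,"t44")
E
```

```text
[0.57113199 0.36300298 0.09168443] 0.002069940194265947 [0.08846404 0.16067594] joint 0.9984419783527552
-0.099 86.0 | -0.096 79.0 | -0.093 89.0 | -0.09 94.0 | -0.087 92.0 | -0.084 97.0 | -0.081 136.0 | -0.078 175.0 | -0.075 173.0 | -0.072 172.0 | 
-0.099 91.0 | -0.096 88.0 | -0.093 83.0 | -0.09 93.0 | -0.087 93.0 | -0.084 110.0 | -0.081 152.0 | -0.078 174.0 | -0.075 171.0 | -0.072 171.0 |
```

View pics/s44.png

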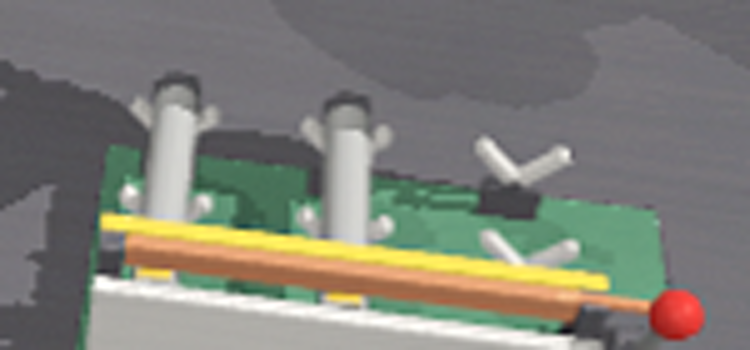

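View pics/t44.png

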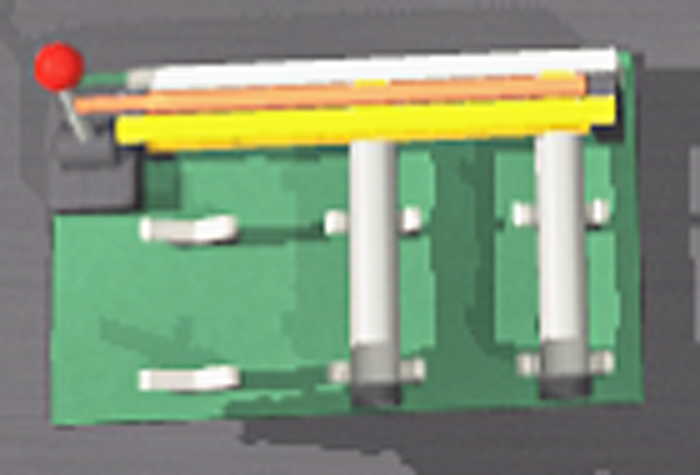

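The lever stands at about 1.0 rad, both pins are home and the beam is down. The shoulders show at fixture x ≈ -82 mm, where a home pin puts them. Handing in.

```bash
python3 -c "
from station import *
print(close_job())"
```

```text
the job is handed in; nothing more can be done
None
```

I opened the clamp and laid both pins from the tray in the fixture, one in lane 1 and one in the middle lane. With the flats up I pushed them under the bridge to the end stop, then threw the lever to clamp them. The job was handed in after about 42 s of robot time; no verdict was reported.

**Last checks:**
- **Lever:** the ball measured at about 1.00 rad after clamping. It had measured 0 rad after opening.
- **Pins home:** both hex-head shoulders showed within about 1 mm of their home position (fixture x ≈ -82 mm). Both pins had stopped against the end stop at 16–17 N.
- **Flats:** before pushing, the middle-lane pin's flat measured about 2–3° off upright. The lane 1 pin measured -2.6° in one view and -6.4° in the other; both are inside the 9.7° limit. After pushing, the flats could only be judged by eye at the visible tips.
- **Robot:** it stood clear of everything at the end.

**What went wrong or disagreed:**
- The first try to slide the lane 1 pin in while gripping it caught at the bridge, at about 40 N. I backed off, released the pin and pushed it home by its head instead.
- I measured an 11 N contact while regrasping the middle-lane pin, possibly against the lane 1 pin. Later pictures showed the lane 1 pin still home, with its flat up as far as could be seen.
- The scene-view roll reading for the middle-lane pin (15–18°) was not usable because its outline was unclear, so I relied on the top view there.

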